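# Stow the lunch tins for the drive

### The arm

A 6-joint arm with a two-finger parallel gripper is mounted at the origin on the work surface. World frame = base frame: x ahead of the robot, y to its left, z up, the work surface at z = 0. Lengths are in m, angles in rad, forces in N, time in s.
With the tool pointing down it reaches from about 0.225 to 0.875 m from the base axis. Payload 3.4 kg.
Tool frame: the origin (TCP) lies at the very end of the fingers, on their centre line; the grasp point (between the pads) lies manip.pinch_z behind it (manip.pinch_z is the distance from the TCP to the grasp point, in m); z points along the fingers, y is the direction in which the jaws open and shut (so a half turn about z gives the same grasp; the last joint's range is limited). The gripper opens to 85 mm and grips with 20 to 120 N. Pads are 22 mm wide; open, the fingers measure 114 mm over their backs; the gripper's body (76 mm by 85 mm) begins 54 mm behind the grasp point. The pads swing forward as they close: fully open they stand 13 mm farther back than shut.
Start: joints at [-1.323, 0.276, 1.505, -0, 1.361, -0.121], TCP at [0.207, -0.536, 0.231] pointing down, gripper open.
Joint ranges: [-2.89, 2.89], [-0.75, 2.08], [0.22, 2.7], [-1.18, 4.32], [0.11, 2.71], [-2.7, 2.7]. Speed limits (rad/s): [2.57, 2.57, 3.14, 3.14, 3.14, 3.14].

### API

Orientations are given as a unit quaternion [w, x, y, z].
In Python, from rig import manip, imaging, workorder gives the robot as it stands.
- The arm moves only by the tool apply_moves, never from a script. Its argument "moves" is one flat list of numbers, 7 for each row, row after row: the finger opening in m, from 0 to 0.0854, then the shift along the tool's x, y, z in m, then the turn, a rotation vector about the tool's x, y, z in rad. In form: [jaw, tx, ty, tz, rx, ry, rz, jaw, tx, ty, tz, rx, ry, rz, ...]. A call has exactly 8 rows; each row shifts and turns the pose as measured when the row begins, along the tool's axes as they then stand; what a row does not reach is not made up. A row lasts 1/12 s, in which the tool goes at most 41.7 mm and 7.16 degrees, less where a joint would pass 70% of its speed; a pose out of reach is approached as far as the arm can. A call with a gripper value outside its range is refused whole. The fingers move at their own pace and stop on an object; "newtons" is the grip in N (left out, the last holds). Time passes only in rows, so rows that do not move let the fingers close, or fill a call up. It gives the time, the measured TCP pose, the force and the opening at its end, in the units of the state.
- manip.get_state(): the state, without advancing time (a new reading comes with each control period).
- imaging.get_image(name): name is "scene" or "top" or "wrist"; returns a dict with "image" (400x640x3 uint8, red, green, blue), "range_z" (400x640 float32, m along the optical axis (not along the pixel's ray), 0 where there is no reading), "fx", "fy", "cx", "cy" (pixels), "k1" (the pictures are not rectified: a ray, as slopes to the right and down, at radius r is drawn at 1 + k1 r^2 times it, then the intrinsics apply), "R" (3x3) and "t" (3): a world point X has camera coordinates R X + t. Camera axes: x right, y down, z forward; pixel columns grow to the right and rows downward; lengths in m; the calibration is good to about 2 mm. A picture is of the moment at which its call begins.
- workorder.sign_off(): hands the job in, once; it reports no verdict.
The state is a dict: "clock": time; "qpos": joint angles; "qd": joint speeds; "effort": joint torques, N m; "position": TCP position; "ee_rot": TCP orientation; "contact_force": force on the tool from outside, world axes, zero at the start; "moment": the same for the moment, N m; "width": finger opening in m.
Only numpy, scipy, OpenCV 4.12 (cv2) and the standard library are available. Lean on these libraries where they do the work, as an engineer would, in place of code of your own. Each camera call takes 0.05 s, during which the arm holds its last target.

### The job

Get the lunch tins stowed before we drive off. They all look alike, so lift each one to feel whether it is packed or empty: the heavy packed ones go right way up on the floor of the larder drawer, which you then push fully shut, and the light empty ones stand right way up on the raised oak ledge, lengthwise between its lips. Mind the yellow funnel and the mug: leave them where they stand.

Things in the scene. Friction and masses are not known exactly. Their poses are not given: they have to be found in the camera images.
- tin_1: one of the lunch tins, all alike to look at: a lidded white plastic box 90 mm long (its own x), 54 mm wide (its own y), 48 mm tall, to be gripped across its width; origin at the centre of its underside, z up. Either empty (about 0.11 kg) or packed with food (about 0.42 kg), within 15 %; only the weight tells. Four or five tins are there, of both kinds; an absent one reads None throughout
- tin_2: one of the lunch tins, all alike to look at: a lidded white plastic box 90 mm long (its own x), 54 mm wide (its own y), 48 mm tall, to be gripped across its width; origin at the centre of its underside, z up. Either empty (about 0.11 kg) or packed with food (about 0.42 kg), within 15 %; only the weight tells. Four or five tins are there, of both kinds; an absent one reads None throughout
- tin_3: one of the lunch tins, all alike to look at: a lidded white plastic box 90 mm long (its own x), 54 mm wide (its own y), 48 mm tall, to be gripped across its width; origin at the centre of its underside, z up. Either empty (about 0.11 kg) or packed with food (about 0.42 kg), within 15 %; only the weight tells. Four or five tins are there, of both kinds; an absent one reads None throughout
- tin_4: one of the lunch tins, all alike to look at: a lidded white plastic box 90 mm long (its own x), 54 mm wide (its own y), 48 mm tall, to be gripped across its width; origin at the centre of its underside, z up. Either empty (about 0.11 kg) or packed with food (about 0.42 kg), within 15 %; only the weight tells. Four or five tins are there, of both kinds; an absent one reads None throughout
- tin_5: one of the lunch tins, all alike to look at: a lidded white plastic box 90 mm long (its own x), 54 mm wide (its own y), 48 mm tall, to be gripped across its width; origin at the centre of its underside, z up. Either empty (about 0.11 kg) or packed with food (about 0.42 kg), within 15 %; only the weight tells. Four or five tins are there, of both kinds; an absent one reads None throughout
- larder_drawer0 (a joint): how far the larder drawer is out: 0 = fully shut against its stop, 0.165 m = fully open against its stop; slides with about 1 N of friction and stays where it is left
- larder_drawer0_handle (a point): middle of the drawer's horizontal steel bar handle, 11 mm thick and 120 mm long along its own y, standing 35 mm off the front panel, 77 mm above the shelf; own x points into the cabinet (the drawer opens along -x), z up
- larder: the low oak larder cabinet, fixed to the shelf, 240 mm deep (its x), 280 mm wide, 115 mm tall, its drawer front facing its own -x; origin at the centre of its underside
- ledge: the raised oak ledge on steel legs, 346 mm long (its x), 84 mm wide, fixed to the shelf; origin under its middle, on the shelf
- drawer_floor (a point): point on the drawer's inner floor, midway across, 68 mm behind the inside of its front; moves with the drawer, 22 mm above the shelf. The inside runs from -68 to +127 mm along its x (towards the back), 119 mm each way along y; walls 6 mm thick, 71 mm high above the floor, front panel 15 mm thick, 85 mm high. Fully open, x below 90 mm lies clear of the cabinet for loading from above
- ledge_top (a point): centre of the upper face of the raised oak ledge, 80 mm above the shelf on steel legs; the face is 330 mm along its x by 68 mm along its y, z up, edged on all sides by wooden lips 8 mm thick that stand 14 mm above the face; fixed to the shelf
- funnel: yellow silicone funnel standing mouth down among the tins, 112 mm across, 105 mm tall; origin at the middle of its underside; leave alone
- mug: white enamel mug behind the tins, 76 mm across, 72 mm tall; origin at the middle of its underside; leave alone

How it is judged:
By the outcome, as a careful person would: the job done as asked, in the order asked, and still so for the second after the job is handed in, with the robot touching nothing.
Of tin_1, tin_2, tin_3, tin_4, tin_5 only 4 to 5 are there at a start; the rules pass over those that are not, and their reading is None.
At some moment in a run one of tin_1, tin_2, tin_3, tin_4, tin_5 may be knocked a few centimetres aside while the robot is not near it.
It also fails if it takes over 208 s, if anything falls off the work surface, if the arm or the gripper's body presses on something with over 40 N, if the wrist force passes 120 N, or if a joint passes its speed limit or range.

## Working session

There is one attempt and no reset: what is moved stays moved. The work goes in short steps, Python scripts to look and compute and a tool call to move; the robot and the scene stay as the last step left them, time stands still between calls to the robot, and variables do not carry over. Pictures are saved under pics/ and viewed, and the job is handed in when it is done.

Besides the shell and the picture viewer there is one more tool, called after "Call:" as name(argument=value, ...) on one line, values as JSON. apply_moves: Moves the arm, as the interface text tells. Its arguments: {"type":"object","properties":{"moves":{"type":"array"},"newtons":{"type":"number"}},"required":["moves"]}

```bash
ls; mkdir -p pics; cat > h.py <<'E'
import numpy as np, cv2
from rig import manip, imaging, workorder
def save(name,fn):
    d=imaging.get_image(name); cv2.imwrite('pics/'+fn+'.png',d['image'][:,:,::-1]); np.savez('pics/'+fn+'.npz',**d); return d
def pt(d,u,v,z=None,h=None):
    # pixel -> world; h: plane height
    x=(u-d['cx'])/d['fx']; y=(v-d['cy'])/d['fy']
    a,b=x,y
    for _ in range(20):
        s=1+d['k1']*(a*a+b*b); a,b=x/s,y/s
    ray=np.array([a,b,1.]); R=d['R'];t=d['t']
    c=-R.T@t; w=R.T@ray
    if h is not None: return c+w*(h-c[2])/w[2]
    if z is None: z=float(d['range_z'][int(round(v)),int(round(u))])
    return c+w*z
def cloud(d):
    H,W=d['range_z'].shape
    u,v=np.meshgrid(np.arange(W),np.arange(H))
    x=(u-d['cx'])/d['fx']; y=(v-d['cy'])/d['fy']; a,b=x.copy(),y.copy()
    for _ in range(20):
        s=1+d['k1']*(a*a+b*b); a,b=x/s,y/s
    z=d['range_z']; P=np.stack([a*z,b*z,z],-1)
    return (P-d['t'])@d['R']
def load(fn): return dict(np.load('pics/'+fn+'.npz'))
E
python3 - <<'E'
from h import *
print(manip.get_state(), manip.pinch_z)
for n in ['scene','top','wrist']:
    d=save(n,n+'0'); print(n,d['fx'],d['cx'],d['k1'],-d['R'].T@d['t'],d['R'][2])
E
```

```text
pics
{'clock': 0.0, 'qpos': array([-1.32297746e+00,  2.76584224e-01,  1.50615732e+00,  1.67526130e-05,
        1.36071202e+00, -1.21013813e-01]), 'qd': array([-6.28214308e-05,  5.40611938e-04,  4.24836625e-04,  2.35161635e-04,
        3.10471986e-04, -8.10815272e-04]), 'effort': array([ 3.92644142e-04, -4.16775441e+01, -2.45806861e+01, -3.31304191e-04,
        1.08830718e-02, -5.76579467e-06]), 'position': array([ 0.2071613 , -0.53580035,  0.23043623]), 'ee_rot': array([-9.29099801e-04,  9.83043341e-01,  1.83371000e-01, -5.07793367e-05]), 'contact_force': array([0.39100486, 0.11718458, 0.63192437]), 'moment': array([ 0.01476374, -0.01831883, -0.00647449]), 'width': 0.08547461796459026} 0.0187
scene 376.61350091727724 321.2221462461452 -0.08315805422539235 [1.06707791 0.46314699 0.65418177] [-0.55519953 -0.5327279  -0.63871313]
top 437.3116687411941 319.57234261520716 -0.11134027336878034 [4.47950415e-01 3.27485501e-05 1.25265352e+00] [ 0.10086665 -0.00570193 -0.99488361]
wrist 312.57207523416315 322.94355024088856 -0.023406248989517077 [ 0.27804405 -0.50842672  0.3726622 ] [-0.27760791 -0.10563302 -0.95486937]
```

View pics/top0.png

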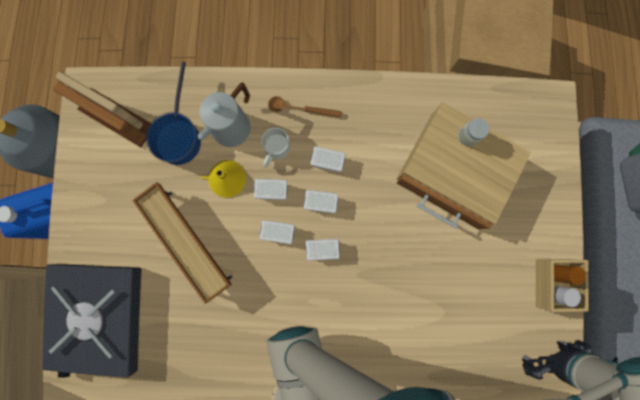

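View pics/scene0.png

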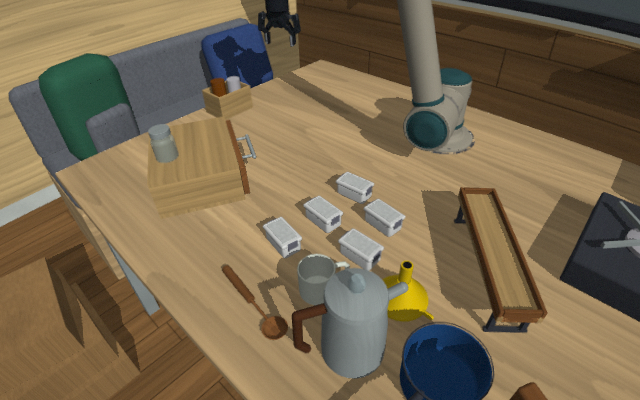

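View pics/wrist0.png

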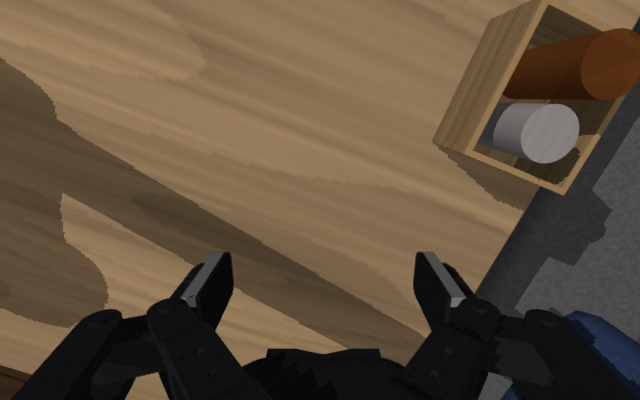

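Top view: five white tins around (270–327, 160–250), the funnel at (227,180), the mug at (274,145), and the ledge centred near (182,243). The larder is at (465,165) with its drawer shut and the handle at (455,217). Now I'll measure them.

```bash
cat >> h.py <<'E'
def tins(d, zlo=0.03, zhi=0.16, box=None, rep=True):
    P=cloud(d); im=d['image'].astype(int)
    sat=im.max(-1)-im.min(-1)
    m=(im.min(-1)>135)&(sat<40)&(P[...,2]>zlo)&(P[...,2]<zhi)&(d['range_z']>0)
    m=cv2.morphologyEx(m.astype(np.uint8),cv2.MORPH_OPEN,np.ones((3,3)))
    n,l,s,c=cv2.connectedComponentsWithStats(m)
    out=[]
    for i in range(1,n):
        if s[i,4]<150: continue
        q=P[l==i]; zt=np.median(q[:,2])
        q=q[np.abs(q[:,2]-zt)<0.012]
        r=cv2.minAreaRect(q[:,:2].astype(np.float32))
        (cx,cy),(w,h),a=r
        if w<h: a+=90; w,h=h,w
        a=(a+90)%180-90
        out.append((cx,cy,zt,w,h,a))
        if rep: print('px',np.round(c[i]),'xy %.4f %.4f ztop %.4f  %.3fx%.3f ang %.1f n%d'%(cx,cy,zt,w,h,a,s[i,4]))
    return out
E
python3 - <<'E'
from h import *
d=load('top0'); tins(d)
P=cloud(d)
for n,u,v in [('table',350,320),('ledge',182,243),('cab',430,140),('cabfr',455,165),('mug',274,145),('fun',227,175)]: print(n,P[v,u])
im=d['image']
for fn,(x0,y0,x1,y1) in {'cA':(380,90,540,250),'cB':(120,170,250,310),'cC':(240,120,360,270)}.items():
    c=im[y0:y1,x0:x1]; c=cv2.resize(c,None,fx=4,fy=4,interpolation=cv2.INTER_CUBIC) if True else c
    cv2.imwrite('pics/%s.png'%fn,c[:600,:800,::-1])
E
```

```text
px [327. 159.] xy 0.6886 -0.0261 ztop 0.0475  0.090x0.054 ang 78.5 n591
px [270. 189.] xy 0.5992 0.1321 ztop 0.0475  0.090x0.054 ang -89.3 n613
px [320. 201.] xy 0.5679 -0.0094 ztop 0.0477  0.090x0.054 ang 84.9 n618
px [276. 232.] xy 0.4795 0.1107 ztop 0.0474  0.091x0.054 ang 83.6 n624
px [322. 249.] xy 0.4346 -0.0171 ztop 0.0476  0.090x0.053 ang -84.5 n626
px [569. 296.] xy 0.3191 -0.6890 ztop 0.1177  0.050x0.044 ang 88.3 n288
px [ 83. 320.] xy 0.2189 0.6294 ztop 0.0854  0.094x0.092 ang -42.8 n720
table [ 0.23586479 -0.10202301 -0.00425602]
ledge [0.44122598 0.36044855 0.08195194]
cab [ 0.7331826  -0.29874646  0.11453746]
cabfr [ 0.66763521 -0.36717586  0.11211434]
mug [ 7.33586323e-01  1.30117118e-01 -6.20738015e-04]
fun [0.63248833 0.25150014 0.05790912]
```

View pics/cA.png

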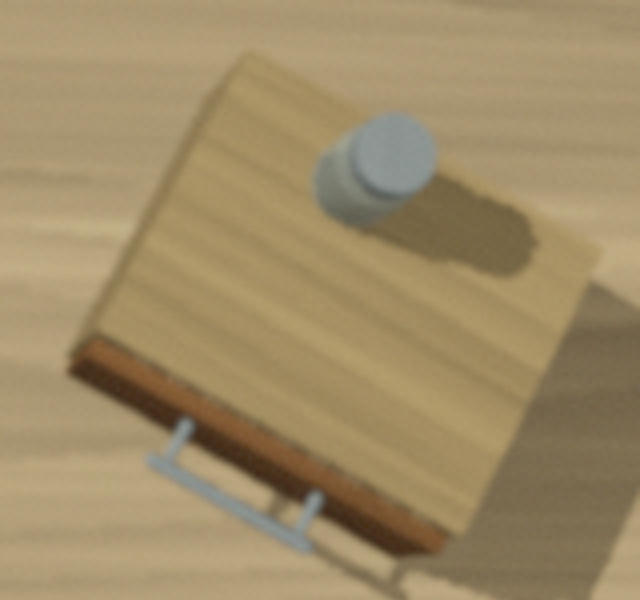

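View pics/cB.png

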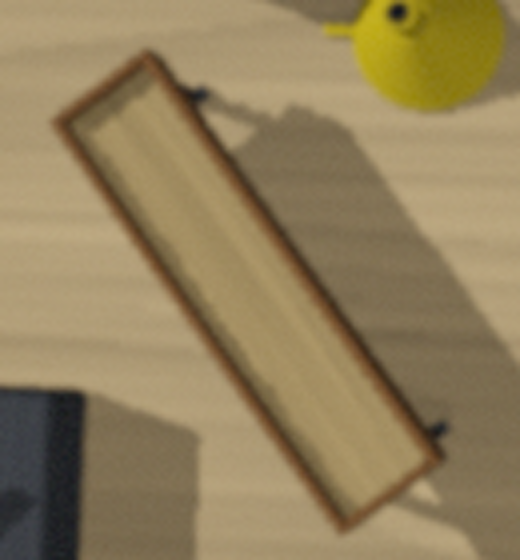

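View pics/cC.png

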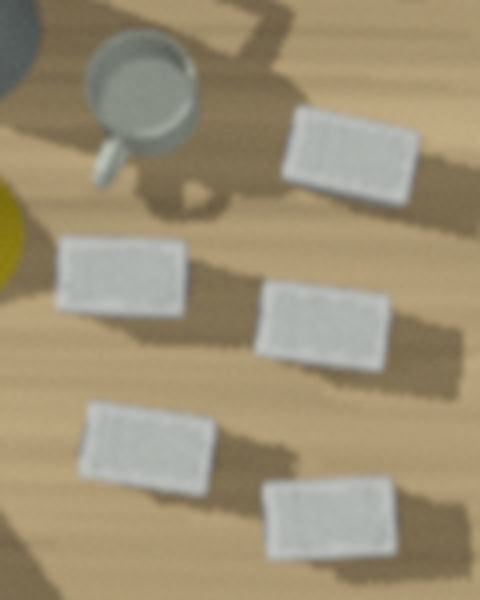

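```bash
python3 - <<'E'
from h import *
d=load('top0')
a=pt(d,380+152/4,90+461/4,h=.08);b=pt(d,380+308/4,90+548/4,h=.08)
print('handle',a,b,(a+b)/2,np.linalg.norm(a-b)); t=(a-b);print('ydir ang',np.degrees(np.arctan2(t[1],t[0])))
# cabinet top corners
cs=[pt(d,380+u/4,90+v/4,h=.115) for u,v in [(250,52),(98,335),(462,535),(602,248)]]
for i in range(4): print('cab',cs[i],np.linalg.norm(cs[i]-cs[(i+1)%4]))
L=[pt(d,120+u/4,170+v/4,h=.094) for u,v in [(148,52),(55,122),(345,530),(443,457)]]
for i in range(4): print('ledge',L[i],np.linalg.norm(L[i]-L[(i+1)%4]))
print('ledge c',np.mean(L,0),np.degrees(np.arctan2(*(L[0]-L[3])[[1,0]])),np.degrees(np.arctan2(*(L[1]-L[2])[[1,0]])))
# depth based
P=cloud(d)
m=(P[...,2]>.07)&(P[...,2]<.11)&(P[...,0]<.62)&(P[...,0]>.25)&(P[...,1]>.2)&(P[...,1]<.52)&(d['range_z']>0)
q=P[m]; n,l,s,c=cv2.connectedComponentsWithStats(m.astype(np.uint8)); i=1+np.argmax(s[1:,4])
q=P[l==i]; print('ledge depth',cv2.minAreaRect(q[:,:2].astype(np.float32)),s[i])
m=(P[...,2]>.10)&(P[...,2]<.125)&(P[...,1]<-.15)&(P[...,0]>.4)&(d['range_z']>0)
n,l,s,c=cv2.connectedComponentsWithStats(m.astype(np.uint8)); i=1+np.argmax(s[1:,4]);q=P[l==i];print('cab',cv2.minAreaRect(q[:,:2].astype(np.float32)))
m=(P[...,2]>.06)&(P[...,2]<.095)&(P[...,1]<-.25)&(P[...,0]>.4)&(P[...,0]<.62)&(P[...,1]>-.5)
q=P[m];print(len(q),q[::12])
d2=load('scene0');P2=cloud(d2)
print(pt(d2,420,297),pt(d2,407,265))
y=d['image'].astype(int);m=(y[...,0]-y[...,2]>90)&(P[...,1]>.15)&(P[...,1]<.33)&(P[...,0]>.55)&(P[...,0]<.75)&(y[...,1]>110)
q=P[m];print('funnel',len(q),cv2.minEnclosingCircle(q[q[:,2]<.04][:,:2].astype(np.float32)),q.min(0),q.max(0))
E
```

```text
handle [ 0.55980309 -0.27395851  0.08      ] [ 0.50314242 -0.38183383  0.08      ] [ 0.53147276 -0.32789617  0.08      ] 0.1218503830909314
ydir ang 62.289650669095714
cab [ 0.83765971 -0.3344192   0.115     ] 0.22438852226183104
cab [ 0.63930016 -0.22952069  0.115     ] 0.27717863085470096
cab [ 0.51226711 -0.47587531  0.115     ] 0.22389214009904457
cab [ 0.71049155 -0.57996548  0.115     ] 0.27652254364592777
ledge [0.60071134 0.43484062 0.094     ] 0.07918104726796905
ledge [0.55144457 0.4968279  0.094     ] 0.3389275979460263
ledge [0.28703585 0.2847903  0.094     ] 0.0807133457861807
ledge [0.33705335 0.22144289 0.094     ] 0.3391962953030402
ledge c [0.44406128 0.35947543 0.094     ] 38.98578323279279 38.72721512632276
ledge depth ((0.444716215133667, 0.3637523949146271), (0.34771421551704407, 0.08788559585809708), 38.37998580932617) [ 132  182  100  122 4197]
cab ((0.6705660820007324, -0.40020012855529785), (0.2831209897994995, 0.24457880854606628), 61.78681945800781)
512 [[ 0.61892451 -0.27621894  0.09334978]
 [ 0.61101595 -0.25477952  0.06624582]
 [ 0.60619783 -0.30120866  
[... 1088 characters left out ...]
62  0.09243003]
 [ 0.52868539 -0.41203965  0.07392902]
 [ 0.52418993 -0.35359584  0.08154946]
 [ 0.52584488 -0.45602387  0.09197838]
 [ 0.52407574 -0.41934503  0.06109821]
 [ 0.51877047 -0.35611478  0.08235393]
 [ 0.51971585 -0.42976471  0.09464203]
 [ 0.51658057 -0.37852506  0.08173253]
 [ 0.51395975 -0.37418426  0.07786524]
 [ 0.51100441 -0.37038538  0.08103942]
 [ 0.50836353 -0.37566895  0.08188958]
 [ 0.50592007 -0.3822341   0.07879284]
 [ 0.50433257 -0.45718727  0.08851556]]
[0.62395774 0.29979838 0.02768525] [0.63436194 0.26413189 0.10644743]
funnel 954 ((0.6299484968185425, 0.26916414499282837), 0.06016838550567627) [0.57567427 0.20935457 0.00166499] [0.68172034 0.32923227 0.11013449]
```

```bash
cat >> h.py <<'E'
from scipy.spatial.transform import Rotation as Rn
def qR(q): return Rn.from_quat([q[1],q[2],q[3],q[0]])
def down(yang):  # tool y direction angle deg, tool z down
    a=np.radians(yang); y=np.array([np.cos(a),np.sin(a),0]); z=np.array([0,0,-1.]); x=np.cross(y,z)
    return Rn.from_matrix(np.stack([x,y,z],1))
def yang_now(s=None):
    s=s or manip.get_state(); y=qR(s['ee_rot']).as_matrix()[:,1]; return np.degrees(np.arctan2(y[1],y[0]))
def plan(segs, jaw):
    """segs: list of (xyz, yang, rows[,jaw])"""
    s=manip.get_state(); p=np.array(s['position']); R=qR(s['ee_rot'])
    print('at',np.round(p,4),'yang %.1f'%yang_now(s),'w %.4f'%s['width'],'t %.2f'%s['clock'],'F',np.round(s['contact_force'],1))
    k=0
    for sg in segs:
        X,ya,n=sg[:3]; j=sg[3] if len(sg)>3 else jaw
        X=np.array(X,float); Rt=down(ya); p0,R0=p,R; dv=(R0.inv()*Rt).as_rotvec()
        for i in range(1,n+1):
            pn=p0+(X-p0)*i/n; Rq=R0*Rn.from_rotvec(dv*i/n)
            t=R.inv().apply(pn-p); r=(R.inv()*Rq).as_rotvec()
            flag='' if np.linalg.norm(t)<.0417 and np.linalg.norm(r)<.1249 else ' !!'
            print(', '.join('%g'%v for v in [j]+list(np.round(t,4))+list(np.round(r,3)))+',',flag)
            p,R=pn,Rq; k+=1
            if k%8==0: print('--')
    print('rows',k)
def st():
    s=manip.get_state(); print('at',np.round(s['position'],4),'yang %.1f'%yang_now(s),'w %.4f'%s['width'],'t %.2f'%s['clock'],'F',np.round(s['contact_force'],2),'M',np.round(s['moment'],2),'q',np.round(s['qpos'],2),'tilt',np.round(qR(s['ee_rot']).as_matrix()[:2,2],4))
E
python3 - <<'E'
from h import *
plan([((.531,-.328,.16),-28,14),((.531,-.328,.10),-28,2)],.025)
E
```

```text
at [ 0.2072 -0.536   0.2306] yang -68.9 w 0.0855 t 0.15 F [ 0.2 -0.5  0.3]
0.025, 0.0269, -0.0055, 0.0051, -0, -0, -0.051, 
0.025, 0.0272, -0.0041, 0.0051, -0, -0, -0.051, 
0.025, 0.0274, -0.0027, 0.0051, -0, -0, -0.051, 
0.025, 0.0275, -0.0013, 0.0051, -0, -0, -0.051, 
0.025, 0.0275, 0.0001, 0.0051, -0, -0, -0.051, 
0.025, 0.0275, 0.0015, 0.005, -0, -0, -0.051, 
0.025, 0.0273, 0.0028, 0.005, -0, -0, -0.051, 
0.025, 0.0272, 0.0042, 0.005, -0, -0, -0.051, 
--
0.025, 0.0269, 0.0056, 0.005, -0, -0, -0.051, 
0.025, 0.0266, 0.007, 0.005, -0, -0, -0.051, 
0.025, 0.0262, 0.0083, 0.005, -0, -0, -0.051, 
0.025, 0.0257, 0.0096, 0.005, -0, -0, -0.051, 
0.025, 0.0252, 0.0109, 0.005, -0, -0, -0.051, 
0.025, 0.0246, 0.0122, 0.005, -0, -0, -0.051, 
0.025, 0, -0, 0.03, 0, 0, -0, 
0.025, 0, -0, 0.03, 0, 0, -0, 
--
rows 16
```

Call:
apply_moves(moves=[0.025, 0.027, -0.0055, 0.005, 0, 0, -0.051, 0.025, 0.027, -0.004, 0.005, 0, 0, -0.051, 0.025, 0.0275, -0.003, 0.005, 0, 0, -0.051, 0.025, 0.0275, -0.001, 0.005, 0, 0, -0.051, 0.025, 0.0275, 0, 0.005, 0, 0, -0.051, 0.025, 0.0275, 0.0015, 0.005, 0, 0, -0.051, 0.025, 0.0275, 0.003, 0.005, 0, 0, -0.051, 0.025, 0.027, 0.004, 0.005, 0, 0, -0.051], newtons=60)

```text
clock: 0.82
position: [0.3935, -0.4156, 0.1867]
ee_rot: [-0.001, 0.924, 0.382, -0.002]
contact_force: [-0.0, -0.8, 0.1]
width: 0.0248
```

```bash
python3 - <<'E'
from h import *
st()
plan([((.531,-.328,.14),-28,8)],.025)
E
```

```text
at [ 0.3935 -0.4156  0.1867] yang -45.0 w 0.0248 t 0.82 F [-0.04 -0.78  0.07] M [-0.01 -0.04 -0.02] q [-0.93  0.3   1.58 -0.    1.26 -0.15] tilt [-0.0043  0.0002]
at [ 0.3935 -0.4156  0.1867] yang -45.0 w 0.0248 t 0.82 F [-0.  -0.8  0.1]
0.025, 0.0199, 0.0044, 0.0058, -0, 0, -0.037, 
0.025, 0.0197, 0.0052, 0.0058, -0, 0, -0.037, 
0.025, 0.0195, 0.0059, 0.0058, -0, 0, -0.037, 
0.025, 0.0193, 0.0066, 0.0058, -0, 0, -0.037, 
0.025, 0.019, 0.0073, 0.0058, -0, 0, -0.037, 
0.025, 0.0188, 0.008, 0.0058, -0, 0, -0.037, 
0.025, 0.0184, 0.0087, 0.0058, -0, 0, -0.037, 
0.025, 0.0181, 0.0094, 0.0058, -0, 0, -0.037, 
--
rows 8
```

Call:
apply_moves(moves=[0.025, 0.02, 0.0045, 0.006, 0, 0, -0.037, 0.025, 0.02, 0.005, 0.006, 0, 0, -0.037, 0.025, 0.0195, 0.006, 0.006, 0, 0, -0.037, 0.025, 0.0195, 0.0065, 0.006, 0, 0, -0.037, 0.025, 0.019, 0.0075, 0.006, 0, 0, -0.037, 0.025, 0.019, 0.008, 0.006, 0, 0, -0.037, 0.025, 0.0185, 0.0085, 0.006, 0, 0, -0.037, 0.025, 0.018, 0.0095, 0.006, 0, 0, -0.037])

```text
clock: 1.48
position: [0.5376, -0.318, 0.1333]
ee_rot: [-0.004, 0.853, 0.523, -0.002]
contact_force: [0.3, -0.5, 0.5]
width: 0.0247
```

```bash
python3 - <<'E'
from h import *
st(); d=save('wrist','w1'); st()
plan([((.531,-.328,.055),-28,5),((.531,-.328,.055),-28,3,0)],.025)
E
```

```text
at [ 0.5376 -0.318   0.1333] yang -27.0 w 0.0247 t 1.48 F [ 0.28 -0.47  0.47] M [ 0.05 -0.04 -0.01] q [-0.64  0.42  1.54 -0.    1.19 -0.17] tilt [-0.0074  0.0038]
at [ 0.5406 -0.3152  0.1318] yang -26.8 w 0.0252 t 1.53 F [ 2.74  0.05 -0.32] M [ 0.04 -0.11 -0.02] q [-0.64  0.42  1.54  0.    1.19 -0.17] tilt [-0.0053  0.0073]
at [ 0.5406 -0.3152  0.1318] yang -26.8 w 0.0252 t 1.53 F [ 2.7  0.  -0.3]
0.025, -0.0032, -0.0004, 0.0153, -0.002, -0.001, 0.004, 
0.025, -0.0032, -0.0004, 0.0153, -0.002, -0.001, 0.004, 
0.025, -0.0032, -0.0005, 0.0153, -0.002, -0.001, 0.004, 
0.025, -0.0032, -0.0005, 0.0154, -0.002, -0.001, 0.004, 
0.025, -0.0032, -0.0005, 0.0154, -0.002, -0.001, 0.004, 
0, 0, 0, 0, -0, -0, 0, 
0, 0, -0, -0, -0, -0, 0, 
0, 0, 0, 0, -0, -0, 0, 
--
rows 8
```

View pics/w1.png

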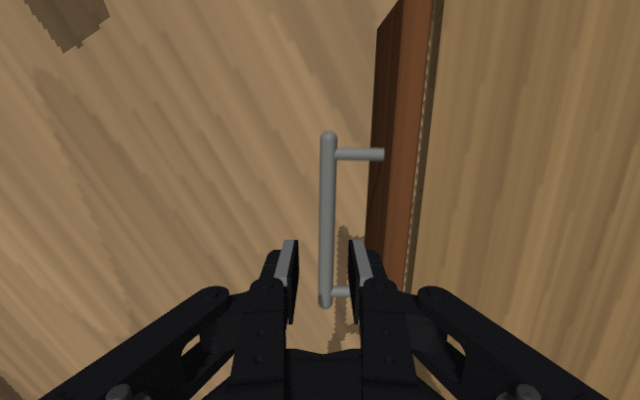

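```bash
python3 - <<'E'
from h import *
d=load('w1')
a=pt(d,329,138,h=.082);b=pt(d,324,300,h=.082);print(a,b,(a+b)/2,np.degrees(np.arctan2(*(a-b)[[1,0]])),np.linalg.norm(a-b))
for v in (200,240): print(pt(d,327,v))
P=cloud(d)
# front-panel top edge
for u,v in [(420,30),(410,120),(400,200)]: print(pt(d,u,v))
st()
E
```

```text
[ 0.56460387 -0.27188812  0.082     ] [ 0.50922853 -0.37405139  0.082     ] [ 0.5369162  -0.32296976  0.082     ] 61.5410702283939 0.11620569096598943
[ 0.54561054 -0.30678124  0.08273137]
[ 0.53270238 -0.33235976  0.08219778]
[ 0.63025685 -0.2422725   0.10217804]
[ 0.60894285 -0.28092201  0.10158485]
[ 0.58628571 -0.32025752  0.10230555]
at [ 0.5406 -0.3152  0.1318] yang -26.8 w 0.0252 t 1.53 F [ 2.74  0.05 -0.32] M [ 0.04 -0.11 -0.02] q [-0.64  0.42  1.54  0.    1.19 -0.17] tilt [-0.0053  0.0073]
```

Call:
apply_moves(moves=[0.025, -0.004, -0.0005, 0.019, -0.002, -0.001, 0.02, 0.025, -0.003, -0.0005, 0.019, -0.002, -0.001, 0.004, 0.025, -0.003, -0.0005, 0.019, -0.002, -0.001, 0, 0.025, -0.002, -0.0005, 0.018, -0.002, -0.001, 0, 0, 0, 0, 0, 0, 0, 0, 0, 0, 0, 0, 0, 0, 0, 0, 0, 0, 0, 0, 0, 0, 0, 0, 0, 0, 0, 0, 0], newtons=60)

```text
clock: 2.2
position: [0.5377, -0.3235, 0.0593]
ee_rot: [0.003, 0.857, 0.515, 0.002]
contact_force: [-1.2, 0.6, 1.4]
width: 0.0089
```

```bash
python3 - <<'E'
from h import *
st()
E
```

```text
at [ 0.5377 -0.3235  0.0593] yang -28.0 w 0.0089 t 2.20 F [-1.24  0.59  1.38] M [0.13 0.13 0.01] q [-0.65  0.48  1.63  0.    1.02 -0.17] tilt [ 0.0074 -0.0036]
```

Call:
apply_moves(moves=[0, 0, -0.01, 0, 0, 0, 0, 0, 0, -0.02, 0, 0, 0, 0, 0, 0, -0.02, 0, 0, 0, 0, 0, 0, -0.02, 0, 0, 0, 0, 0, 0, -0.02, 0, 0, 0, 0, 0, 0, -0.02, 0, 0, 0, 0, 0, 0, -0.02, 0, 0, 0, 0, 0, 0, -0.02, 0, 0, 0, 0])

```text
clock: 2.87
position: [0.4116, -0.2564, 0.0593]
ee_rot: [0.016, 0.857, 0.514, 0.01]
contact_force: [2.1, -0.7, 5.1]
width: 0.0088
```

```bash
python3 - <<'E'
from h import *
st(); p=manip.get_state()['position']; print((p-np.array([.5377,-.3235,.0593]))@np.array([.883,-.469,0]))
E
```

```text
at [ 0.4116 -0.2564  0.0593] yang -28.1 w 0.0088 t 2.87 F [ 2.11 -0.75  5.06] M [ 0.05 -0.14  0.01] q [-0.71  0.29  1.97  0.01  0.84 -0.22] tilt [ 0.0333 -0.0182]
-0.14279978506074767
```

Call:
apply_moves(moves=[0, 0, -0.01, 0, 0.01, 0, 0, 0, 0, -0.006, 0, 0.01, 0, 0, 0, 0, -0.004, 0, 0.01, 0, 0, 0, 0, -0.003, 0, 0.01, 0, 0, 0, 0, -0.002, 0, 0, 0, 0, 0, 0, -0.002, 0, 0, 0, 0, 0, 0, 0, 0, 0, 0, 0, 0, 0, 0, 0, 0, 0, 0])

```text
clock: 3.53
position: [0.3917, -0.2458, 0.0593]
ee_rot: [0.006, 0.858, 0.513, 0.003]
contact_force: [0.3, 0.6, 0.7]
width: 0.009
```

```bash
python3 - <<'E'
from h import *
st(); p=manip.get_state()['position']; print((p-np.array([.5377,-.3235,.0593]))@np.array([.883,-.469,0]))
E
```

```text
at [ 0.3917 -0.2458  0.0593] yang -28.2 w 0.0090 t 3.53 F [0.34 0.56 0.69] M [-0.   -0.19  0.1 ] q [-0.71  0.27  2.    0.    0.85 -0.22] tilt [ 0.0115 -0.0069]
-0.1654165875291346
```

Call:
apply_moves(moves=[0, 0, -0.003, 0, 0.005, 0, 0, 0, 0, -0.002, 0, 0, 0, 0, 0, 0, 0, 0, 0, 0, 0, 0.03, 0, 0, 0, 0, 0, 0, 0.03, 0, 0, 0, 0, 0, 0, 0.03, 0, 0, -0.02, 0, 0, 0, 0.03, 0, 0, -0.04, 0, 0, 0, 0.06, 0, 0, -0.04, 0, 0, 0])

```text
clock: 4.2
position: [0.3808, -0.2385, 0.153]
ee_rot: [-0.008, 0.858, 0.513, -0.002]
contact_force: [0.8, 0.4, -0.0]
width: 0.0407
```

```bash
python3 - <<'E'
from h import *
st(); save('top','top1')
st()
E
```

```text
at [ 0.3808 -0.2385  0.153 ] yang -28.3 w 0.0407 t 4.20 F [ 0.77  0.4  -0.04] M [-0.03 -0.06  0.03] q [-0.72  0.16  1.87  0.    1.13 -0.22] tilt [-0.0113  0.0109]
at [ 0.3846 -0.2417  0.1605] yang -28.3 w 0.0481 t 4.25 F [ 1.3  -0.84  4.4 ] M [-0.02 -0.05  0.04] q [-0.72  0.15  1.86  0.    1.13 -0.22] tilt [-0.0005  0.0014]
```

View pics/top1.png

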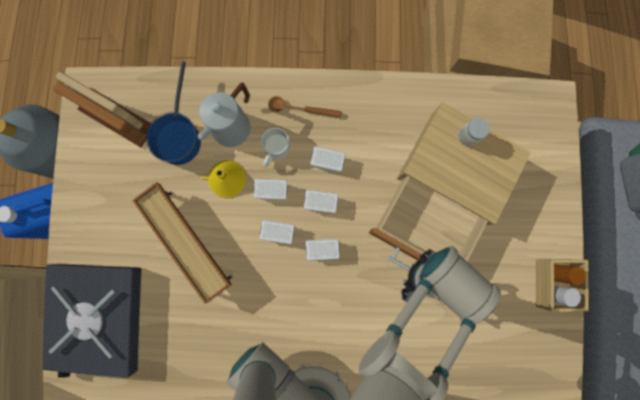

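The drawer is now out at its stop: front panel at (405,245), inside visible. Next is the nearest tin, at (0.435,-0.017).

```bash
python3 - <<'E'
from h import *
d=load('top1'); tins(d)
plan([((.4346,-.0171,.13),5.5,8),((.4346,-.0171,.017),5.5,5,.072),((.4346,-.0171,.017),5.5,3,0)],.072)
P=cloud(d)
print(pt(d,265,165,h=.045))
m=(P[...,2]>.055)&(P[...,2]<.085)&(P[...,0]>.63)&(P[...,0]<.85)&(P[...,1]<.19)&(P[...,1]>.05)
print('mug rim',cv2.minEnclosingCircle(P[m][:,:2].astype(np.float32)),m.sum())
E
```

```text
px [327. 159.] xy 0.6880 -0.0258 ztop 0.0472  0.091x0.054 ang 79.6 n596
px [270. 189.] xy 0.5995 0.1321 ztop 0.0475  0.090x0.054 ang -88.5 n612
px [320. 201.] xy 0.5677 -0.0093 ztop 0.0474  0.091x0.053 ang 84.8 n611
px [276. 232.] xy 0.4795 0.1106 ztop 0.0475  0.091x0.054 ang 83.8 n630
px [322. 250.] xy 0.4330 -0.0171 ztop 0.0477  0.088x0.055 ang -88.1 n629
px [569. 296.] xy 0.3192 -0.6875 ztop 0.1175  0.050x0.043 ang 89.0 n304
px [ 83. 320.] xy 0.2231 0.6300 ztop 0.0852  0.099x0.096 ang 56.5 n740
at [ 0.3846 -0.2417  0.1605] yang -28.3 w 0.0481 t 4.25 F [ 1.3 -0.8  4.4]
0.072, 0.0277, -0.0078, 0.0038, -0, -0, -0.074, 
0.072, 0.0282, -0.0057, 0.0038, -0, -0, -0.074, 
0.072, 0.0285, -0.0036, 0.0038, -0, -0, -0.074, 
0.072, 0.0287, -0.0015, 0.0038, -0, -0, -0.074, 
0.072, 0.0288, 0.0006, 0.0038, -0, -0, -0.074, 
0.072, 0.0286, 0.0027, 0.0038, -0, -0, -0.074, 
0.072, 0.0284, 0.0048, 0.0038, -0, -0, -0.074, 
0.072, 0.0279, 0.0069, 0.0038, -0, -0, -0.074, 
--
0.072, 0, 0, 0.0226, -0, 0, -0, 
0.072, 0, 0, 0.0226, -0, 0, 0, 
0.072, 0, 0, 0.0226, -0, 0, -0, 
0.072, 0, 0, 0.0226, -0, 0, -0, 
0.072, 0, 0, 0.0226, -0, 0, -0, 
0, 0, -0, -0, -0, -0, -0, 
0, 0, -0, -0, -0, -0, -0, 
0, 0, -0, -0, -0, -0, -0, 
--
rows 16
[0.66539583 0.1484784  0.045     ]
mug rim ((0.717038094997406, 0.12940484285354614), 0.05240146070718765) 204
```

Call:
apply_moves(moves=[0.072, 0.0277, -0.008, 0.004, 0, 0, -0.072, 0.072, 0.028, -0.0055, 0.004, 0, 0, -0.072, 0.072, 0.0285, -0.0035, 0.004, 0, 0, -0.072, 0.072, 0.0285, -0.0015, 0.004, 0, 0, -0.072, 0.072, 0.0285, 0.0005, 0.004, 0, 0, -0.072, 0.072, 0.0285, 0.0025, 0.004, 0, 0, -0.072, 0.072, 0.0285, 0.005, 0.004, 0, 0, -0.072, 0.072, 0.028, 0.007, 0.004, 0, 0, -0.072])

```text
clock: 4.92
position: [0.4333, -0.0174, 0.1319]
ee_rot: [0.004, 0.672, 0.741, -0.003]
contact_force: [1.2, -0.3, 0.3]
width: 0.0725
```

```bash
python3 - <<'E'
from h import *
st(); d=save('top','top2'); tins(d); st(); 
plan([((.434,-.0171,.017),4.5,8,.072)],.072)
E
```

```text
at [ 0.4333 -0.0174  0.1319] yang 5.6 w 0.0725 t 4.92 F [ 1.18 -0.31  0.27] M [-0.01 -0.01  0.07] q [-0.19  0.15  1.95 -0.01  1.04 -0.28] tilt [ 0.0018 -0.0106]
px [327. 159.] xy 0.6883 -0.0259 ztop 0.0473  0.090x0.055 ang 79.2 n601
px [270. 189.] xy 0.5994 0.1320 ztop 0.0473  0.090x0.054 ang -88.9 n615
px [321. 201.] xy 0.5681 -0.0094 ztop 0.0475  0.091x0.054 ang 84.5 n614
px [275. 231.] xy 0.4794 0.1107 ztop 0.0478  0.091x0.054 ang 83.4 n587
px [569. 296.] xy 0.3192 -0.6887 ztop 0.1176  0.049x0.044 ang 87.5 n305
px [ 83. 320.] xy 0.2207 0.6264 ztop 0.0854  0.100x0.094 ang -44.7 n754
at [ 0.4332 -0.0126  0.1311] yang 5.8 w 0.0716 t 4.97 F [ 0.47  3.9  -0.41] M [ 0.09 -0.02 -0.03] q [-0.19  0.15  1.95 -0.01  1.04 -0.28] tilt [ 0.0008 -0.0054]
at [ 0.4332 -0.0126  0.1311] yang 5.8 w 0.0716 t 4.97 F [ 0.5  3.9 -0.4]
0.072, -0.0005, 0, 0.0143, 0, 0.001, 0.003, 
0.072, -0.0005, 0, 0.0143, 0, 0.001, 0.003, 
0.072, -0.0005, 0, 0.0143, 0, 0.001, 0.003, 
0.072, -0.0005, 0, 0.0143, 0, 0.001, 0.003, 
0.072, -0.0005, 0.0001, 0.0143, 0, 0.001, 0.003, 
0.072, -0.0005, 0.0001, 0.0143, 0, 0.001, 0.003, 
0.072, -0.0006, 0.0001, 0.0143, 0, 0.001, 0.003, 
0.072, -0.0006, 0.0001, 0.0143, 0, 0.001, 0.003, 
--
rows 8
```

Call:
apply_moves(moves=[0.072, -0.002, 0, 0.025, 0, 0.002, 0.004, 0.072, -0.002, 0, 0.025, 0, 0.002, 0.004, 0.072, -0.001, 0, 0.025, 0, 0.001, 0.004, 0.072, 0, 0, 0.02, 0, 0.001, 0.003, 0.072, 0, 0, 0.013, 0, 0, 0, 0.072, 0, 0, 0.005, 0, 0, 0, 0, 0, 0, 0, 0, 0, 0, 0, 0, 0, 0, 0, 0, 0], newtons=50)

```text
clock: 5.63
position: [0.4322, -0.0151, 0.0151]
ee_rot: [-0.0, 0.673, 0.739, -0.001]
contact_force: [1.2, 1.4, 5.0]
width: 0.0531
```

```bash
python3 - <<'E'
from h import *
st()
E
```

```text
at [ 0.4322 -0.0151  0.0151] yang 5.4 w 0.0531 t 5.63 F [1.2  1.4  5.03] M [ 0.38 -0.07  0.09] q [-0.2   0.31  2.11 -0.    0.72 -0.29] tilt [-0.0013 -0.0005]
```

Call:
apply_moves(moves=[0, 0, 0, 0, 0, 0, 0, 0, 0, 0, -0.02, 0, 0, 0, 0, 0, 0, -0.03, 0, 0, 0, 0, 0, 0, -0.03, 0, 0, 0, 0, 0, 0, -0.03, 0, 0, 0, 0, 0, 0, -0.015, 0, 0, 0, 0, 0, 0, -0.004, 0, 0, 0, 0, 0, 0, 0, 0, 0, 0])

```text
clock: 6.3
position: [0.4263, -0.0153, 0.1512]
ee_rot: [-0.004, 0.674, 0.739, -0.004]
contact_force: [0.5, -0.4, -4.8]
width: 0.0534
```

```bash
python3 - <<'E'
from h import *
st(); d=save('top','top3');st(); d=save('wrist','w3'); st(); save('wrist','w3');st()
E
```

```text
at [ 0.4263 -0.0153  0.1512] yang 5.3 w 0.0534 t 6.30 F [ 0.5  -0.36 -4.76] M [ 0.05 -0.01 -0.02] q [-0.2   0.12  1.92 -0.    1.11 -0.29] tilt [-0.0116 -0.0003]
at [ 0.4259 -0.0152  0.1506] yang 5.3 w 0.0532 t 6.35 F [ 0.08  0.47 -4.46] M [0.02 0.01 0.02] q [-0.2   0.12  1.92 -0.    1.11 -0.29] tilt [-0.0126 -0.0001]
at [ 0.4253 -0.015   0.1496] yang 5.3 w 0.0534 t 6.40 F [ 0.36  0.45 -4.9 ] M [-0.01 -0.02  0.02] q [-0.2   0.13  1.92 -0.    1.11 -0.29] tilt [-0.0149  0.0005]
at [ 0.4249 -0.0149  0.1489] yang 5.3 w 0.0533 t 6.45 F [ 0.54  0.16 -5.12] M [ 0.01  0.02 -0.03] q [-0.2   0.13  1.92 -0.    1.11 -0.29] tilt [-0.0165  0.0008]
```

View pics/top3.png

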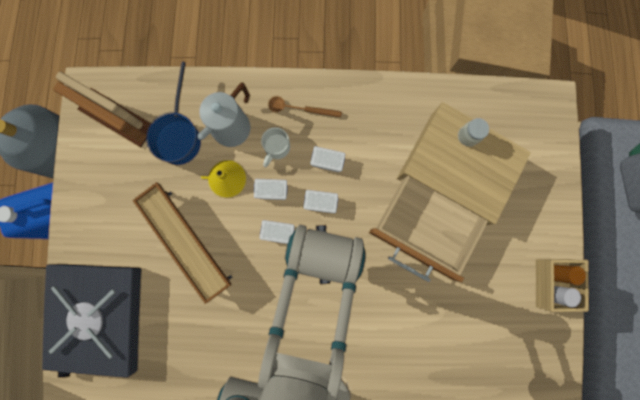

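View pics/w3.png

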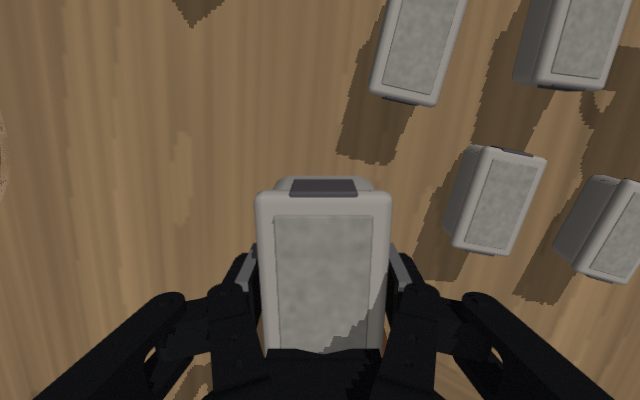

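Tin 1 pulls about 4.8 N down, so it is packed. Now I'll locate the drawer interior.

```bash
python3 - <<'E'
from h import *
d=load('top3'); c=d['image'][165:290,360:500]; c=cv2.resize(c,None,fx=4.8,fy=4.8,interpolation=cv2.INTER_CUBIC); cv2.imwrite('pics/cD.png',c[...,::-1]); print(c.shape)
E
```

```text
(600, 672, 3)
```

View pics/cD.png

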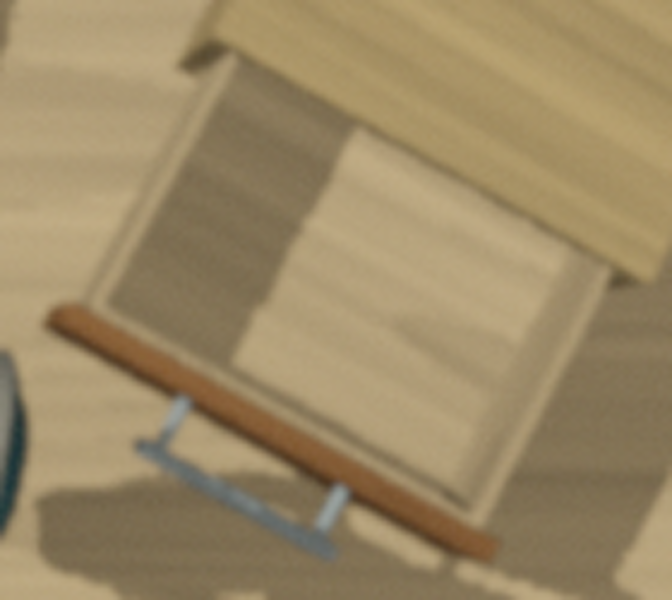

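```bash
python3 - <<'E'
from h import *
d=load('top3'); f=lambda u,v,h: pt(d,360+u/4.8,165+v/4.8,h=h)
a=f(140,446,.082);b=f(332,553,.082);hc=(a+b)/2;print('handle',hc,np.degrees(np.arctan2(*(a-b)[[1,0]])))
a=f(62,305,.105);b=f(497,543,.105);print('panel inner edge mid',(a+b)/2,np.linalg.norm(a-b),np.degrees(np.arctan2(*(a-b)[[1,0]])))
a=f(108,303,.093);b=f(488,510,.093);print('side wall inner front',a,b)
a=f(232,50,.115);b=f(640,280,.115);print('cab front', (a+b)/2,a,b,np.degrees(np.arctan2(*(a-b)[[1,0]])))
P=cloud(d)
ex=np.array([np.cos(np.radians(-28)),np.sin(np.radians(-28))]);ey=np.array([-ex[1],ex[0]])
O=np.array([.4927,-.3028])
q=P.reshape(-1,3); X=(q[:,:2]-O)@ex; Y=(q[:,:2]-O)@ey
for lo,hi in [(-.11,-.09),(-.09,-.08),(-.08,-.075),(-.075,-.07),(-.07,-.065),(-.065,-.06),(-.05,.0),(.08,.085),(.085,.09),(.09,.095),(.095,.1)]:
    m=(X>lo)&(X<hi)&(abs(Y)<.08); print(lo,hi,np.round(np.percentile(q[m,2],[10,50,90]),3),m.sum())
for y in np.arange(.1,.145,.005):
  for s in (1,-1):
    m=(X>-.03)&(X<.06)&(Y*s>y)&(Y*s<y+.005); print(round(y,3),s,np.round(np.percentile(q[m,2],[10,50,90]),3),m.sum())
E
```

```text
handle [ 0.38763421 -0.25082454  0.082     ] 62.177095864731356
panel inner edge mid [ 0.43007671 -0.2701415   0.105     ] 0.2736215290627139 62.6627257530404
side wall inner front [ 0.49507851 -0.1757402   0.093     ] [ 0.38459785 -0.39053366  0.093     ]
cab front [ 0.57419231 -0.35483339  0.115     ] [ 0.63513057 -0.23978501  0.115     ] [ 0.51325406 -0.46988176  0.115     ] 62.0909477315688
-0.11 -0.09 [-0.003  0.001  0.078] 339
-0.09 -0.08 [-0.002  0.005  0.096] 322
-0.08 -0.075 [0.027 0.101 0.105] 157
-0.075 -0.07 [0.1   0.103 0.105] 116
-0.07 -0.065 [0.096 0.102 0.105] 98
-0.065 -0.06 [0.091 0.094 0.096] 102
-0.05 0.0 [0.019 0.022 0.026] 986
0.08 0.085 [0.019 0.022 0.025] 94
0.085 0.09 [0.019 0.022 0.025] 99
0.09 0.095 [0.019 0.022 0.025] 95
0.095 0.1 [0.021 0.103 0.115] 209
0.1 1 [0.02  0.023 0.026] 57
0.1 -1 [0.018 0.022 0.025] 61
0.105 1 [0.019 0.023 0.025] 34
0.105 -1 [0.019 0.022 0.024] 50Traceback (most recent call last):
  File "<stdin>", line 15, in <module>
    return _quantile_unchecked(
        a, q, axis, out, overwrite_input, method, keepdims, weights)
    return _ureduce(a,
                    func=_quantile_ureduce_func,
    ...<5 lines>...
                    overwrite_input=overwrite_input,
                    method=method)
    r = func(a, **kwargs)
    result = _quantile(arr,
                       quantiles=q,
    ...<2 lines>...
                       out=out,
                       weights=wgt)
    slices_having_nans = np.isnan(arr[-1, ...])
                                  ~~~^^^^^^^^^
IndexError: index -1 is out of bounds for axis 0 with size 0
```

```bash
python3 - <<'E'
from h import *
d=load('top3');P=cloud(d)
ex=np.array([np.cos(np.radians(-28)),np.sin(np.radians(-28))]);ey=np.array([-ex[1],ex[0]])
O=np.array([.4989,-.3061])
q=P.reshape(-1,3); X=(q[:,:2]-O)@ex; Y=(q[:,:2]-O)@ey;Z=q[:,2]
for nm,m in [('sidewall top',(X>-.05)&(X<.07)&(Z>.085)&(Z<.1)&(abs(Y)<.15)),('panel top',(X>-.09)&(X<-.07)&(Z>.098)&(Z<.11)&(abs(Y)<.2)),('cabtop',(X>.095)&(X<.3)&(Z>.11)&(Z<.12)&(abs(Y)<.2)),('floor',(X>-.05)&(X<.07)&(Z<.027)&(Z>.017)&(abs(Y)<.13)),('handle',(X>-.15)&(X<-.1)&(Z>.07)&(Z<.09)&(abs(Y)<.1))]:
    y=np.sort(Y[m]); print(nm,m.sum(),'Y',np.round([y[0],y[3],y[-4],y[-1]],4),'X',np.round(np.percentile(X[m],[1,50,99]),4))
    if nm=='sidewall top':
        for s in (1,-1):
            t=y[y*s>0]; print(np.round(np.percentile(t,[2,25,50,75,98]),4))
    if nm=='cabtop': print(cv2.minAreaRect(np.stack([X[m],Y[m]],1).astype(np.float32)))
E
```

```text
sidewall top 255 Y [-0.1288 -0.1277  0.1222  0.1223] X [-0.049   0.0078  0.0691]
[0.1161 0.1178 0.1195 0.1212 0.1222]
[-0.1277 -0.1256 -0.123  -0.1218 -0.1202]
panel top 584 Y [-0.1385 -0.1371  0.1335  0.1346] X [-0.0891 -0.081  -0.0725]
cabtop 6982 Y [-0.1438 -0.1432  0.1385  0.1387] X [0.0968 0.1896 0.2975]
((0.1975119709968567, -0.0025106072425842285), (0.20491699874401093, 0.2825469374656677), 0.031416770070791245)
floor 3244 Y [-0.1236 -0.1226  0.1222  0.1224] X [-0.0489  0.0096  0.0689]
handle 236 Y [-0.0673 -0.0641  0.0605  0.0635] X [-0.1291 -0.1224 -0.1007]
```

```bash
cat >> h.py <<'E'
DO=np.array([.4977,-.3083]); EX=np.array([.8829,-.4695]); EY=np.array([.4695,.8829])
def dr(x,y,z): return np.r_[DO+x*EX+y*EY,z]
E
python3 - <<'E'
from h import *
T=dr(-.018,-.060,.165); print(T)
plan([(T,-28,14),(T-[0,0,.08],-28,4)],0)
E
```

```text
[ 0.4536378 -0.352823   0.165    ]
at [ 0.4249 -0.0149  0.1489] yang 5.3 w 0.0533 t 6.45 F [ 0.5  0.2 -5.1]
0, -0.0242, -0.0002, -0.0012, -0.001, 0, 0.042, 
0, -0.0242, 0.0008, -0.0012, -0.001, 0, 0.042, 
0, -0.0242, 0.0018, -0.0012, -0.001, 0, 0.042, 
0, -0.0241, 0.0028, -0.0012, -0.001, 0, 0.042, 
0, -0.0239, 0.0038, -0.0012, -0.001, 0, 0.042, 
0, -0.0237, 0.0048, -0.0012, -0.001, 0, 0.042, 
0, -0.0235, 0.0058, -0.0012, -0.001, 0, 0.042, 
0, -0.0233, 0.0068, -0.0012, -0.001, 0, 0.042, 
--
0, -0.023, 0.0077, -0.0012, -0.001, 0, 0.042, 
0, -0.0226, 0.0087, -0.0012, -0.001, 0, 0.042, 
0, -0.0222, 0.0096, -0.0012, -0.001, 0, 0.042, 
0, -0.0218, 0.0105, -0.0012, -0.001, 0, 0.042, 
0, -0.0214, 0.0114, -0.0012, -0.001, 0, 0.042, 
0, -0.0209, 0.0123, -0.0012, -0.001, 0, 0.042, 
0, -0, -0, 0.02, 0, -0, 0, 
0, -0, -0, 0.02, 0, -0, 0, 
--
0, -0, -0, 0.02, 0, -0, -0, 
0, -0, -0, 0.02, 0, -0, 0, 
rows 18
```

Call:
apply_moves(moves=[0, -0.015, 0, -0.003, -0.002, 0, 0.03, 0, -0.027, 0.001, -0.003, -0.002, 0, 0.045, 0, -0.03, 0.002, -0.003, -0.002, 0, 0.05, 0, -0.03, 0.0035, -0.002, -0.002, 0, 0.05, 0, -0.03, 0.005, -0.002, -0.002, 0, 0.05, 0, -0.03, 0.006, -0.002, -0.001, 0, 0.05, 0, -0.03, 0.0075, -0.001, -0.001, 0, 0.05, 0, -0.03, 0.0085, -0.001, -0.001, 0, 0.05])

```text
clock: 7.12
position: [0.431, -0.2381, 0.1494]
ee_rot: [-0.017, 0.802, 0.597, -0.007]
contact_force: [1.1, 0.1, -3.9]
width: 0.0535
```

```bash
python3 - <<'E'
from h import *
T=dr(-.018,-.060,.165)
plan([(T,-28,6),(T-[0,0,.03],-28,2)],0)
E
```

```text
at [ 0.431  -0.2381  0.1494] yang -16.6 w 0.0535 t 7.12 F [ 1.1  0.1 -3.9]
0, -0.0172, 0.009, -0.0031, -0.006, -0.001, 0.033, 
0, -0.0169, 0.0096, -0.003, -0.006, -0.001, 0.033, 
0, -0.0166, 0.0101, -0.0029, -0.006, -0.001, 0.033, 
0, -0.0162, 0.0107, -0.0029, -0.006, -0.001, 0.033, 
0, -0.0159, 0.0113, -0.0028, -0.006, -0.001, 0.033, 
0, -0.0155, 0.0118, -0.0027, -0.006, -0.001, 0.033, 
0, -0, 0, 0.015, -0, -0, 0, 
0, -0, 0, 0.015, -0, -0, -0, 
--
rows 8
```

Call:
apply_moves(moves=[0, -0.017, 0.009, -0.004, -0.006, -0.001, 0.033, 0, -0.017, 0.0095, -0.004, -0.006, -0.001, 0.033, 0, -0.0165, 0.01, -0.003, -0.006, -0.001, 0.033, 0, -0.016, 0.0105, -0.003, -0.006, -0.001, 0.033, 0, -0.014, 0.011, -0.002, -0.006, -0.001, 0.033, 0, -0.01, 0.011, 0, -0.006, -0.001, 0.033, 0, -0.004, 0.002, 0, 0, 0, 0, 0, 0, 0, 0, 0, 0, 0])

```text
clock: 7.78
position: [0.4483, -0.3585, 0.1453]
ee_rot: [-0.013, 0.862, 0.506, -0.006]
contact_force: [0.3, 0.3, -4.8]
width: 0.0533
```

```bash
python3 - <<'E'
from h import *
st()
T=dr(-.018,-.060,.04)
plan([(T,-28,8)],0)
E
```

```text
at [ 0.4483 -0.3585  0.1453] yang -29.2 w 0.0533 t 7.78 F [ 0.32  0.27 -4.85] M [ 0.03 -0.    0.02] q [-0.79  0.35  1.62 -0.01  1.2  -0.28] tilt [-0.0243  0.0169]
at [ 0.4483 -0.3585  0.1453] yang -29.2 w 0.0533 t 7.78 F [ 0.3  0.3 -4.8]
0, 0.0009, 0.0006, 0.0132, -0.004, -0, -0.003, 
0, 0.0009, 0.0006, 0.0132, -0.004, -0, -0.003, 
0, 0.0009, 0.0005, 0.0132, -0.004, -0, -0.003, 
0, 0.0009, 0.0005, 0.0132, -0.004, -0, -0.003, 
0, 0.0009, 0.0004, 0.0132, -0.004, -0, -0.003, 
0, 0.0009, 0.0004, 0.0132, -0.004, -0, -0.003, 
0, 0.0009, 0.0003, 0.0132, -0.004, -0, -0.003, 
0, 0.0009, 0.0003, 0.0132, -0.004, -0, -0.003, 
--
rows 8
```

Call:
apply_moves(moves=[0, 0.002, 0.001, 0.013, -0.012, 0, -0.006, 0, 0.002, 0.001, 0.015, -0.012, 0, -0.006, 0, 0.001, 0.001, 0.015, -0.01, 0, -0.005, 0, 0.001, 0, 0.015, -0.008, 0, -0.004, 0, 0.001, 0, 0.015, -0.006, 0, 0, 0, 0, 0, 0.01, -0.004, 0, 0, 0, 0, 0, 0.008, -0.003, 0, 0, 0, 0, 0, 0.005, -0.003, 0, 0])

```text
clock: 8.45
position: [0.4582, -0.3491, 0.057]
ee_rot: [0.015, 0.854, 0.519, 0.011]
contact_force: [0.6, 1.0, 28.1]
width: 0.0533
```

```bash
python3 - <<'E'
from h import *
st()
T=dr(-.018,-.060,.039)
plan([(T,-28,8)],0)
E
```

```text
at [ 0.4582 -0.3491  0.057 ] yang -27.4 w 0.0533 t 8.45 F [ 0.58  1.03 28.08] M [ 0.97  1.18 -0.08] q [-0.78  0.41  1.78  0.02  0.92 -0.31] tilt [ 0.0342 -0.0133]
at [ 0.4582 -0.3491  0.057 ] yang -27.4 w 0.0533 t 8.45 F [ 0.6  1.  28.1]
0, -0.0007, -0.0004, 0.0022, 0.005, -0.001, 0.001, 
0, -0.0007, -0.0004, 0.0022, 0.005, -0.001, 0.001, 
0, -0.0007, -0.0003, 0.0022, 0.005, -0.001, 0.001, 
0, -0.0007, -0.0003, 0.0022, 0.005, -0.001, 0.001, 
0, -0.0007, -0.0003, 0.0022, 0.005, -0.001, 0.001, 
0, -0.0007, -0.0003, 0.0022, 0.005, -0.001, 0.001, 
0, -0.0007, -0.0003, 0.0022, 0.005, -0.001, 0.001, 
0, -0.0007, -0.0003, 0.0022, 0.005, -0.001, 0.001, 
--
rows 8
```

```bash
python3 - <<'E'
from h import *
save('wrist','w4');save('scene','s4');st()
d=load('s4'); c=d['image'][100:260,120:300]; cv2.imwrite('pics/s4c.png',cv2.resize(c,None,fx=3.5,fy=3.5,interpolation=cv2.INTER_CUBIC)[...,::-1])
E
```

```text
at [ 0.4585 -0.3493  0.057 ] yang -27.4 w 0.0533 t 8.55 F [ 1.57  1.21 30.54] M [ 0.89  1.25 -0.04] q [-0.78  0.41  1.78  0.02  0.92 -0.31] tilt [ 0.0352 -0.0142]
```

View pics/w4.png

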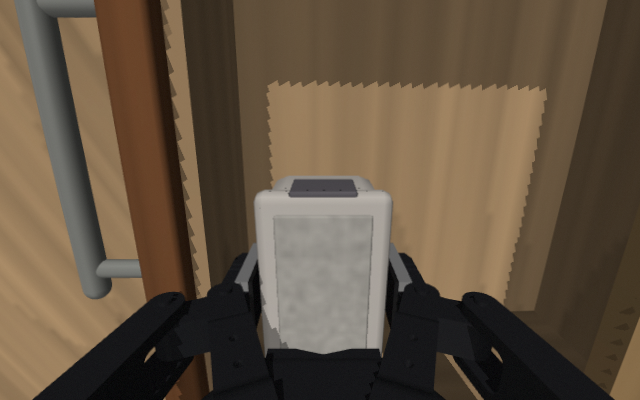

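View pics/s4c.png

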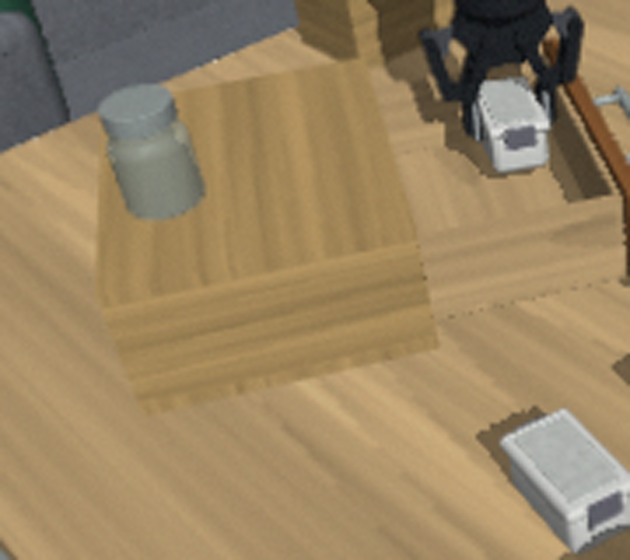

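The finger linkage is resting on the front panel (28 N), so I'm backing up at once.

Call:
apply_moves(moves=[0, 0, 0, -0.01, 0, 0, 0, 0, 0, 0, -0.015, 0.01, 0, 0, 0, 0, 0, -0.015, 0.01, 0, 0, 0, 0, 0, -0.015, 0.01, 0, 0, 0, 0, 0, -0.015, 0.005, 0, 0, 0, 0, 0, -0.01, 0, 0, 0, 0, 0, 0, 0, 0, 0, 0, 0, 0, 0, 0, 0, 0, 0])

```text
clock: 9.22
position: [0.4552, -0.3379, 0.1425]
ee_rot: [-0.004, 0.852, 0.524, 0.003]
contact_force: [0.5, -0.1, -3.6]
width: 0.0533
```

```bash
python3 - <<'E'
from h import *
st()
d=save('wrist','w5'); s=manip.get_state()
P=cloud(d); R=qR(s['ee_rot']); q=R.inv().apply(P.reshape(-1,3)-s['position']); 
im=d['image'].reshape(-1,3).astype(int); dark=(im.max(1)<70)
m=dark&(q[:,2]<0.01)&(q[:,2]>-.12)&(abs(q[:,1])<.12)&(abs(q[:,0])<.08)
q=q[m]; print(len(q))
for z in np.arange(0,-.12,-.006):
    k=(q[:,2]<=z)&(q[:,2]>z-.006)
    if k.sum()>3: print('%.3f'%z,k.sum(),'y',np.round(np.percentile(q[k,1],[0,100]),3),'x',np.round(np.percentile(q[k,0],[0,100]),3))
E
```

```text
at [ 0.4552 -0.3379  0.1425] yang -26.8 w 0.0533 t 9.22 F [ 0.46 -0.12 -3.56] M [ 0.02 -0.01  0.06] q [-0.77  0.33  1.66  0.01  1.16 -0.3 ] tilt [-0.0002  0.0101]
40500
-0.006 36 y [-0.038  0.038] x [0.006 0.043]
-0.012 314 y [-0.04  0.04] x [0.006 0.044]
-0.018 375 y [-0.04  0.04] x [0.006 0.044]
-0.024 481 y [-0.04  0.04] x [-0.037  0.044]
-0.030 568 y [-0.04  0.04] x [-0.033  0.042]
-0.036 728 y [-0.037  0.033] x [-0.011  0.012]
-0.042 622 y [-0.052  0.049] x [-0.     0.014]
-0.048 1813 y [-0.059  0.059] x [-0.012  0.014]
-0.054 5780 y [-0.061  0.06 ] x [-0.012  0.015]
-0.060 3390 y [-0.061  0.061] x [-0.013  0.017]
-0.066 3510 y [-0.062  0.062] x [-0.013  0.018]
-0.072 5932 y [-0.063  0.063] x [-0.009  0.019]
-0.078 7484 y [-0.066  0.064] x [-0.002  0.019]
-0.084 7031 y [-0.066  0.066] x [0.005 0.019]
-0.090 2351 y [-0.066  0.065] x [0.012 0.021]
-0.096 85 y [-0.022  0.021] x [0.02  0.022]
```

View pics/w5.png

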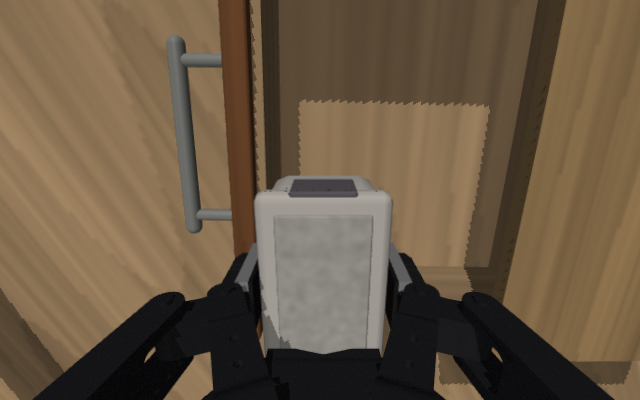

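```bash
python3 - <<'E'
from h import *
# verify drawer frame with wrist depth
d=load('w5');P=cloud(d); q=P.reshape(-1,3); X=(q[:,:2]-DO)@EX; Y=(q[:,:2]-DO)@EY; Z=q[:,2]
m=(Z>.097)&(Z<.11)&(X<-.05)&(X>-.1)&(abs(Y)<.1); print('panel top X',np.round(np.percentile(X[m],[1,50,99]),4),np.round(np.percentile(Z[m],[5,50,95]),4))
m=(Z>.017)&(Z<.027)&(X>-.09)&(X<.09)&(Y>-.02)&(Y<.08);print('floor X',np.round(np.percentile(X[m],[0.1,1,99]),4))
m=(Z>.112)&(Z<.12)&(X<.2)&(X>.07); print('cab X',np.round(np.percentile(X[m],[0,1,5]),4),m.sum())
T=dr(.013,-.060,.039)
plan([(T+[0,0,.06],-28,5),(T,-28,5)],0)
E
```

```text
panel top X [-0.0816 -0.0737 -0.0668] [0.1001 0.1019 0.103 ]
floor X [-0.0613 -0.0601  0.0885]
cab X [0.0908 0.092  0.0941] 38585
at [ 0.4552 -0.3378  0.1424] yang -26.9 w 0.0536 t 9.27 F [ 1.1 -0.4 -4.2]
0, -0.003, 0.0073, 0.0086, -0.001, -0.002, 0.004, 
0, -0.003, 0.0073, 0.0086, -0.001, -0.002, 0.004, 
0, -0.0029, 0.0073, 0.0086, -0.001, -0.002, 0.004, 
0, -0.0029, 0.0073, 0.0087, -0.001, -0.002, 0.004, 
0, -0.0028, 0.0073, 0.0087, -0.001, -0.002, 0.004, 
0, -0, 0, 0.012, -0, -0, -0, 
0, -0, 0, 0.012, -0, -0, -0, 
0, -0, 0, 0.012, -0, -0, 0, 
--
0, -0, 0, 0.012, -0, -0, -0, 
0, -0, 0, 0.012, -0, -0, -0, 
rows 10
```

Call:
apply_moves(moves=[0, -0.004, 0.008, 0.002, -0.002, -0.002, 0.006, 0, -0.004, 0.009, 0.004, -0.002, -0.002, 0.006, 0, -0.004, 0.009, 0.006, -0.002, -0.002, 0.004, 0, -0.003, 0.008, 0.008, -0.002, -0.002, 0.003, 0, -0.002, 0.004, 0.01, -0.002, 0, 0, 0, 0, 0, 0.01, -0.002, 0, 0, 0, 0, 0, 0.006, -0.001, 0, 0, 0, 0, 0, 0, 0, 0, 0])

```text
clock: 9.93
position: [0.4827, -0.3726, 0.0842]
ee_rot: [-0.001, 0.857, 0.515, 0.001]
contact_force: [-0.7, 0.4, -4.0]
width: 0.0533
```

```bash
python3 - <<'E'
from h import *
st()
T=dr(.013,-.060,.038)
plan([(T,-28,6)],0)
E
```

```text
at [ 0.4827 -0.3726  0.0842] yang -28.1 w 0.0533 t 9.93 F [-0.72  0.38 -3.98] M [0.01 0.04 0.03] q [-0.77  0.44  1.64  0.    1.06 -0.29] tilt [0.0012 0.0028]
at [ 0.4827 -0.3726  0.0842] yang -28.1 w 0.0533 t 9.93 F [-0.7  0.4 -4. ]
0, 0.0006, -0.0007, 0.0077, -0, -0.001, -0, 
0, 0.0006, -0.0007, 0.0077, -0, -0.001, -0, 
0, 0.0006, -0.0007, 0.0077, -0, -0.001, -0, 
0, 0.0006, -0.0007, 0.0077, -0, -0.001, -0, 
0, 0.0006, -0.0007, 0.0077, -0, -0.001, -0, 
0, 0.0006, -0.0007, 0.0077, -0, -0.001, -0, 
rows 6
```

Call:
apply_moves(moves=[0, 0.001, -0.001, 0.01, 0, 0, 0, 0, 0.001, -0.001, 0.01, 0, 0, 0, 0, 0.001, -0.001, 0.007, 0, 0, 0, 0, 0, -0.001, 0.004, 0, 0, 0, 0, 0, 0, 0.002, 0, 0, 0, 0, 0, 0, 0.001, 0, 0, 0, 0, 0, 0, 0, 0, 0, 0, 0, 0, 0, 0, 0, 0, 0])

```text
clock: 10.6
position: [0.4798, -0.367, 0.0455]
ee_rot: [-0.002, 0.857, 0.515, 0.001]
contact_force: [0.4, -0.0, -3.5]
width: 0.0534
```

```bash
python3 - <<'E'
from h import *
st()
E
```

```text
at [ 0.4798 -0.367   0.0455] yang -28.1 w 0.0534 t 10.60 F [ 0.43 -0.01 -3.49] M [ 0.07  0.   -0.  ] q [-0.77  0.47  1.7   0.    0.98 -0.28] tilt [-0.0007  0.0046]
```

Call:
apply_moves(moves=[0, 0, 0, 0.003, 0, 0, 0, 0, 0, 0, 0.003, 0, 0, 0, 0, 0, 0, 0.002, 0, 0, 0, 0, 0, 0, 0.001, 0, 0, 0, 0, 0, 0, 0, 0, 0, 0, 0.062, 0, 0, 0, 0, 0, 0, 0.062, 0, 0, 0, 0, 0, 0, 0.062, 0, 0, 0, 0, 0, 0])

```text
clock: 11.27
position: [0.4822, -0.3694, 0.0392]
ee_rot: [0.002, 0.857, 0.515, 0.002]
contact_force: [0.0, 0.1, 0.5]
width: 0.0624
```

```bash
python3 - <<'E'
from h import *
st(); save('wrist','w6'); st()
E
```

```text
at [ 0.4822 -0.3694  0.0392] yang -28.1 w 0.0624 t 11.27 F [0.01 0.12 0.48] M [ 0.   -0.01 -0.  ] q [-0.77  0.48  1.7   0.    0.95 -0.28] tilt [ 0.0054 -0.0013]
at [ 0.4823 -0.3695  0.0394] yang -28.1 w 0.0620 t 11.32 F [-0.19 -0.73  1.41] M [ 0.02  0.03 -0.01] q [-0.77  0.48  1.7   0.    0.95 -0.28] tilt [ 0.0057 -0.0016]
```

View pics/w6.png

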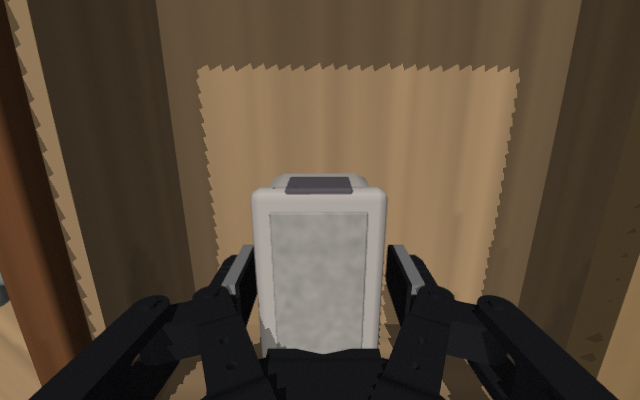

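```bash
python3 - <<'E'
from h import *
p=manip.get_state()['position']
plan([(p+[0,0,.13],-28,4,.062),((.4795,.1107,.14),-6.4,16)],.072)
E
```

```text
at [ 0.4823 -0.3695  0.0394] yang -28.1 w 0.0620 t 11.32 F [-0.2 -0.7  1.4]
0.062, 0, 0.0002, -0.0325, 0.001, -0, -0, 
0.062, 0, 0.0001, -0.0325, 0.001, -0, -0, 
0.062, 0, 0.0001, -0.0325, 0.001, -0, -0, 
0.062, 0, 0, -0.0325, 0.001, -0, -0, 
0.072, 0.0264, -0.0142, 0.0018, 0, 0, -0.024, 
0.072, 0.0267, -0.0136, 0.0018, 0, 0, -0.024, 
0.072, 0.0271, -0.013, 0.0018, 0, 0, -0.024, 
0.072, 0.0274, -0.0123, 0.0018, 0, 0, -0.024, 
--
0.072, 0.0276, -0.0117, 0.0018, 0, 0, -0.024, 
0.072, 0.0279, -0.011, 0.0018, 0, 0, -0.024, 
0.072, 0.0282, -0.0104, 0.0018, 0, 0, -0.024, 
0.072, 0.0284, -0.0097, 0.0018, 0, 0, -0.024, 
0.072, 0.0286, -0.009, 0.0018, 0, 0, -0.024, 
0.072, 0.0288, -0.0084, 0.0018, 0, 0, -0.024, 
0.072, 0.029, -0.0077, 0.0018, 0, 0, -0.024, 
0.072, 0.0292, -0.007, 0.0018, 0, 0, -0.024, 
--
0.072, 0.0293, -0.0063, 0.0018, 0, 0, -0.024, 
0.072, 0.0295, -0.0056, 0.0018, 0, 0, -0.024, 
0.072, 0.0296, -0.0049, 0.0018, 0, 0, -0.024, 
0.072, 0.0297, -0.0042, 0.0018, 0, 0, -0.024, 
rows 20
```

Call:
apply_moves(moves=[0.062, 0, 0, -0.025, 0, 0, 0, 0.062, 0, 0, -0.03, 0, 0, 0, 0.062, 0, 0, -0.03, 0, 0, 0, 0.062, 0, 0, -0.03, 0, 0, 0, 0.072, 0.02, -0.01, -0.01, 0, 0, -0.02, 0.072, 0.028, -0.014, 0, 0, 0, -0.024, 0.072, 0.032, -0.015, 0, 0, 0, -0.024, 0.072, 0.032, -0.014, 0, 0, 0, -0.024])

```text
clock: 11.98
position: [0.4863, -0.2518, 0.174]
ee_rot: [0.01, 0.834, 0.551, 0.003]
contact_force: [-0.1, 0.1, -0.5]
width: 0.072
```

```bash
python3 - <<'E'
from h import *
st()
plan([((.4795,.1107,.14),-6.4,12)],.072)
E
```

```text
at [ 0.4863 -0.2518  0.174 ] yang -23.1 w 0.0720 t 11.98 F [-0.08  0.12 -0.54] M [ 0.01 -0.01 -0.01] q [-0.6   0.26  1.67 -0.    1.19 -0.2 ] tilt [ 0.0159 -0.0127]
at [ 0.4863 -0.2518  0.174 ] yang -23.1 w 0.0720 t 11.98 F [-0.1  0.1 -0.5]
0.072, 0.0276, -0.0124, 0.0024, 0.002, 0.001, -0.024, 
0.072, 0.0279, -0.0117, 0.0025, 0.002, 0.001, -0.024, 
0.072, 0.0281, -0.0111, 0.0025, 0.002, 0.001, -0.024, 
0.072, 0.0284, -0.0104, 0.0026, 0.002, 0.001, -0.024, 
0.072, 0.0286, -0.0097, 0.0026, 0.002, 0.001, -0.024, 
0.072, 0.0289, -0.009, 0.0026, 0.002, 0.001, -0.024, 
0.072, 0.0291, -0.0083, 0.0027, 0.002, 0.001, -0.024, 
0.072, 0.0293, -0.0076, 0.0027, 0.002, 0.001, -0.024, 
--
0.072, 0.0294, -0.0068, 0.0027, 0.002, 0.001, -0.024, 
0.072, 0.0296, -0.0061, 0.0027, 0.002, 0.001, -0.024, 
0.072, 0.0297, -0.0054, 0.0028, 0.002, 0.001, -0.024, 
0.072, 0.0299, -0.0047, 0.0028, 0.002, 0.001, -0.024, 
rows 12
```

Call:
apply_moves(moves=[0.072, 0.034, -0.015, 0.002, 0.003, 0.001, -0.03, 0.072, 0.035, -0.014, 0.003, 0.003, 0.001, -0.03, 0.072, 0.035, -0.013, 0.003, 0.003, 0.001, -0.03, 0.072, 0.035, -0.012, 0.003, 0.002, 0.001, -0.03, 0.072, 0.036, -0.011, 0.003, 0.002, 0.001, -0.03, 0.072, 0.036, -0.01, 0.003, 0.002, 0.001, -0.03, 0.072, 0.036, -0.009, 0.003, 0.002, 0.001, -0.03, 0.072, 0.036, -0.007, 0.003, 0.002, 0.001, -0.03])

```text
clock: 12.65
position: [0.4835, 0.0571, 0.1547]
ee_rot: [0.008, 0.76, 0.65, 0.005]
contact_force: [0.0, -0.7, 1.0]
width: 0.0718
```

```bash
python3 - <<'E'
from h import *
st(); tins(save('top','t7'))
plan([((.4795,.1107,.05),-6.4,5),((.4795,.1107,.017),-6.4,3)],.072)
E
```

```text
at [0.4835 0.0571 0.1547] yang -9.0 w 0.0718 t 12.65 F [ 0.04 -0.75  1.02] M [-0.01 -0.03 -0.04] q [-0.02  0.19  1.82 -0.01  1.11  0.14] tilt [ 0.0175 -0.0049]
px [327. 159.] xy 0.6885 -0.0263 ztop 0.0474  0.090x0.055 ang 77.8 n592
px [270. 189.] xy 0.5991 0.1322 ztop 0.0475  0.090x0.054 ang -89.4 n611
px [336. 193.] xy 0.5928 -0.0531 ztop 0.0473  0.091x0.054 ang 84.5 n617
px [451. 236.] xy 0.4791 -0.3699 ztop 0.0694  0.091x0.055 ang 61.3 n659
px [569. 296.] xy 0.3190 -0.6889 ztop 0.1173  0.050x0.044 ang 89.5 n303
px [ 83. 321.] xy 0.2202 0.6300 ztop 0.0852  0.100x0.096 ang -83.1 n755
at [0.4827 0.064  0.1542] yang -8.7 w 0.0720 t 12.70 F [-0.8  5.6 -0.5]
0.072, 0.009, -0.0024, 0.0209, 0.003, -0.001, -0.008, 
0.072, 0.0091, -0.0022, 0.0209, 0.003, -0.001, -0.008, 
0.072, 0.0091, -0.0021, 0.0209, 0.003, -0.001, -0.008, 
0.072, 0.0092, -0.002, 0.0208, 0.003, -0.001, -0.008, 
0.072, 0.0092, -0.0018, 0.0208, 0.003, -0.001, -0.008, 
0.072, 0, 0, 0.011, -0, 0, 0, 
0.072, 0, 0, 0.011, -0, 0, -0, 
0.072, 0, 0, 0.011, -0, 0, 0, 
--
rows 8
```

Call:
apply_moves(moves=[0.072, 0.014, -0.004, 0.006, 0.004, -0.001, -0.012, 0.072, 0.013, -0.003, 0.01, 0.004, -0.001, -0.012, 0.072, 0.01, -0.002, 0.01, 0.004, -0.001, -0.01, 0.072, 0.006, -0.001, 0.01, 0.003, -0.001, -0.005, 0.072, 0.002, 0, 0.01, 0, 0, 0, 0.072, 0, 0, 0.004, 0, 0, 0, 0.072, 0, 0, 0, 0, 0, 0, 0.072, 0, 0, 0, 0, 0, 0])

```text
clock: 13.37
position: [0.4807, 0.1155, 0.1038]
ee_rot: [0.003, 0.742, 0.67, 0.003]
contact_force: [0.3, 0.1, 0.1]
width: 0.0716
```

```bash
python3 - <<'E'
from h import *
st(); save('wrist','w8')
plan([((.4795,.1107,.017),-6.4,6)],.072)
E
```

```text
at [0.4807 0.1155 0.1038] yang -5.9 w 0.0716 t 13.37 F [0.33 0.12 0.14] M [-0.02 -0.01 -0.01] q [ 0.1   0.26  1.87 -0.    1.    0.2 ] tilt [ 0.0073 -0.0005]
at [0.4807 0.1154 0.1039] yang -5.9 w 0.0717 t 13.42 F [-0.8  0.2  0.4]
0.072, -0.0008, -0.0002, 0.0145, 0.001, -0, 0.001, 
0.072, -0.0008, -0.0002, 0.0145, 0.001, -0, 0.001, 
0.072, -0.0008, -0.0002, 0.0145, 0.001, -0, 0.001, 
0.072, -0.0008, -0.0002, 0.0145, 0.001, -0, 0.001, 
0.072, -0.0008, -0.0002, 0.0145, 0.001, -0, 0.001, 
0.072, -0.0008, -0.0001, 0.0145, 0.001, -0, 0.001, 
rows 6
```

View pics/w8.png

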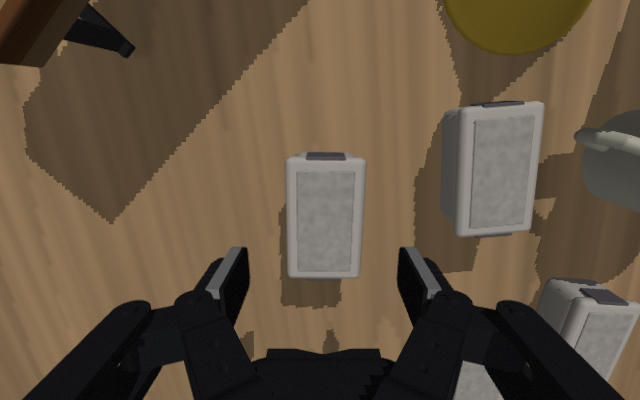

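Call:
apply_moves(moves=[0.072, -0.002, 0, 0.02, 0.001, 0, 0, 0.072, -0.002, 0, 0.022, 0.001, 0, 0, 0.072, -0.001, 0, 0.02, 0.001, 0, 0, 0.072, 0, 0, 0.014, 0, 0, 0, 0.072, 0, 0, 0.006, 0, 0, 0, 0.072, 0, 0, 0.002, 0, 0, 0, 0, 0, 0, 0, 0, 0, 0, 0, 0, 0, 0, 0, 0, 0], newtons=50)

```text
clock: 14.08
position: [0.4863, 0.1069, 0.0224]
ee_rot: [0.005, 0.745, 0.667, 0.005]
contact_force: [-2.1, 0.6, -3.3]
width: 0.0529
```

```bash
python3 - <<'E'
from h import *
st()
E
```

```text
at [0.4863 0.1069 0.0224] yang -6.3 w 0.0529 t 14.08 F [-2.07  0.58 -3.3 ] M [0.   0.3  0.03] q [ 0.08  0.37  1.97 -0.    0.78  0.19] tilt [0.0147 0.    ]
```

Call:
apply_moves(moves=[0, 0, 0, 0, 0, 0, 0, 0, 0, 0, -0.015, 0, 0, 0, 0, 0, 0, -0.025, 0, 0, 0, 0, 0, 0, -0.03, 0, 0, 0, 0, 0, 0, -0.03, 0, 0, 0, 0, 0, 0, -0.01, 0, 0, 0, 0, 0, 0, -0.003, 0, 0, 0, 0, 0, 0, 0, 0, 0, 0])

```text
clock: 14.75
position: [0.4843, 0.1066, 0.1421]
ee_rot: [0.006, 0.744, 0.668, 0.006]
contact_force: [0.5, -0.9, -4.7]
width: 0.0525
```

```bash
python3 - <<'E'
from h import *
st(); save('wrist','w9');st(); d=save('top','t9'); st(); tins(d)
E
```

```text
at [0.4843 0.1066 0.1421] yang -6.2 w 0.0525 t 14.75 F [ 0.55 -0.93 -4.71] M [-0.04  0.01  0.01] q [ 0.08  0.22  1.82 -0.    1.08  0.19] tilt [ 0.0173 -0.0005]
at [0.4839 0.1065 0.1415] yang -6.2 w 0.0532 t 14.80 F [-0.43 -0.08 -3.95] M [-0.02 -0.01  0.02] q [ 0.08  0.22  1.82 -0.    1.08  0.19] tilt [ 0.0161 -0.0006]
at [0.4832 0.1065 0.1405] yang -6.2 w 0.0532 t 14.85 F [-0.83 -0.29 -5.24] M [-0.07  0.04 -0.03] q [ 0.08  0.22  1.82 -0.    1.08  0.19] tilt [ 0.0138 -0.0007]
px [327. 159.] xy 0.6883 -0.0259 ztop 0.0472  0.090x0.054 ang 78.9 n598
px [270. 189.] xy 0.5993 0.1320 ztop 0.0474  0.090x0.054 ang -88.9 n619
px [336. 193.] xy 0.5926 -0.0531 ztop 0.0473  0.091x0.054 ang 84.1 n617
px [451. 236.] xy 0.4791 -0.3695 ztop 0.0695  0.092x0.055 ang 61.2 n668
px [569. 296.] xy 0.3190 -0.6890 ztop 0.1171  0.049x0.043 ang 89.9 n312
px [ 83. 321.] xy 0.2203 0.6294 ztop 0.0853  0.100x0.096 ang -86.5 n765
```

View pics/w9.png

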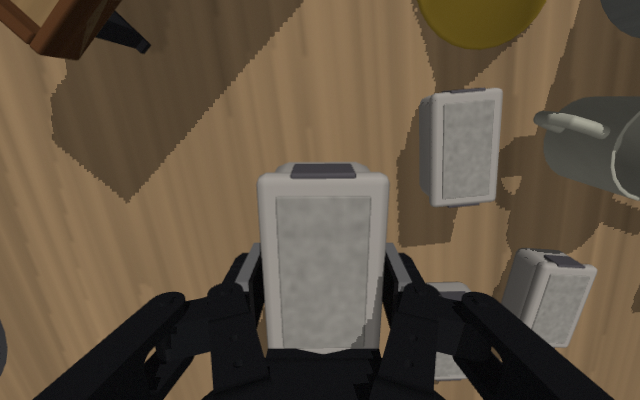

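Also packed (about 4.7 N). It goes into the drawer's other half.

```bash
python3 - <<'E'
from h import *
T=dr(.013,.061,.17); print(T)
plan([(T,-28,12)],0)
E
```

```text
[ 0.5378172 -0.2605466  0.17     ]
at [0.4832 0.1065 0.1405] yang -6.2 w 0.0532 t 14.85 F [-0.8 -0.3 -5.2]
0, -0.0299, 0.0079, -0.0024, 0.001, -0, 0.032, 
0, -0.0296, 0.0088, -0.0024, 0.001, -0, 0.032, 
0, -0.0293, 0.0097, -0.0024, 0.001, -0, 0.032, 
0, -0.029, 0.0107, -0.0024, 0.001, -0, 0.032, 
0, -0.0287, 0.0116, -0.0024, 0.001, -0, 0.032, 
0, -0.0283, 0.0125, -0.0024, 0.001, -0, 0.032, 
0, -0.0279, 0.0134, -0.0024, 0.001, -0, 0.032, 
0, -0.0275, 0.0142, -0.0024, 0.001, -0, 0.032, 
--
0, -0.027, 0.0151, -0.0024, 0.001, -0, 0.032, 
0, -0.0265, 0.0159, -0.0024, 0.001, -0, 0.032, 
0, -0.026, 0.0168, -0.0024, 0.001, -0, 0.032, 
0, -0.0254, 0.0176, -0.0024, 0.001, -0, 0.032, 
rows 12
```

Call:
apply_moves(moves=[0, -0.02, 0.005, -0.005, 0, 0, 0.02, 0, -0.029, 0.008, -0.005, 0, 0, 0.032, 0, -0.031, 0.01, -0.005, 0, 0, 0.034, 0, -0.031, 0.011, -0.004, 0, 0, 0.034, 0, -0.031, 0.012, -0.004, 0, 0, 0.034, 0, -0.03, 0.013, -0.004, 0, 0, 0.034, 0, -0.03, 0.014, -0.004, 0, 0, 0.034, 0, -0.029, 0.015, -0.004, 0, 0, 0.034])

```text
clock: 15.52
position: [0.5092, -0.1401, 0.1617]
ee_rot: [-0.008, 0.824, 0.567, -0.003]
contact_force: [1.3, 1.1, -3.8]
width: 0.053
```

```bash
python3 - <<'E'
from h import *
T=dr(.013,.061,.165); st()
plan([(T,-28,8)],0)
E
```

```text
at [ 0.5092 -0.1401  0.1617] yang -20.9 w 0.0530 t 15.52 F [ 1.26  1.05 -3.82] M [ 0.02 -0.01  0.04] q [-0.4   0.26  1.7   0.    1.19 -0.04] tilt [-0.0141  0.0095]
at [ 0.5092 -0.1401  0.1617] yang -20.9 w 0.0530 t 15.52 F [ 1.3  1.1 -3.8]
0, -0.0128, 0.0087, -0.0006, -0.002, -0, 0.015, 
0, -0.0126, 0.0089, -0.0006, -0.002, -0, 0.015, 
0, -0.0125, 0.0091, -0.0006, -0.002, -0, 0.015, 
0, -0.0124, 0.0093, -0.0005, -0.002, -0, 0.015, 
0, -0.0122, 0.0095, -0.0005, -0.002, -0, 0.015, 
0, -0.0121, 0.0097, -0.0005, -0.002, -0, 0.015, 
0, -0.0119, 0.0099, -0.0005, -0.002, -0, 0.015, 
0, -0.0118, 0.01, -0.0004, -0.002, -0, 0.015, 
--
rows 8
```

Call:
apply_moves(moves=[0, -0.018, 0.012, -0.003, -0.003, 0, 0.022, 0, -0.018, 0.012, -0.003, -0.003, 0, 0.022, 0, -0.017, 0.012, -0.003, -0.003, 0, 0.022, 0, -0.015, 0.012, -0.003, -0.003, 0, 0.022, 0, -0.01, 0.011, -0.002, -0.003, 0, 0.015, 0, -0.006, 0.006, 0, -0.003, 0, 0.01, 0, 0, 0, 0, 0, 0, 0, 0, 0, 0, 0, 0, 0, 0])

```text
clock: 16.18
position: [0.531, -0.2547, 0.1607]
ee_rot: [-0.009, 0.859, 0.513, -0.005]
contact_force: [0.2, 0.5, -3.8]
width: 0.0532
```

```bash
python3 - <<'E'
from h import *
T=dr(.013,.061,.048); st()
plan([(T,-28,8)],0)
E
```

```text
at [ 0.531  -0.2547  0.1607] yang -28.3 w 0.0532 t 16.18 F [ 0.25  0.47 -3.85] M [-0.07 -0.02 -0.04] q [-0.57  0.35  1.57 -0.    1.24 -0.07] tilt [-0.0167  0.0099]
at [ 0.531  -0.2547  0.1607] yang -28.3 w 0.0532 t 16.18 F [ 0.2  0.5 -3.8]
0, -0.0002, 0.0014, 0.0141, -0.002, -0, -0.001, 
0, -0.0002, 0.0013, 0.0141, -0.002, -0, -0.001, 
0, -0.0002, 0.0013, 0.0141, -0.002, -0, -0.001, 
0, -0.0002, 0.0013, 0.0141, -0.002, -0, -0.001, 
0, -0.0002, 0.0012, 0.0141, -0.002, -0, -0.001, 
0, -0.0002, 0.0012, 0.0141, -0.002, -0, -0.001, 
0, -0.0002, 0.0012, 0.0141, -0.002, -0, -0.001, 
0, -0.0002, 0.0011, 0.0141, -0.002, -0, -0.001, 
--
rows 8
```

Call:
apply_moves(moves=[0, 0, 0.003, 0.008, -0.004, 0, 0, 0, 0, 0.003, 0.014, -0.004, 0, 0, 0, 0, 0.002, 0.018, -0.003, 0, 0, 0, 0, 0.001, 0.018, -0.002, 0, 0, 0, 0, 0, 0.018, -0.002, 0, 0, 0, 0, 0, 0.01, 0, 0, 0, 0, 0, 0, 0.004, 0, 0, 0, 0, 0, 0, 0, 0, 0, 0])

```text
clock: 16.85
position: [0.5368, -0.2474, 0.0633]
ee_rot: [-0.006, 0.856, 0.517, -0.0]
contact_force: [-0.9, 0.0, -3.8]
width: 0.053
```

```bash
python3 - <<'E'
from h import *
T=dr(.013,.061,.045); st(); save('wrist','w10')
plan([(T,-28,4)],0)
p=manip.get_state()['position'][:2]-DO; print(p@EX,p@EY)
E
```

```text
at [ 0.5368 -0.2474  0.0633] yang -27.8 w 0.0530 t 16.85 F [-0.87  0.05 -3.83] M [ 0.02  0.07 -0.03] q [-0.55  0.44  1.7   0.01  1.01 -0.07] tilt [-0.0062  0.0094]
at [ 0.5369 -0.2473  0.0637] yang -27.8 w 0.0532 t 16.90 F [-0.2  0.8 -4.5]
0, -0.0028, 0.0018, 0.0046, -0.002, -0.001, 0.001, 
0, -0.0028, 0.0018, 0.0047, -0.002, -0.001, 0.001, 
0, -0.0028, 0.0018, 0.0047, -0.002, -0.001, 0.001, 
0, -0.0028, 0.0018, 0.0047, -0.002, -0.001, 0.001, 
rows 4
0.0060075156467752485 0.07224078174870992
```

View pics/w10.png

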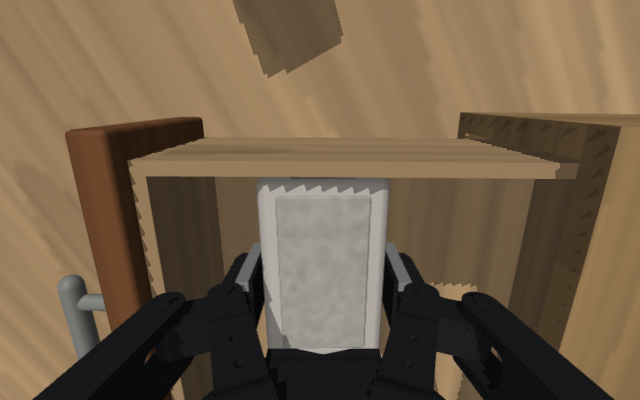

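Call:
apply_moves(moves=[0, -0.004, 0.003, 0, -0.002, -0.001, 0, 0, -0.004, 0.003, 0.003, -0.002, -0.001, 0, 0, -0.003, 0.002, 0.005, -0.002, -0.001, 0, 0, -0.001, 0.001, 0.004, 0, 0, 0, 0, 0, 0, 0.003, 0, 0, 0, 0, 0, 0, 0.002, 0, 0, 0, 0, 0, 0, 0.001, 0, 0, 0, 0, 0, 0, 0, 0, 0, 0])

```text
clock: 17.57
position: [0.5423, -0.2651, 0.0475]
ee_rot: [0.002, 0.856, 0.517, 0.002]
contact_force: [0.6, 0.1, -3.4]
width: 0.0529
```

```bash
python3 - <<'E'
from h import *
st()
p=manip.get_state()['position'][:2]-DO; print(p@EX,p@EY)
E
```

```text
at [ 0.5423 -0.2651  0.0475] yang -27.8 w 0.0529 t 17.57 F [ 0.65  0.14 -3.39] M [ 0.04 -0.    0.02] q [-0.57  0.47  1.7   0.    0.97 -0.09] tilt [ 0.0052 -0.0009]
0.019043942372302503 0.059078413411453735
```

Call:
apply_moves(moves=[0, 0, -0.002, 0.002, 0, 0, 0, 0, 0, -0.001, 0.002, 0, 0, 0, 0, 0, 0, 0.001, 0, 0, 0, 0, 0, 0, 0.001, 0, 0, 0, 0.06, 0, 0, 0, 0, 0, 0, 0.062, 0, 0, 0, 0, 0, 0, 0.062, 0, 0, 0, 0, 0, 0, 0.062, 0, 0, -0.005, 0, 0, 0])

```text
clock: 18.23
position: [0.5416, -0.2645, 0.0497]
ee_rot: [0.005, 0.856, 0.517, 0.004]
contact_force: [-0.5, 0.1, 0.0]
width: 0.0617
```

```bash
python3 - <<'E'
from h import *
st(); p=manip.get_state()['position']
q=p[:2]-DO; print(q@EX,q@EY)
# straight up, then turn to yang 62 in drawer front
plan([(p+[0,0,.11],-28,4)],.062)
plan([(dr(-.032,0,.14),62,16)],.085)
E
```

```text
at [ 0.5416 -0.2645  0.0497] yang -27.7 w 0.0617 t 18.23 F [-0.49  0.08  0.01] M [ 0.04  0.02 -0.03] q [-0.57  0.46  1.71  0.    0.96 -0.09] tilt [ 0.0113 -0.0045]
0.018181557516448118 0.05922449696419605
at [ 0.5416 -0.2645  0.0497] yang -27.7 w 0.0617 t 18.23 F [-0.5  0.1  0. ]
0.062, 0, 0.0003, -0.0275, 0.003, -0, 0.001, 
0.062, 0, 0.0002, -0.0275, 0.003, -0, 0.001, 
0.062, 0, 0.0002, -0.0275, 0.003, -0, 0.001, 
0.062, 0, 0.0001, -0.0275, 0.003, -0, 0.001, 
rows 4
at [ 0.5416 -0.2645  0.0497] yang -27.7 w 0.0617 t 18.23 F [-0.5  0.1  0. ]
0.085, -0.0037, -0.0031, -0.0057, 0.001, 0.001, -0.098, 
0.085, -0.0034, -0.0034, -0.0057, 0.001, 0.001, -0.098, 
0.085, -0.003, -0.0037, -0.0057, 0.001, 0.001, -0.098, 
0.085, -0.0026, -0.004, -0.0057, 0.001, 0.001, -0.098, 
0.085, -0.0022, -0.0043, -0.0057, 0.001, 0.001, -0.098, 
0.085, -0.0018, -0.0045, -0.0057, 0.001, 0.001, -0.098, 
0.085, -0.0013, -0.0046, -0.0057, 0.001, 0.001, -0.098, 
0.085, -0.0009, -0.0047, -0.0057, 0.001, 0.001, -0.098, 
--
0.085, -0.0004, -0.0048, -0.0057, 0.001, 0.001, -0.098, 
0.085, 0.0001, -0.0048, -0.0057, 0.001, 0.001, -0.098, 
0.085, 0.0005, -0.0048, -0.0057, 0.001, 0.001, -0.098, 
0.085, 0.001, -0.0047, -0.0057, 0.001, 0.001, -0.098, 
0.085, 0.0015, -0.0046, -0.0057, 0.001, 0.001, -0.098, 
0.085, 0.0019, -0.0044, -0.0057, 0.001, 0.001, -0.098, 
0.085, 0.0024, -0.0042, -0.0057, 0.001, 0.001, -0.098, 
0.085, 0.0028, -0.004, -0.0056, 0.001, 0.001, -0.098, 
--
rows 16
```

Call:
apply_moves(moves=[0.062, 0, 0, -0.02, 0, 0, 0, 0.062, 0, 0, -0.025, 0, 0, 0, 0.062, 0, 0, -0.03, 0, 0, 0, 0.075, -0.002, -0.002, -0.02, 0, 0, -0.08, 0.085, -0.004, -0.004, -0.005, 0, 0, -0.11, 0.085, -0.004, -0.004, 0, 0, 0, -0.12, 0.085, -0.004, -0.005, 0, 0, 0, -0.12, 0.085, -0.003, -0.005, 0, 0, 0, -0.12])

```text
clock: 18.9
position: [0.5181, -0.276, 0.158]
ee_rot: [0.008, 0.675, 0.738, 0.003]
contact_force: [-0.0, -1.2, 0.4]
width: 0.0851
```

```bash
python3 - <<'E'
from h import *
st(); 
plan([(dr(-.033,0,.14),62,9)],.085)
E
```

```text
at [ 0.5181 -0.276   0.158 ] yang 5.1 w 0.0851 t 18.90 F [-0.05 -1.2   0.4 ] M [-0.01  0.09 -0.  ] q [-0.61  0.33  1.61  0.    1.18 -0.7 ] tilt [ 0.015  -0.0064]
at [ 0.5181 -0.276   0.158 ] yang 5.1 w 0.0851 t 18.90 F [-0.  -1.2  0.4]
0.085, -0.0014, -0.0057, 0.0019, 0.001, 0.002, -0.11, 
0.085, -0.0007, -0.0058, 0.0019, 0.001, 0.002, -0.11, 
0.085, -0.0001, -0.0058, 0.0019, 0.001, 0.002, -0.11, 
0.085, 0.0005, -0.0058, 0.0019, 0.001, 0.002, -0.11, 
0.085, 0.0012, -0.0057, 0.0019, 0.001, 0.002, -0.11, 
0.085, 0.0018, -0.0055, 0.002, 0.001, 0.002, -0.11, 
0.085, 0.0024, -0.0053, 0.002, 0.001, 0.002, -0.11, 
0.085, 0.003, -0.005, 0.002, 0.001, 0.002, -0.11, 
--
0.085, 0.0035, -0.0047, 0.002, 0.001, 0.002, -0.11, 
rows 9
```

Call:
apply_moves(moves=[0.085, -0.001, -0.006, 0, 0.001, 0.002, -0.12, 0.085, 0, -0.006, 0, 0.001, 0.002, -0.12, 0.085, 0, -0.006, 0, 0.001, 0.002, -0.12, 0.085, 0.001, -0.006, 0, 0.001, 0.002, -0.12, 0.085, 0.001, -0.006, 0, 0.001, 0.002, -0.12, 0.085, 0.002, -0.006, 0, 0.001, 0.002, -0.11, 0.085, 0.003, -0.005, 0, 0.001, 0.002, -0.11, 0.085, 0.003, -0.005, 0, 0.001, 0.002, -0.1])

```text
clock: 19.57
position: [0.4709, -0.2925, 0.1614]
ee_rot: [0.002, 0.257, 0.966, 0.0]
contact_force: [-0.4, 0.9, -0.6]
width: 0.0853
```

```bash
python3 - <<'E'
from h import *
st(); tins(save('top','t11'))
plan([(dr(-.034,0,.12),62,3),(dr(-.034,0,.05),62,5)],.085)
d=load('t11');c=d['image'][165:290,360:500]; cv2.imwrite('pics/t11c.png',cv2.resize(c,None,fx=4,fy=4)[...,::-1])
E
```

```text
at [ 0.4709 -0.2925  0.1614] yang 60.2 w 0.0853 t 19.57 F [-0.42  0.9  -0.57] M [ 0.01 -0.01  0.03] q [-0.68  0.29  1.66  0.    1.18 -1.73] tilt [ 0.0034 -0.0002]
px [327. 159.] xy 0.6885 -0.0261 ztop 0.0475  0.090x0.055 ang 77.9 n601
px [270. 189.] xy 0.5991 0.1321 ztop 0.0474  0.090x0.054 ang -89.5 n616
px [336. 193.] xy 0.5929 -0.0531 ztop 0.0474  0.091x0.054 ang 84.7 n619
px [413. 212.] xy 0.5377 -0.2668 ztop 0.0696  0.077x0.056 ang 60.6 n425
px [ 83. 320.] xy 0.2225 0.6263 ztop 0.0853  0.103x0.091 ang -43.1 n717
at [ 0.4699 -0.2929  0.1615] yang 60.3 w 0.0848 t 19.62 F [0.2 0.3 0.6]
0.085, 0.0008, -0.0002, 0.0138, 0, 0.001, -0.01, 
0.085, 0.0008, -0.0002, 0.0138, 0, 0.001, -0.01, 
0.085, 0.0007, -0.0002, 0.0138, 0, 0.001, -0.01, 
0.085, 0, -0, 0.014, 0, 0, -0, 
0.085, 0, -0, 0.014, 0, 0, -0, 
0.085, 0, -0, 0.014, 0, 0, 0, 
0.085, 0, -0, 0.014, 0, 0, -0, 
0.085, 0, -0, 0.014, 0, 0, 0, 
--
rows 8
```

View pics/t11c.png

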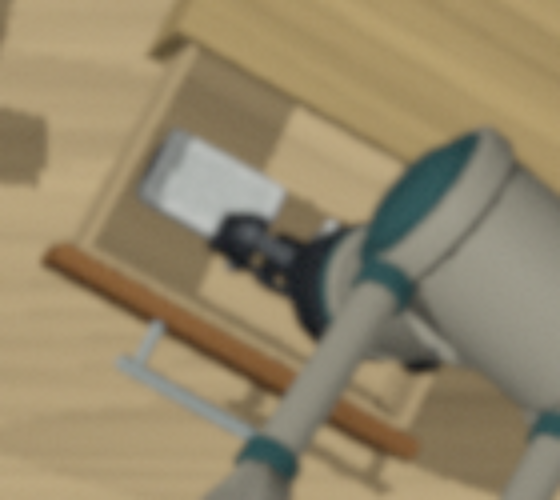

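Call:
apply_moves(moves=[0.08, 0.003, 0, 0.013, 0, 0.001, -0.014, 0.08, 0.002, 0, 0.016, 0, 0.001, -0.012, 0.08, 0.001, 0, 0.018, 0, 0, -0.006, 0.08, 0, 0, 0.018, 0, 0, 0, 0.08, 0, 0, 0.016, 0, 0, 0, 0.08, 0, 0, 0.01, 0, 0, 0, 0.08, 0, 0, 0.005, 0, 0, 0, 0.08, 0, 0, 0, 0, 0, 0])

```text
clock: 20.28
position: [0.4677, -0.2917, 0.0659]
ee_rot: [0.005, 0.249, 0.969, -0.001]
contact_force: [0.7, 0.1, 0.6]
width: 0.08
```

```bash
python3 - <<'E'
from h import *
st(); p=manip.get_state()['position']
q=p[:2]-DO; print(q@EX,q@EY)
E
```

```text
at [ 0.4677 -0.2917  0.0659] yang 61.2 w 0.0800 t 20.28 F [0.67 0.05 0.58] M [0.07 0.03 0.04] q [-0.68  0.38  1.8   0.    0.95 -1.75] tilt [ 0.0082 -0.0047]
-0.03431897188252976 0.0005768709888725157
```

Call:
apply_moves(moves=[0.08, 0, 0, 0.008, 0, 0, -0.005, 0.08, 0, 0, 0.008, 0, 0, -0.005, 0.08, 0, 0, 0.005, 0, 0, 0, 0.08, 0, 0, 0.001, 0, 0, 0, 0.08, -0.006, 0, 0, 0, 0, 0, 0.08, -0.008, 0, 0, 0, 0, 0, 0.08, -0.008, 0, 0, 0, 0, 0, 0.08, -0.008, 0, 0, 0, 0, 0])

```text
clock: 20.95
position: [0.4952, -0.306, 0.044]
ee_rot: [0.004, 0.245, 0.97, -0.001]
contact_force: [-0.9, 1.3, -0.2]
width: 0.08
```

```bash
python3 - <<'E'
from h import *
st(); p=manip.get_state()['position']
q=p[:2]-DO; print(q@EX,q@EY)
E
```

```text
at [ 0.4952 -0.306   0.044 ] yang 61.7 w 0.0800 t 20.95 F [-0.92  1.27 -0.21] M [0.11 0.19 0.03] q [-0.67  0.44  1.76  0.    0.93 -1.75] tilt [ 0.007  -0.0038]
-0.003246423131875417 0.0008397208970802243
```

Call:
apply_moves(moves=[0.08, -0.009, 0, 0, 0, 0, 0, 0.08, -0.009, 0, 0, 0, 0, 0, 0.08, -0.009, 0, 0, 0, 0, 0, 0.08, -0.008, 0, 0, 0, 0, 0, 0.08, -0.006, 0, 0, 0, 0, 0, 0.08, -0.003, 0, 0, 0, 0, 0, 0.08, -0.001, 0, 0, 0, 0, 0, 0.08, 0, 0, 0, 0, 0, 0])

```text
clock: 21.62
position: [0.5439, -0.3324, 0.0446]
ee_rot: [0.006, 0.245, 0.97, -0.002]
contact_force: [0.3, -0.1, -0.9]
width: 0.08
```

```bash
python3 - <<'E'
from h import *
st(); p=manip.get_state()['position']
q=p[:2]-DO; print(q@EX,q@EY)
E
```

```text
at [ 0.5439 -0.3324  0.0446] yang 61.7 w 0.0800 t 21.62 F [ 0.26 -0.08 -0.89] M [ 0.08  0.12 -0.01] q [-0.66  0.51  1.63  0.    0.99 -1.74] tilt [ 0.0116 -0.0067]
0.05212729198227195 0.0004019410262284552
```

Call:
apply_moves(moves=[0.08, 0.01, 0, 0, 0, 0, 0, 0.08, 0.015, 0, -0.01, 0, 0, 0, 0.08, 0.015, 0, -0.025, 0, 0, 0, 0.08, 0.01, 0, -0.03, 0, 0, 0, 0.08, 0, 0, -0.03, 0, 0, 0, 0.08, 0, 0, -0.02, 0, 0, 0, 0.08, 0, 0, 0, 0, 0, 0.11, 0.08, 0, 0, 0, 0, 0, 0.11])

```text
clock: 22.28
position: [0.4918, -0.3041, 0.1636]
ee_rot: [0.008, 0.353, 0.936, -0.001]
contact_force: [-0.6, -0.6, -0.4]
width: 0.0799
```

```bash
python3 - <<'E'
from h import *
st(); save('scene','s12')
d=load('s12'); c=d['image'][90:250,130:330]; cv2.imwrite('pics/s12c.png',cv2.resize(c,None,fx=3.5,fy=3.5,interpolation=cv2.INTER_CUBIC)[...,::-1])
plan([((.593,-.0531,.13),-5.5,14)],.072)
E
```

```text
at [ 0.4918 -0.3041  0.1636] yang 48.7 w 0.0799 t 22.28 F [-0.64 -0.63 -0.43] M [0.01 0.02 0.01] q [-0.68  0.32  1.62  0.    1.19 -1.53] tilt [ 0.0136 -0.0082]
at [ 0.492  -0.3043  0.164 ] yang 48.5 w 0.0796 t 22.33 F [ 0.3 -0.7  1.5]
0.072, 0.0065, 0.0182, 0.0024, 0.001, 0.001, 0.067, 
0.072, 0.0077, 0.0177, 0.0024, 0.001, 0.001, 0.067, 
0.072, 0.0089, 0.0172, 0.0024, 0.001, 0.001, 0.067, 
0.072, 0.01, 0.0165, 0.0024, 0.001, 0.001, 0.067, 
0.072, 0.0111, 0.0158, 0.0024, 0.001, 0.001, 0.067, 
0.072, 0.0122, 0.015, 0.0024, 0.001, 0.001, 0.067, 
0.072, 0.0131, 0.0142, 0.0024, 0.001, 0.001, 0.067, 
0.072, 0.0141, 0.0133, 0.0024, 0.001, 0.001, 0.067, 
--
0.072, 0.0149, 0.0123, 0.0024, 0.001, 0.001, 0.067, 
0.072, 0.0157, 0.0113, 0.0024, 0.001, 0.001, 0.067, 
0.072, 0.0164, 0.0102, 0.0024, 0.001, 0.001, 0.067, 
0.072, 0.0171, 0.0091, 0.0024, 0.001, 0.001, 0.067, 
0.072, 0.0177, 0.0079, 0.0024, 0.001, 0.001, 0.067, 
0.072, 0.0181, 0.0067, 0.0024, 0.001, 0.001, 0.067, 
rows 14
```

View pics/s12c.png

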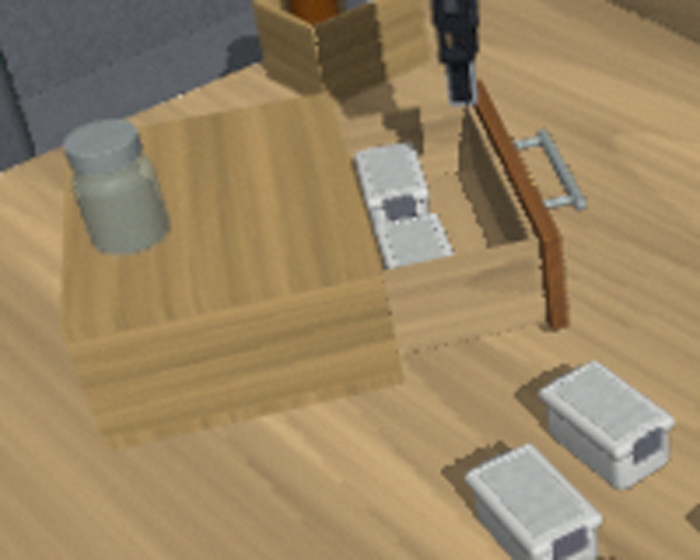

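Both packed tins stand upright at the back of the drawer. Next is the knocked tin, at (0.593,-0.053).

Call:
apply_moves(moves=[0.072, 0.008, 0.02, 0, 0.001, 0.001, 0.08, 0.072, 0.01, 0.02, 0, 0.001, 0.001, 0.085, 0.072, 0.011, 0.019, 0, 0.001, 0.001, 0.085, 0.072, 0.013, 0.018, 0, 0.001, 0.001, 0.085, 0.072, 0.014, 0.017, 0, 0.001, 0.001, 0.085, 0.072, 0.015, 0.016, 0, 0.001, 0.001, 0.085, 0.072, 0.016, 0.014, 0, 0.001, 0.001, 0.085, 0.072, 0.017, 0.013, 0, 0.001, 0.001, 0.085])

```text
clock: 23.0
position: [0.5497, -0.1379, 0.1629]
ee_rot: [0.004, 0.652, 0.758, -0.003]
contact_force: [-0.7, -0.2, -0.1]
width: 0.0723
```

```bash
python3 - <<'E'
from h import *
st()
plan([((.593,-.0531,.12),-5.5,7)],.072)
E
```

```text
at [ 0.5497 -0.1379  0.1629] yang 8.6 w 0.0723 t 23.00 F [-0.66 -0.16 -0.11] M [ 0.03  0.   -0.03] q [-0.36  0.31  1.64 -0.01  1.19 -0.51] tilt [ 0.0024 -0.0096]
at [ 0.5497 -0.1379  0.1629] yang 8.6 w 0.0723 t 23.00 F [-0.7 -0.2 -0.1]
0.072, 0.0111, 0.0079, 0.006, 0, 0.001, 0.035, 
0.072, 0.0114, 0.0075, 0.006, 0, 0.001, 0.035, 
0.072, 0.0116, 0.0071, 0.0061, 0, 0.001, 0.035, 
0.072, 0.0119, 0.0067, 0.0061, 0, 0.001, 0.035, 
0.072, 0.0121, 0.0063, 0.0061, 0, 0.001, 0.035, 
0.072, 0.0123, 0.0059, 0.0061, 0, 0.001, 0.035, 
0.072, 0.0125, 0.0054, 0.0061, 0, 0.001, 0.035, 
rows 7
```

Call:
apply_moves(moves=[0.072, 0.012, 0.009, 0.006, 0, 0.001, 0.035, 0.072, 0.012, 0.008, 0.007, 0, 0.001, 0.035, 0.072, 0.012, 0.007, 0.008, 0, 0.001, 0.035, 0.072, 0.012, 0.007, 0.008, 0, 0.001, 0.035, 0.072, 0.011, 0.006, 0.008, 0, 0.001, 0.035, 0.072, 0.009, 0.004, 0.006, 0, 0.001, 0.03, 0.072, 0.004, 0.002, 0, 0, 0, 0.015, 0.072, 0, 0, 0, 0, 0, 0])

```text
clock: 23.67
position: [0.5842, -0.0539, 0.1168]
ee_rot: [0.001, 0.728, 0.685, -0.001]
contact_force: [0.5, 0.0, 0.2]
width: 0.0724
```

```bash
python3 - <<'E'
from h import *
st(); d=save('wrist','w13'); tins(d,.03,.06)
plan([((.593,-.0531,.019),-5.5,6)],.072)
E
```

```text
at [ 0.5842 -0.0539  0.1168] yang -3.5 w 0.0724 t 23.67 F [0.52 0.01 0.24] M [-0.02  0.01  0.05] q [-0.21  0.38  1.65 -0.    1.11 -0.15] tilt [ 0.0003 -0.0019]
at [ 0.5837 -0.0542  0.1168] yang -3.5 w 0.0722 t 23.72 F [-0.7  0.3 -1.3]
0.072, 0.0003, 0.0015, 0.0163, -0, 0, 0.006, 
0.072, 0.0003, 0.0015, 0.0163, -0, 0, 0.006, 
0.072, 0.0003, 0.0015, 0.0163, -0, 0, 0.006, 
0.072, 0.0003, 0.0015, 0.0163, -0, 0, 0.006, 
0.072, 0.0003, 0.0015, 0.0163, -0, 0, 0.006, 
0.072, 0.0003, 0.0015, 0.0163, -0, 0, 0.006, 
rows 6
```

View pics/w13.png

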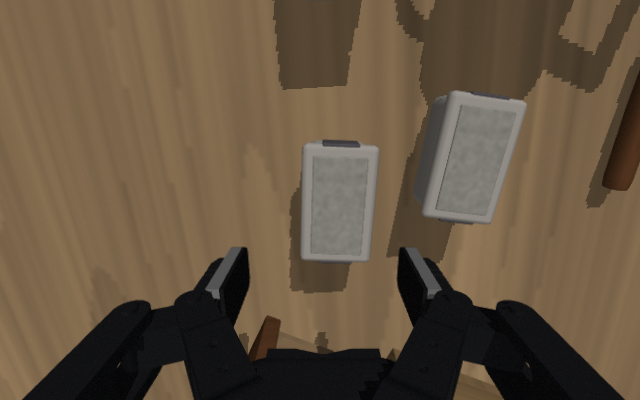

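Call:
apply_moves(moves=[0.072, 0, 0.003, 0.02, 0, 0, 0.012, 0.072, 0.001, 0.003, 0.024, 0, 0, 0.012, 0.072, 0.001, 0.002, 0.024, 0, 0, 0.008, 0.072, 0, 0.001, 0.018, 0, 0, 0, 0.072, 0, 0, 0.009, 0, 0, 0, 0.072, 0, 0, 0.003, 0, 0, 0, 0, 0, 0, 0, 0, 0, 0, 0, 0, 0, 0, 0, 0, 0], newtons=50)

```text
clock: 24.38
position: [0.595, -0.059, 0.022]
ee_rot: [0.006, 0.738, 0.675, 0.001]
contact_force: [-0.4, -0.2, -1.5]
width: 0.0532
```

```bash
python3 - <<'E'
from h import *
st()
E
```

```text
at [ 0.595 -0.059  0.022] yang -5.0 w 0.0532 t 24.38 F [-0.41 -0.17 -1.47] M [-0.02 -0.04  0.08] q [-0.21  0.49  1.75 -0.01  0.9  -0.12] tilt [ 0.0104 -0.0072]
```

Call:
apply_moves(moves=[0, 0, 0, 0, 0, 0, 0, 0, 0, 0, -0.015, 0, 0, 0, 0, 0, 0, -0.025, 0, 0, 0, 0, 0, 0, -0.03, 0, 0, 0, 0, 0, 0, -0.03, 0, 0, 0, 0, 0, 0, -0.015, 0, 0, 0, 0, 0, 0, -0.003, 0, 0, 0, 0, 0, 0, 0, 0, 0, 0])

```text
clock: 25.05
position: [0.5945, -0.0593, 0.1515]
ee_rot: [0.01, 0.737, 0.676, 0.003]
contact_force: [0.9, 0.6, -1.3]
width: 0.0532
```

```bash
python3 - <<'E'
from h import *
st(); save('wrist','w14');st(); d=save('top','t14'); st(); tins(d)
T=dr(.011,0,.165); plan([(T,-28,10)],0)
E
```

```text
at [ 0.5945 -0.0593  0.1515] yang -5.0 w 0.0532 t 25.05 F [ 0.9   0.64 -1.32] M [ 0.02 -0.03  0.04] q [-0.21  0.35  1.6  -0.01  1.17 -0.12] tilt [ 0.018  -0.0095]
at [ 0.5944 -0.0592  0.151 ] yang -5.0 w 0.0531 t 25.10 F [ 0.05 -0.31  1.08] M [-0.04 -0.02  0.07] q [-0.21  0.35  1.6  -0.01  1.17 -0.12] tilt [ 0.0176 -0.0095]
at [ 0.5936 -0.0591  0.1497] yang -5.0 w 0.0530 t 25.15 F [ 0.11 -0.79 -1.44] M [ 0.   -0.01  0.02] q [-0.21  0.35  1.6  -0.01  1.17 -0.12] tilt [ 0.015  -0.0088]
px [270. 189.] xy 0.5992 0.1320 ztop 0.0477  0.090x0.054 ang -89.3 n616
px [425. 198.] xy 0.5763 -0.2876 ztop 0.0693  0.078x0.048 ang 60.0 n244
px [460. 217.] xy 0.5308 -0.3976 ztop 0.0696  0.090x0.032 ang 70.9 n303
px [570. 297.] xy 0.3191 -0.6891 ztop 0.1179  0.049x0.043 ang 89.5 n291
px [ 83. 321.] xy 0.2197 0.6297 ztop 0.0850  0.097x0.097 ang 19.3 n763
at [ 0.5936 -0.0591  0.1497] yang -5.0 w 0.0530 t 25.15 F [ 0.1 -0.8 -1.4]
0, -0.0261, -0.0064, -0.0014, 0.002, 0, 0.04, 
0, -0.0263, -0.0053, -0.0014, 0.002, 0, 0.04, 
0, -0.0265, -0.0042, -0.0014, 0.002, 0, 0.04, 
0, -0.0267, -0.0032, -0.0014, 0.002, 0, 0.04, 
0, -0.0268, -0.0021, -0.0014, 0.002, 0, 0.04, 
0, -0.0268, -0.001, -0.0015, 0.002, 0, 0.04, 
0, -0.0269, 0, -0.0015, 0.002, 0, 0.04, 
0, -0.0268, 0.0011, -0.0015, 0.002, 0, 0.04, 
--
0, -0.0268, 0.0022, -0.0015, 0.002, 0, 0.04, 
0, -0.0267, 0.0033, -0.0015, 0.002, 0, 0.04, 
rows 10
```

Light (about −1.3 N), so this one is empty and goes to the ledge.

```bash
cat >> h.py <<'E'
LC=np.array([.4445,.3615]); LA=38.6
def lg(s,z,n=0):
    a=np.radians(LA); return np.r_[LC+s*np.array([np.cos(a),np.sin(a)])+n*np.array([-np.sin(a),np.cos(a)]),z]
E
python3 - <<'E'
from h import *
T=lg(-.108,.17); print(T); plan([(T,-51.4,14)],0)
E
```

```text
[0.36009579 0.294121   0.17      ]
at [ 0.5936 -0.0591  0.1497] yang -5.0 w 0.0530 t 25.15 F [ 0.1 -0.8 -1.4]
0, 0.0237, -0.0188, -0.0019, 0.001, 0, 0.058, 
0, 0.0226, -0.0201, -0.0019, 0.001, 0, 0.058, 
0, 0.0213, -0.0214, -0.0019, 0.001, 0, 0.058, 
0, 0.0201, -0.0226, -0.0018, 0.001, 0, 0.058, 
0, 0.0187, -0.0237, -0.0018, 0.001, 0, 0.058, 
0, 0.0173, -0.0248, -0.0018, 0.001, 0, 0.058, 
0, 0.0159, -0.0257, -0.0017, 0.001, 0, 0.058, 
0, 0.0144, -0.0266, -0.0017, 0.001, 0, 0.058, 
--
0, 0.0128, -0.0274, -0.0017, 0.001, 0, 0.058, 
0, 0.0112, -0.0281, -0.0016, 0.001, 0, 0.058, 
0, 0.0095, -0.0287, -0.0016, 0.001, 0, 0.058, 
0, 0.0079, -0.0292, -0.0016, 0.001, 0, 0.058, 
0, 0.0062, -0.0296, -0.0015, 0.001, 0, 0.058, 
0, 0.0044, -0.0299, -0.0015, 0.001, 0, 0.058, 
rows 14
```

Call:
apply_moves(moves=[0, 0.018, -0.014, -0.002, 0.001, 0, 0.05, 0, 0.023, -0.02, -0.002, 0.001, 0, 0.058, 0, 0.022, -0.021, -0.002, 0.001, 0, 0.058, 0, 0.02, -0.023, -0.002, 0.001, 0, 0.058, 0, 0.019, -0.024, -0.002, 0.001, 0, 0.058, 0, 0.017, -0.025, -0.002, 0.001, 0, 0.058, 0, 0.016, -0.026, -0.002, 0.001, 0, 0.058, 0, 0.014, -0.027, -0.002, 0.001, 0, 0.058])

```text
clock: 25.82
position: [0.4552, 0.1396, 0.1492]
ee_rot: [0.0, 0.878, 0.478, -0.009]
contact_force: [-0.1, -0.3, -0.1]
width: 0.0533
```

```bash
python3 - <<'E'
from h import *
st(); T=lg(-.108,.165); plan([(T,-51.4,7)],0)
E
```

```text
at [0.4552 0.1396 0.1492] yang -32.9 w 0.0533 t 25.82 F [-0.1  -0.26 -0.06] M [-0.   -0.02 -0.01] q [ 0.16  0.2   1.83 -0.01  1.13  0.73] tilt [-0.0148 -0.009 ]
at [0.4552 0.1396 0.1492] yang -32.9 w 0.0533 t 25.82 F [-0.1 -0.3 -0.1]
0, 0.0111, -0.0234, -0.0023, -0.001, 0.002, 0.046, 
0, 0.01, -0.0239, -0.0022, -0.001, 0.002, 0.046, 
0, 0.0089, -0.0243, -0.0022, -0.001, 0.002, 0.046, 
0, 0.0078, -0.0247, -0.0022, -0.001, 0.002, 0.046, 
0, 0.0067, -0.0251, -0.0022, -0.001, 0.002, 0.046, 
0, 0.0055, -0.0253, -0.0022, -0.001, 0.002, 0.046, 
0, 0.0043, -0.0256, -0.0022, -0.001, 0.002, 0.046, 
rows 7
```

Call:
apply_moves(moves=[0, 0.011, -0.0235, -0.005, -0.001, 0.002, 0.048, 0, 0.01, -0.024, -0.005, -0.001, 0.002, 0.048, 0, 0.009, -0.024, -0.004, -0.001, 0.002, 0.048, 0, 0.008, -0.024, -0.003, -0.001, 0.002, 0.048, 0, 0.0065, -0.022, -0.002, -0.001, 0.002, 0.045, 0, 0.005, -0.018, 0, -0.001, 0.002, 0.035, 0, 0.002, -0.008, 0, 0, 0, 0.01, 0, 0, 0, 0, 0, 0, 0])

```text
clock: 26.48
position: [0.361, 0.2787, 0.1565]
ee_rot: [0.0, 0.939, 0.345, -0.016]
contact_force: [0.0, -0.2, -0.7]
width: 0.0533
```

```bash
python3 - <<'E'
from h import *
st(); save('wrist','w15'); st(); T=lg(-.108,.125); plan([(T,-51.4,7)],0)
E
```

```text
at [0.361  0.2787 0.1565] yang -49.7 w 0.0533 t 26.48 F [ 0.02 -0.25 -0.74] M [-0.04  0.   -0.02] q [0.5  0.17 1.84 0.01 1.16 1.37] tilt [-0.0299 -0.0111]
at [0.3611 0.2779 0.1563] yang -49.7 w 0.0531 t 26.53 F [-0.71 -0.04 -1.56] M [-0.08  0.01 -0.04] q [0.5  0.17 1.84 0.   1.16 1.36] tilt [-0.0306 -0.0119]
at [0.3611 0.2779 0.1563] yang -49.7 w 0.0531 t 26.53 F [-0.7 -0.  -1.6]
0, 0.0015, -0.0018, 0.0044, -0.001, 0.004, 0.004, 
0, 0.0015, -0.0018, 0.0045, -0.001, 0.004, 0.004, 
0, 0.0015, -0.0018, 0.0045, -0.001, 0.004, 0.004, 
0, 0.0015, -0.0018, 0.0045, -0.001, 0.004, 0.004, 
0, 0.0014, -0.0019, 0.0045, -0.001, 0.004, 0.004, 
0, 0.0014, -0.0019, 0.0045, -0.001, 0.004, 0.004, 
0, 0.0014, -0.0019, 0.0045, -0.001, 0.004, 0.004, 
rows 7
```

View pics/w15.png

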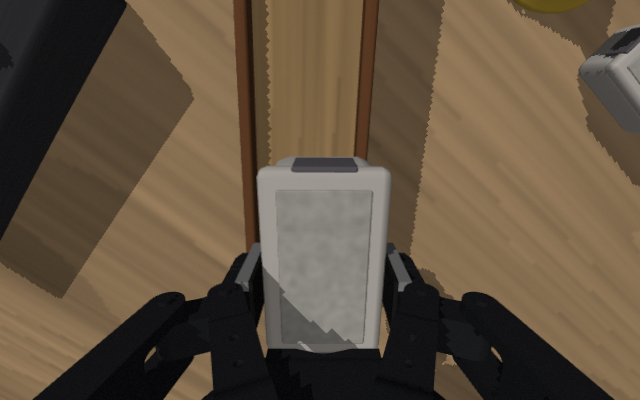

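```bash
cat >> h.py <<'E'
def ledgefit(d):
    P=cloud(d).reshape(-1,3); q=P[:,:2]-LC; a=np.radians(LA)
    S=q@np.array([np.cos(a),np.sin(a)]); N=q@np.array([-np.sin(a),np.cos(a)]); Z=P[:,2]
    m=(Z>.086)&(Z<.1)&(abs(N)<.06)&(abs(S)<.2)
    ss=np.linspace(S[m].min(),S[m].max(),9); 
    for i in range(8):
        k=m&(S>ss[i])&(S<ss[i+1])
        if k.sum()<10: continue
        n=N[k]; pos=n[n>.02]; neg=n[n<-.02]
        print('s %.3f'%((ss[i]+ss[i+1])/2), 'pos',np.round(np.percentile(pos,[2,50,98]),4) if len(pos)>5 else '-', 'neg',np.round(np.percentile(neg,[2,50,98]),4) if len(neg)>5 else '-', 'z',np.round(np.median(Z[k]),4))
    print('S range',S[m].min(),S[m].max())
    f=(Z>.074)&(Z<.085)&(abs(N)<.03)&(abs(S)<.16); print('face z',np.median(Z[f]) if f.sum() else None)
E
python3 - <<'E'
from h import *
ledgefit(load('w15')); print(); ledgefit(load('t14'))
E
```

```text
s -0.142 pos [0.0361 0.0399 0.0439] neg - z 0.0932
s -0.121 pos [0.0359 0.039  0.0436] neg - z 0.0932
s -0.100 pos [0.0359 0.0389 0.0437] neg - z 0.0932
s -0.080 pos [0.0359 0.039  0.0436] neg [-0.0392 -0.0351 -0.0313] z 0.0932
s -0.059 pos [0.0359 0.039  0.0437] neg [-0.0391 -0.0349 -0.0314] z 0.0932
s -0.038 pos [0.0359 0.0391 0.0437] neg [-0.0393 -0.035  -0.0315] z 0.0932
s -0.017 pos [0.036  0.0391 0.0438] neg [-0.0394 -0.0351 -0.0316] z 0.0931
s 0.003 pos [0.036  0.0392 0.044 ] neg [-0.0396 -0.0353 -0.0317] z 0.0932
S range -0.15217636375351173 0.013588776061419748
face z 0.0795439312758123

s -0.151 pos [0.0221 0.0374 0.0429] neg [-0.0398 -0.0352 -0.0206] z 0.0933
s -0.107 pos [0.0316 0.0382 0.0429] neg [-0.0401 -0.0362 -0.0317] z 0.0935
s -0.064 pos [0.036  0.0392 0.0453] neg [-0.0404 -0.0369 -0.0314] z 0.0932
s -0.020 pos [0.0361 0.0399 0.0446] neg [-0.0402 -0.0365 -0.0311] z 0.0939
s 0.023 pos [0.0341 0.0385 0.043 ] neg [-0.0416 -0.0378 -0.0325] z 0.0934
s 0.066 pos [0.0342 0.0381 0.0439] neg [-0.0421 -0.0378 -0.0317] z 0.0937
s 0.110 pos [0.0349 0.0384 0.0441] neg [-0.0401 -0.0364 -0.0312] z 0.0936
s 0.153 pos [0.0224 0.0371 0.0439] neg [-0.0411 -0.0363 -0.0215] z 0.0935
S range -0.17222064819616562 0.17477922288048436
face z 0.08027531139800577
```

```bash
sed -i 's/LC=np.array(\[.4445,.3615\])/LC=np.array([.4432,.3631])/' h.py
python3 - <<'E'
from h import *
T=lg(-.108,.13); plan([(T,-51.4,6)],0)
E
```

```text
at [0.3611 0.2779 0.1563] yang -49.7 w 0.0531 t 26.53 F [-0.7 -0.  -1.6]
0, 0.0018, -0.0025, 0.0044, -0.002, 0.005, 0.005, 
0, 0.0017, -0.0025, 0.0044, -0.002, 0.005, 0.005, 
0, 0.0017, -0.0025, 0.0044, -0.002, 0.005, 0.005, 
0, 0.0017, -0.0025, 0.0044, -0.002, 0.005, 0.005, 
0, 0.0016, -0.0025, 0.0044, -0.002, 0.005, 0.005, 
0, 0.0016, -0.0025, 0.0044, -0.002, 0.005, 0.005, 
rows 6
```

Call:
apply_moves(moves=[0, 0.003, -0.004, 0.004, -0.004, 0.01, 0.008, 0, 0.002, -0.004, 0.005, -0.003, 0.008, 0.008, 0, 0.002, -0.003, 0.005, -0.003, 0.006, 0.006, 0, 0.001, -0.002, 0.004, -0.002, 0.005, 0.004, 0, 0.001, -0.001, 0.003, 0, 0.002, 0, 0, 0, 0, 0.002, 0, 0, 0, 0, 0, 0, 0, 0, 0, 0, 0, 0, 0, 0, 0, 0, 0])

```text
clock: 27.2
position: [0.3586, 0.2919, 0.1273]
ee_rot: [0.002, 0.944, 0.33, -0.001]
contact_force: [-0.4, -0.4, -1.3]
width: 0.0528
```

```bash
python3 - <<'E'
from h import *
st();T=lg(-.108,.105); plan([(T,-51.4,6)],0)
E
```

```text
at [0.3586 0.2919 0.1273] yang -51.5 w 0.0528 t 27.20 F [-0.35 -0.38 -1.34] M [ 0.02  0.04 -0.06] q [ 0.54  0.2   1.9  -0.    1.05  1.44] tilt [-0.0009 -0.0054]
at [0.3586 0.2919 0.1273] yang -51.5 w 0.0528 t 27.20 F [-0.4 -0.4 -1.3]
0, 0.0004, -0.0005, 0.0037, 0.001, 0.001, -0, 
0, 0.0004, -0.0005, 0.0037, 0.001, 0.001, -0, 
0, 0.0004, -0.0005, 0.0037, 0.001, 0.001, -0, 
0, 0.0004, -0.0005, 0.0037, 0.001, 0.001, -0, 
0, 0.0004, -0.0005, 0.0037, 0.001, 0.001, -0, 
0, 0.0004, -0.0005, 0.0037, 0.001, 0.001, -0, 
rows 6
```

Call:
apply_moves(moves=[0, 0.001, -0.001, 0.005, 0.001, 0.001, 0, 0, 0.001, -0.001, 0.005, 0.001, 0.001, 0, 0, 0, -0.001, 0.004, 0, 0, 0, 0, 0, 0, 0.003, 0, 0, 0, 0, 0, 0, 0.002, 0, 0, 0, 0, 0, 0, 0.001, 0, 0, 0, 0, 0, 0, 0.001, 0, 0, 0, 0, 0, 0, 0, 0, 0, 0])

```text
clock: 27.87
position: [0.3591, 0.2957, 0.1045]
ee_rot: [0.001, 0.944, 0.329, -0.0]
contact_force: [-0.4, -0.7, -2.1]
width: 0.0532
```

```bash
python3 - <<'E'
from h import *
st();T=lg(-.108,.102); plan([(T,-51.4,4)],0)
E
```

```text
at [0.3591 0.2957 0.1045] yang -51.5 w 0.0532 t 27.87 F [-0.39 -0.71 -2.13] M [-0.02  0.04  0.03] q [ 0.54  0.23  1.93 -0.    0.99  1.44] tilt [ 0.0005 -0.0019]
at [0.3591 0.2957 0.1045] yang -51.5 w 0.0532 t 27.87 F [-0.4 -0.7 -2.1]
0, -0, -0.0001, 0.0006, 0, 0, -0.001, 
0, -0, -0.0001, 0.0006, 0, 0, -0.001, 
0, -0, -0.0001, 0.0006, 0, 0, -0.001, 
0, -0, -0.0001, 0.0006, 0, 0, -0.001, 
rows 4
```

Lower the last 3 mm, release, and lift.

Call:
apply_moves(moves=[0, 0, 0, 0.002, 0, 0, 0, 0, 0, 0, 0.001, 0, 0, 0, 0, 0, 0, 0.001, 0, 0, 0, 0.06, 0, 0, 0, 0, 0, 0, 0.064, 0, 0, 0, 0, 0, 0, 0.064, 0, 0, 0, 0, 0, 0, 0.064, 0, 0, -0.01, 0, 0, 0, 0.064, 0, 0, -0.02, 0, 0, 0])

```text
clock: 28.53
position: [0.3577, 0.2949, 0.13]
ee_rot: [0.001, 0.944, 0.329, -0.002]
contact_force: [0.1, 0.3, -0.6]
width: 0.0638
```

```bash
python3 - <<'E'
from h import *
st(); save('wrist','w16'); p=manip.get_state()['position']
plan([(p+[0,0,.05],-51,2),((.5992,.132,.15),0,10)],.068)
E
```

```text
at [0.3577 0.2949 0.13  ] yang -51.5 w 0.0638 t 28.53 F [ 0.13  0.3  -0.63] M [ 0.02 -0.01  0.03] q [ 0.54  0.2   1.89 -0.    1.06  1.44] tilt [-0.0032 -0.0043]
at [0.3603 0.2965 0.1342] yang -51.5 w 0.0642 t 28.58 F [0.7 1.1 2.7]
0.068, 0.0001, 0.0001, -0.025, 0.001, -0.002, -0.004, 
0.068, 0, 0, -0.025, 0.001, -0.002, -0.004, 
0.068, 0.0082, 0.0278, 0.0034, -0, -0, -0.089, 
0.068, 0.0057, 0.0284, 0.0034, -0, -0, -0.089, 
0.068, 0.0032, 0.0288, 0.0034, -0, -0, -0.089, 
0.068, 0.0006, 0.029, 0.0034, -0, -0, -0.089, 
0.068, -0.002, 0.0289, 0.0034, -0, -0, -0.089, 
0.068, -0.0046, 0.0286, 0.0034, -0, -0, -0.089, 
--
0.068, -0.0071, 0.0281, 0.0034, -0, -0, -0.089, 
0.068, -0.0096, 0.0274, 0.0034, -0, -0, -0.089, 
0.068, -0.012, 0.0264, 0.0034, -0, -0, -0.089, 
0.068, -0.0143, 0.0253, 0.0034, -0, -0, -0.089, 
rows 12
```

View pics/w16.png

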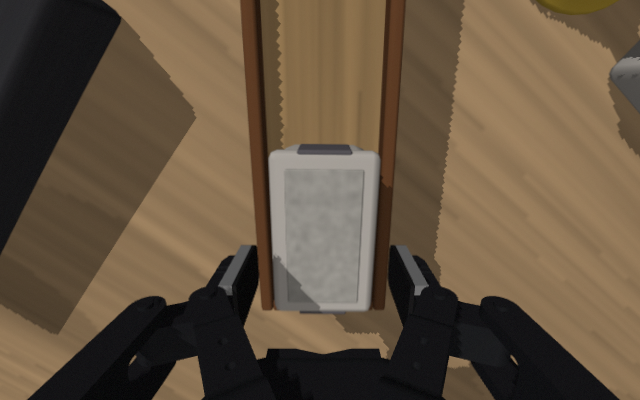

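```bash
python3 - <<'E'
from h import *
for f in ['w8','w9','top0','scene0']:
    d=load(f); P=cloud(d).reshape(-1,3); m=(P[:,0]>.635)&(P[:,0]<.8)&(P[:,1]>.06)&(P[:,1]<.19)&(P[:,2]>.012)&(P[:,2]<.08)
    q=P[m]; 
    if len(q)<20: continue
    print(f,len(q),'min x',np.round(q[np.argsort(q[:,0])[:200:40]],3).tolist(), 'range',q.min(0).round(3),q.max(0).round(3))
    k=q[q[:,0]<.675]; 
    if len(k): print('handle part',k.min(0).round(3),k.max(0).round(3))
E
```

```text
w8 4001 min x [[0.662, 0.151, 0.04], [0.663, 0.148, 0.035], [0.663, 0.151, 0.039], [0.664, 0.151, 0.045], [0.664, 0.149, 0.029]] range [0.662 0.09  0.012] [0.723 0.16  0.062]
handle part [0.662 0.142 0.017] [0.675 0.155 0.061]
w9 7390 min x [[0.662, 0.151, 0.04], [0.663, 0.148, 0.042], [0.664, 0.149, 0.045], [0.664, 0.154, 0.037], [0.665, 0.147, 0.037]] range [0.662 0.086 0.012] [0.768 0.161 0.074]
handle part [0.662 0.142 0.017] [0.675 0.155 0.061]
top0 422 min x [[0.661, 0.149, 0.038], [0.68, 0.139, 0.06], [0.692, 0.12, 0.029], [0.694, 0.119, 0.073], [0.701, 0.1, 0.071]] range [0.661 0.084 0.012] [0.766 0.159 0.077]
handle part [0.661 0.14  0.023] [0.675 0.154 0.064]
scene0 1267 min x [[0.666, 0.153, 0.044], [0.681, 0.148, 0.059], [0.695, 0.123, 0.042], [0.697, 0.127, 0.037], [0.697, 0.127, 0.018]] range [0.666 0.083 0.012] [0.77  0.159 0.073]
handle part [0.666 0.146 0.035] [0.675 0.154 0.059]
```

```bash
python3 - <<'E'
from h import *
tins(load('t14'))
plan([((.598,.117,.15),0.8,12)],.066)
E
```

```text
px [270. 189.] xy 0.5992 0.1320 ztop 0.0477  0.090x0.054 ang -89.3 n616
px [425. 198.] xy 0.5763 -0.2876 ztop 0.0693  0.078x0.048 ang 60.0 n244
px [460. 217.] xy 0.5308 -0.3976 ztop 0.0696  0.090x0.032 ang 70.9 n303
px [570. 297.] xy 0.3191 -0.6891 ztop 0.1179  0.049x0.043 ang 89.5 n291
px [ 83. 321.] xy 0.2197 0.6297 ztop 0.0850  0.097x0.097 ang 19.3 n763
at [0.3603 0.2965 0.1342] yang -51.5 w 0.0642 t 28.58 F [0.7 1.1 2.7]
0.066, 0.0062, 0.024, -0.0012, 0, -0, -0.076, 
0.066, 0.0044, 0.0244, -0.0012, 0, -0, -0.076, 
0.066, 0.0025, 0.0247, -0.0013, 0, -0, -0.076, 
0.066, 0.0006, 0.0248, -0.0013, 0, -0, -0.076, 
0.066, -0.0013, 0.0248, -0.0013, 0, -0, -0.076, 
0.066, -0.0032, 0.0246, -0.0013, 0, -0, -0.076, 
0.066, -0.005, 0.0243, -0.0013, 0, -0, -0.076, 
0.066, -0.0069, 0.0239, -0.0013, 0, -0, -0.076, 
--
0.066, -0.0087, 0.0233, -0.0013, 0, -0, -0.076, 
0.066, -0.0104, 0.0225, -0.0013, 0, -0, -0.076, 
0.066, -0.0121, 0.0217, -0.0013, 0, -0, -0.076, 
0.066, -0.0137, 0.0207, -0.0013, 0, -0, -0.076, 
rows 12
```

Call:
apply_moves(moves=[0.064, 0, 0, -0.025, 0, 0, 0, 0.066, 0.004, 0.018, -0.012, 0, 0, -0.06, 0.066, 0.005, 0.026, -0.004, 0, 0, -0.08, 0.066, 0.003, 0.027, 0, 0, 0, -0.085, 0.066, 0.001, 0.027, 0, 0, 0, -0.085, 0.066, -0.001, 0.027, 0, 0, 0, -0.085, 0.066, -0.003, 0.027, 0, 0, 0, -0.085, 0.066, -0.005, 0.027, 0, 0, 0, -0.085])

```text
clock: 29.25
position: [0.51, 0.1908, 0.1796]
ee_rot: [0.001, 0.805, 0.593, 0.006]
contact_force: [0.3, -0.3, 0.7]
width: 0.0657
```

```bash
python3 - <<'E'
from h import *
st()
plan([((.598,.117,.12),0.8,6)],.066)
E
```

```text
at [0.51   0.1908 0.1796] yang -17.2 w 0.0657 t 29.25 F [ 0.28 -0.28  0.66] M [0.08 0.01 0.  ] q [0.23 0.26 1.66 0.   1.21 0.53] tilt [0.0098 0.0054]
at [0.51   0.1908 0.1796] yang -17.2 w 0.0657 t 29.25 F [ 0.3 -0.3  0.7]
0.066, -0.0075, 0.0176, 0.01, 0.002, -0.001, -0.052, 
0.066, -0.0084, 0.0172, 0.01, 0.002, -0.001, -0.052, 
0.066, -0.0093, 0.0167, 0.01, 0.002, -0.001, -0.052, 
0.066, -0.0101, 0.0162, 0.01, 0.002, -0.001, -0.052, 
0.066, -0.0109, 0.0157, 0.01, 0.002, -0.001, -0.052, 
0.066, -0.0117, 0.0151, 0.0099, 0.002, -0.001, -0.052, 
rows 6
```

Call:
apply_moves(moves=[0.066, -0.008, 0.0175, 0.005, 0.002, -0.001, -0.055, 0.066, -0.009, 0.017, 0.008, 0.002, -0.001, -0.055, 0.066, -0.01, 0.016, 0.009, 0.002, -0.001, -0.055, 0.066, -0.01, 0.013, 0.009, 0.002, -0.001, -0.05, 0.066, -0.01, 0.009, 0.008, 0, 0, -0.045, 0.066, -0.008, 0.005, 0.006, 0, 0, -0.03, 0.066, -0.003, 0.002, 0, 0, 0, -0.01, 0.066, 0, 0, 0, 0, 0, 0])

```text
clock: 29.92
position: [0.5916, 0.1111, 0.1308]
ee_rot: [0.002, 0.703, 0.711, 0.004]
contact_force: [-0.4, -0.1, 0.0]
width: 0.066
```

```bash
python3 - <<'E'
from h import *
st(); save('wrist','w17'); 
plan([((.598,.117,.02),0.8,6)],.066)
E
```

```text
at [0.5916 0.1111 0.1308] yang 0.7 w 0.0660 t 29.92 F [-0.44 -0.07  0.03] M [-0.01  0.05 -0.02] q [0.07 0.38 1.61 0.   1.14 0.06] tilt [0.0092 0.0027]
at [0.5911 0.1115 0.1307] yang 0.7 w 0.0658 t 29.97 F [-0.3  0.1  0. ]
0.066, 0.0009, 0.001, 0.0185, 0.001, -0, -0, 
0.066, 0.0009, 0.001, 0.0185, 0.001, -0, -0, 
0.066, 0.0009, 0.0011, 0.0185, 0.001, -0, -0, 
0.066, 0.0009, 0.0011, 0.0185, 0.001, -0, -0, 
0.066, 0.0009, 0.0011, 0.0185, 0.001, -0, -0, 
0.066, 0.0009, 0.0011, 0.0185, 0.001, -0, -0, 
rows 6
```

View pics/w17.png

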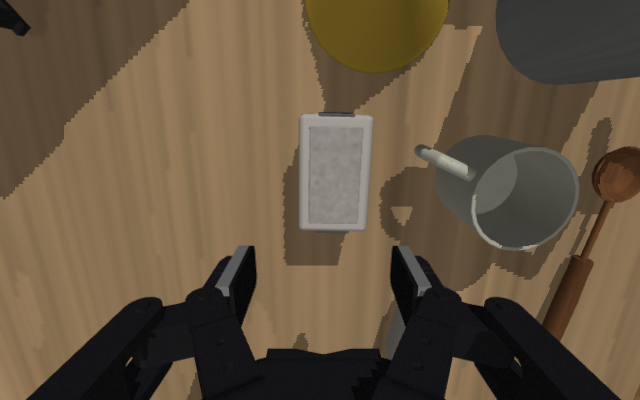

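Call:
apply_moves(moves=[0.066, 0.001, 0.002, 0.018, 0.001, 0, 0, 0.066, 0.001, 0.002, 0.023, 0.001, 0, 0, 0.066, 0.001, 0.002, 0.023, 0.001, 0, 0, 0.066, 0.001, 0.001, 0.02, 0, 0, 0, 0.066, 0, 0, 0.013, 0, 0, 0, 0.066, 0, 0, 0.007, 0, 0, 0, 0.066, 0, 0, 0.003, 0, 0, 0, 0, 0, 0, 0, 0, 0, 0], newtons=50)

```text
clock: 30.63
position: [0.6005, 0.1223, 0.0262]
ee_rot: [0.004, 0.703, 0.711, 0.008]
contact_force: [-0.3, 0.7, -0.1]
width: 0.0558
```

```bash
python3 - <<'E'
from h import *
st()
E
```

```text
at [0.6005 0.1223 0.0262] yang 0.6 w 0.0558 t 30.63 F [-0.29  0.74 -0.1 ] M [0.   0.02 0.03] q [0.08 0.5  1.71 0.01 0.92 0.07] tilt [0.0164 0.0065]
```

Call:
apply_moves(moves=[0.066, 0, 0, 0, 0, 0, 0, 0.066, -0.002, 0, 0.002, 0, 0, 0, 0.066, -0.002, 0, 0.003, 0, 0, 0, 0.066, -0.001, 0, 0.001, 0, 0, 0, 0, 0, 0, 0, 0, 0, 0, 0, 0, 0, 0, 0, 0, 0, 0, 0, 0, 0, 0, 0, 0, 0, 0, 0, 0, 0, 0, 0])

```text
clock: 31.3
position: [0.6036, 0.1172, 0.0248]
ee_rot: [0.006, 0.703, 0.711, 0.011]
contact_force: [0.6, 0.7, -1.6]
width: 0.0529
```

```bash
python3 - <<'E'
from h import *
st()
E
```

```text
at [0.6036 0.1172 0.0248] yang 0.6 w 0.0529 t 31.30 F [ 0.65  0.69 -1.59] M [-0.02  0.02 -0.01] q [0.08 0.5  1.72 0.01 0.9  0.06] tilt [0.0253 0.0072]
```

Call:
apply_moves(moves=[0, 0, 0, 0, 0, 0, 0, 0, 0, 0, -0.015, 0, 0, 0, 0, 0, 0, -0.025, 0, 0, 0, 0, 0, 0, -0.03, 0, 0, 0, 0, 0, 0, -0.03, 0, 0, 0, 0, 0, 0, -0.02, 0, 0, 0, 0, 0, 0, -0.003, 0, 0, 0, 0, 0, 0, 0, 0, 0, 0])

```text
clock: 31.97
position: [0.5974, 0.116, 0.1483]
ee_rot: [0.003, 0.703, 0.711, 0.007]
contact_force: [-0.7, 0.2, -1.7]
width: 0.0528
```

```bash
python3 - <<'E'
from h import *
st(); save('wrist','w18');st(); d=save('top','t18'); st(); d=save('top','t18'); st(); tins(d)
E
```

```text
at [0.5974 0.116  0.1483] yang 0.6 w 0.0528 t 31.97 F [-0.75  0.2  -1.73] M [-0.02  0.03 -0.02] q [0.07 0.37 1.57 0.01 1.18 0.06] tilt [0.0147 0.0064]
at [0.5973 0.116  0.1479] yang 0.6 w 0.0531 t 32.02 F [ 0.42 -0.39 -1.82] M [-0.04 -0.02 -0.01] q [0.07 0.37 1.57 0.01 1.18 0.06] tilt [0.0145 0.0064]
at [0.5967 0.1159 0.1468] yang 0.6 w 0.0530 t 32.07 F [ 0.45 -0.04 -1.54] M [-0.02  0.01  0.01] q [0.07 0.37 1.58 0.01 1.18 0.06] tilt [0.0122 0.0062]
at [0.5961 0.1158 0.146 ] yang 0.6 w 0.0531 t 32.12 F [-0.17 -1.27 -1.55] M [ 0.01  0.05 -0.03] q [0.07 0.37 1.58 0.01 1.18 0.06] tilt [0.0103 0.0061]
px [328. 159.] xy 0.6887 -0.0261 ztop 0.0473  0.090x0.054 ang 78.7 n591
px [421. 201.] xy 0.5733 -0.2845 ztop 0.0696  0.081x0.054 ang 62.0 n542
px [459. 222.] xy 0.5184 -0.3914 ztop 0.0695  0.091x0.056 ang 60.2 n646
px [197. 274.] xy 0.3629 0.2994 ztop 0.1276  0.090x0.054 ang 37.9 n647
px [569. 296.] xy 0.3190 -0.6882 ztop 0.1175  0.048x0.043 ang -89.3 n311
px [ 83. 320.] xy 0.2195 0.6303 ztop 0.0853  0.097x0.097 ang 17.3 n752
```

View pics/w18.png

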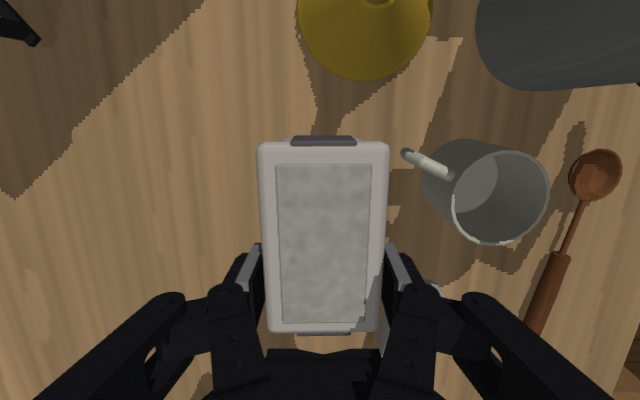

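View pics/t18.png

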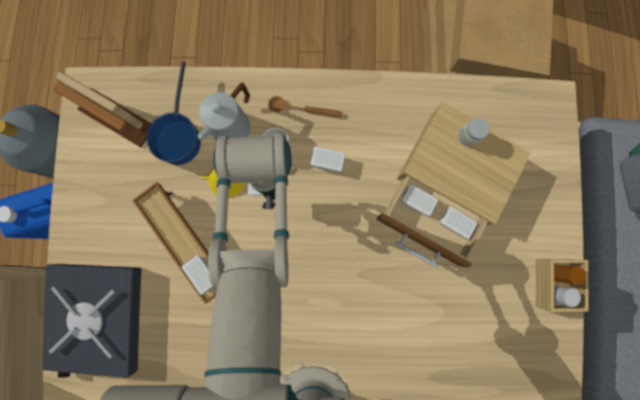

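Light again (about −1.6 N), so it is empty. The top view also shows that the earlier push slid the drawer partly in: its front is now at (425,240). I'll deal with that after placing this tin.

```bash
python3 - <<'E'
from h import *
ledgefit(load('t18'))
T=lg(.093,.18); print(T); plan([(T,-51.4,14)],0)
E
```

```text
s -0.150 pos [0.0218 0.036  0.041 ] neg - z 0.0941
s -0.107 pos [0.0344 0.0385 0.0415] neg - z 0.0939
s -0.063 pos [0.0344 0.0387 0.0421] neg [-0.0424 -0.0375 -0.0241] z 0.0939
s -0.020 pos [0.0341 0.0375 0.0432] neg [-0.0422 -0.0385 -0.0337] z 0.0934
s 0.023 pos [0.0324 0.0363 0.0406] neg [-0.0441 -0.0399 -0.0354] z 0.0936
s 0.067 pos [0.0321 0.0358 0.0414] neg [-0.0438 -0.0398 -0.0356] z 0.0934
s 0.110 pos [0.0333 0.0363 0.042 ] neg [-0.0419 -0.0384 -0.0335] z 0.0935
s 0.153 pos [0.0208 0.0353 0.0413] neg [-0.0435 -0.0377 -0.022 ] z 0.0935
S range -0.17151280074767106 0.1748470364592927
face z 0.08027173267798854
[0.5158814 0.4211208 0.18     ]
at [0.5961 0.1158 0.146 ] yang 0.6 w 0.0531 t 32.12 F [-0.2 -1.3 -1.5]
0, 0.0219, -0.0055, -0.0024, 0, -0.001, 0.065, 
0, 0.0215, -0.0069, -0.0024, 0, -0.001, 0.065, 
0, 0.021, -0.0083, -0.0024, 0, -0.001, 0.065, 
0, 0.0204, -0.0096, -0.0024, 0, -0.001, 0.065, 
0, 0.0197, -0.0109, -0.0024, 0, -0.001, 0.065, 
0, 0.019, -0.0122, -0.0024, 0, -0.001, 0.065, 
0, 0.0182, -0.0134, -0.0024, 0, -0.001, 0.065, 
0, 0.0173, -0.0145, -0.0024, 0, -0.001, 0.065, 
--
0, 0.0163, -0.0156, -0.0024, 0, -0.001, 0.065, 
0, 0.0152, -0.0166, -0.0024, 0, -0.001, 0.065, 
0, 0.0141, -0.0176, -0.0024, 0, -0.001, 0.065, 
0, 0.0129, -0.0185, -0.0024, 0, -0.001, 0.065, 
0, 0.0117, -0.0193, -0.0024, 0, -0.001, 0.065, 
0, 0.0104, -0.02, -0.0024, 0, -0.001, 0.065, 
rows 14
```

Call:
apply_moves(moves=[0, 0, -0.01, -0.02, 0, 0, 0.02, 0, 0.012, -0.015, -0.015, 0, 0, 0.06, 0, 0.022, -0.013, -0.006, 0, 0, 0.08, 0, 0.026, -0.012, -0.002, 0, 0, 0.08, 0, 0.026, -0.013, -0.002, 0, 0, 0.08, 0, 0.025, -0.014, -0.002, 0, 0, 0.08, 0, 0.024, -0.015, -0.002, 0, 0, 0.08, 0, 0.022, -0.016, -0.002, 0, 0, 0.08])

```text
clock: 32.78
position: [0.5231, 0.2875, 0.1815]
ee_rot: [-0.003, 0.881, 0.473, -0.01]
contact_force: [1.1, -0.2, -1.1]
width: 0.0527
```

```bash
python3 - <<'E'
from h import *
st()
T=lg(.093,.17); plan([(T,-51.4,7)],0)
E
```

```text
at [0.5231 0.2875 0.1815] yang -33.6 w 0.0527 t 32.78 F [ 1.1  -0.19 -1.09] M [ 0.05 -0.08  0.02] q [0.38 0.35 1.52 0.   1.29 0.97] tilt [-0.0201 -0.004 ]
at [0.5231 0.2875 0.1815] yang -33.6 w 0.0527 t 32.78 F [ 1.1 -0.2 -1.1]
0, 0.0154, -0.0114, 0.0016, -0.002, 0.002, 0.044, 
0, 0.0148, -0.0121, 0.0016, -0.002, 0.002, 0.044, 
0, 0.0143, -0.0127, 0.0016, -0.002, 0.002, 0.044, 
0, 0.0137, -0.0133, 0.0016, -0.002, 0.002, 0.044, 
0, 0.0131, -0.0139, 0.0016, -0.002, 0.002, 0.044, 
0, 0.0124, -0.0145, 0.0016, -0.002, 0.002, 0.044, 
0, 0.0118, -0.015, 0.0016, -0.002, 0.002, 0.044, 
rows 7
```

Call:
apply_moves(moves=[0, 0.016, -0.012, 0, -0.002, 0.002, 0.046, 0, 0.016, -0.013, 0, -0.002, 0.002, 0.046, 0, 0.015, -0.013, 0, -0.002, 0.002, 0.046, 0, 0.014, -0.013, 0, -0.002, 0.002, 0.046, 0, 0.012, -0.013, 0, -0.002, 0.002, 0.044, 0, 0.01, -0.012, 0, -0.002, 0.002, 0.036, 0, 0.004, -0.005, 0, 0, 0, 0.015, 0, 0, 0, 0, 0, 0, 0])

```text
clock: 33.45
position: [0.508, 0.416, 0.1612]
ee_rot: [0.002, 0.94, 0.341, -0.017]
contact_force: [0.2, -0.0, -1.3]
width: 0.0529
```

```bash
python3 - <<'E'
from h import *
st(); save('wrist','w19'); ledgefit(load('w19'))
T=lg(.093,.14); plan([(T,-51.4,6)],0)
E
```

```text
at [0.508  0.416  0.1612] yang -50.2 w 0.0529 t 33.45 F [ 0.15 -0.01 -1.31] M [-0.01  0.02 -0.01] q [0.58 0.46 1.4  0.   1.32 1.45] tilt [-0.0305 -0.0152]
s -0.038 pos [0.0339 0.0373 0.0415] neg [-0.0411 -0.0368 -0.0334] z 0.0931
s 0.133 pos [0.0335 0.0369 0.0413] neg [-0.0416 -0.0373 -0.0338] z 0.0932
s 0.161 pos [0.0209 0.0351 0.0411] neg [-0.0415 -0.0354 -0.0207] z 0.0932
S range -0.05268265331872375 0.17567192184596542
face z 0.07952300772041435
at [0.5077 0.4151 0.1608] yang -50.1 w 0.0533 t 33.50 F [-0.3  0.  -1.3]
0, 0.0018, 0.0001, 0.0034, -0.001, 0.006, 0.004, 
0, 0.0018, 0.0001, 0.0034, -0.001, 0.006, 0.004, 
0, 0.0018, 0.0001, 0.0034, -0.001, 0.006, 0.004, 
0, 0.0017, 0.0001, 0.0034, -0.001, 0.006, 0.004, 
0, 0.0017, 0.0001, 0.0034, -0.001, 0.006, 0.004, 
0, 0.0017, 0.0001, 0.0035, -0.001, 0.006, 0.004, 
rows 6
```

View pics/w19.png

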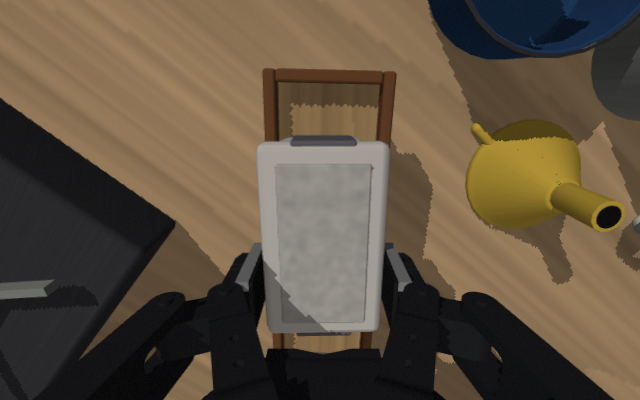

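Call:
apply_moves(moves=[0, 0.003, 0, 0.004, -0.003, 0.012, 0.008, 0, 0.003, 0, 0.005, -0.002, 0.01, 0.006, 0, 0.002, 0, 0.005, -0.001, 0.006, 0.004, 0, 0.002, 0, 0.004, -0.001, 0.005, 0.003, 0, 0.001, 0, 0.003, 0, 0.002, 0, 0, 0, 0, 0.002, 0, 0, 0, 0, 0, 0, 0, 0, 0, 0, 0, 0, 0, 0, 0, 0, 0])

```text
clock: 34.17
position: [0.5158, 0.4174, 0.1311]
ee_rot: [0.001, 0.944, 0.329, -0.002]
contact_force: [-0.1, -0.2, -0.9]
width: 0.0528
```

```bash
python3 - <<'E'
from h import *
st()
T=lg(.093,.107); plan([(T,-51.4,6)],0)
E
```

```text
at [0.5158 0.4174 0.1311] yang -51.6 w 0.0528 t 34.17 F [-0.05 -0.19 -0.94] M [-0.05  0.01 -0.03] q [ 0.58  0.47  1.45 -0.    1.22  1.48] tilt [-0.0029 -0.0036]
at [0.5158 0.4174 0.1311] yang -51.6 w 0.0528 t 34.17 F [-0.1 -0.2 -0.9]
0, 0.0004, -0.0005, 0.004, 0, 0.001, -0.001, 
0, 0.0004, -0.0005, 0.004, 0, 0.001, -0.001, 
0, 0.0004, -0.0005, 0.004, 0, 0.001, -0.001, 
0, 0.0004, -0.0005, 0.004, 0, 0.001, -0.001, 
0, 0.0004, -0.0005, 0.004, 0, 0.001, -0.001, 
0, 0.0004, -0.0005, 0.004, 0, 0.001, -0.001, 
rows 6
```

Call:
apply_moves(moves=[0, 0.001, -0.001, 0.005, 0.001, 0.001, 0, 0, 0.001, -0.001, 0.005, 0.001, 0.001, 0, 0, 0, -0.001, 0.004, 0, 0, 0, 0, 0, 0, 0.004, 0, 0, 0, 0, 0, 0, 0.002, 0, 0, 0, 0, 0, 0, 0.001, 0, 0, 0, 0, 0, 0, 0.001, 0, 0, 0, 0, 0, 0, 0, 0, 0, 0])

```text
clock: 34.83
position: [0.5158, 0.4216, 0.1074]
ee_rot: [-0.0, 0.944, 0.329, -0.001]
contact_force: [0.2, -0.4, -1.4]
width: 0.0531
```

```bash
python3 - <<'E'
from h import *
st()
T=lg(.093,.105); plan([(T,-51.4,4)],0)
E
```

```text
at [0.5158 0.4216 0.1074] yang -51.6 w 0.0531 t 34.83 F [ 0.21 -0.39 -1.36] M [0.01 0.04 0.02] q [0.58 0.49 1.48 0.   1.17 1.48] tilt [-0.0014  0.0002]
at [0.5158 0.4216 0.1074] yang -51.6 w 0.0531 t 34.83 F [ 0.2 -0.4 -1.4]
0, -0.0001, 0.0001, 0.0006, -0, 0, -0.001, 
0, -0.0001, 0.0001, 0.0006, -0, 0, -0.001, 
0, -0.0001, 0.0001, 0.0006, -0, 0, -0.001, 
0, -0.0001, 0.0001, 0.0006, -0, 0, -0.001, 
rows 4
```

Call:
apply_moves(moves=[0, 0, 0, 0.002, 0, 0, 0, 0, 0, 0, 0.001, 0, 0, 0, 0, 0, 0, 0.001, 0, 0, 0, 0.06, 0, 0, 0, 0, 0, 0, 0.064, 0, 0, 0, 0, 0, 0, 0.064, 0, 0, 0, 0, 0, 0, 0.064, 0, 0, -0.01, 0, 0, 0, 0.064, 0, 0, -0.02, 0, 0, 0])

```text
clock: 35.5
position: [0.5144, 0.4206, 0.1324]
ee_rot: [0.0, 0.944, 0.329, -0.003]
contact_force: [-0.3, 1.1, 0.1]
width: 0.0643
```

```bash
python3 - <<'E'
from h import *
st(); save('wrist','w20'); p=manip.get_state()['position']
plan([(p+[0,0,.05],-51,2,.064),((.6885,-.026,.15),-11,16)],.070)
E
```

```text
at [0.5144 0.4206 0.1324] yang -51.6 w 0.0643 t 35.50 F [-0.29  1.06  0.14] M [ 0.01 -0.02  0.06] q [0.58 0.47 1.44 0.   1.23 1.48] tilt [-0.0055 -0.0025]
at [0.5169 0.4223 0.138 ] yang -51.6 w 0.0641 t 35.55 F [0.8 1.1 2.9]
0.064, 0.0001, -0, -0.025, -0, -0.002, -0.005, 
0.064, 0, -0, -0.025, -0, -0.002, -0.005, 
0.07, -0.0093, 0.0285, 0.0024, 0, 0, -0.044, 
0.07, -0.0105, 0.0281, 0.0024, 0, 0, -0.044, 
0.07, -0.0117, 0.0276, 0.0024, 0, 0, -0.044, 
0.07, -0.0129, 0.0271, 0.0024, 0, 0, -0.044, 
0.07, -0.0141, 0.0265, 0.0024, 0, 0, -0.044, 
0.07, -0.0153, 0.0258, 0.0024, 0, 0, -0.044, 
--
0.07, -0.0164, 0.0251, 0.0024, 0, 0, -0.044, 
0.07, -0.0174, 0.0244, 0.0024, 0, 0, -0.044, 
0.07, -0.0185, 0.0236, 0.0024, 0, 0, -0.044, 
0.07, -0.0195, 0.0228, 0.0024, 0, 0, -0.044, 
0.07, -0.0205, 0.0219, 0.0024, 0, 0, -0.044, 
0.07, -0.0214, 0.021, 0.0024, 0, 0, -0.044, 
0.07, -0.0223, 0.0201, 0.0024, 0, 0, -0.044, 
0.07, -0.0232, 0.0191, 0.0024, 0, 0, -0.044, 
--
0.07, -0.024, 0.018, 0.0024, 0, 0, -0.044, 
0.07, -0.0247, 0.017, 0.0024, 0, 0, -0.044, 
rows 18
```

View pics/w20.png

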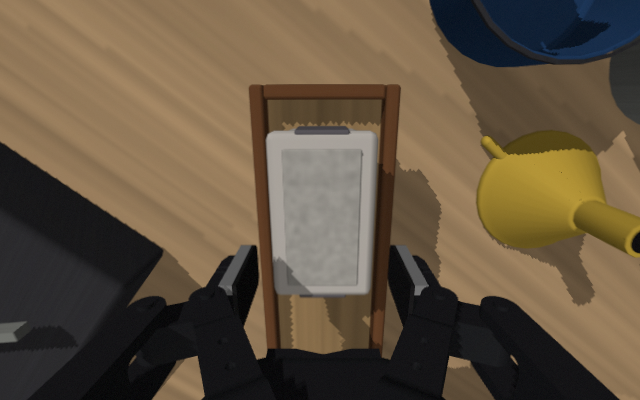

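```bash
python3 - <<'E'
from h import *
p=manip.get_state()['position']
plan([(p+[0,0,.04],-51.6,2,.064),((.52,.16,.18),-30,8),((.6885,-.026,.14),-11.5,8)],.070)
E
```

```text
at [0.5169 0.4223 0.138 ] yang -51.6 w 0.0641 t 35.55 F [0.8 1.1 2.9]
0.064, 0.0001, -0, -0.02, -0, -0.002, 0, 
0.064, 0, -0, -0.02, -0, -0.002, 0, 
0.07, -0.0201, 0.0259, -0.0003, -0, 0, -0.047, 
0.07, -0.0213, 0.025, -0.0003, -0, 0, -0.047, 
0.07, -0.0224, 0.0239, -0.0003, -0, 0, -0.047, 
0.07, -0.0235, 0.0229, -0.0003, -0, 0, -0.047, 
0.07, -0.0246, 0.0217, -0.0003, -0, 0, -0.047, 
0.07, -0.0256, 0.0205, -0.0003, -0, 0, -0.047, 
--
0.07, -0.0265, 0.0193, -0.0003, -0, 0, -0.047, 
0.07, -0.0274, 0.018, -0.0003, -0, 0, -0.047, 
0.07, -0.0096, 0.0299, 0.005, 0, 0, -0.04, 
0.07, -0.0108, 0.0295, 0.005, 0, 0, -0.04, 
0.07, -0.012, 0.029, 0.005, 0, 0, -0.04, 
0.07, -0.0131, 0.0285, 0.005, 0, 0, -0.04, 
0.07, -0.0143, 0.0279, 0.005, 0, 0, -0.04, 
0.07, -0.0154, 0.0273, 0.005, 0, 0, -0.04, 
--
0.07, -0.0165, 0.0267, 0.005, 0, 0, -0.04, 
0.07, -0.0175, 0.026, 0.005, 0, 0, -0.04, 
rows 18
```

Call:
apply_moves(moves=[0.064, 0, 0, -0.025, 0, 0, 0, 0.066, -0.012, 0.015, -0.015, 0, 0, -0.03, 0.07, -0.02, 0.026, -0.002, 0, 0, -0.047, 0.07, -0.021, 0.025, 0, 0, 0, -0.047, 0.07, -0.023, 0.024, 0, 0, 0, -0.047, 0.07, -0.024, 0.023, 0, 0, 0, -0.047, 0.07, -0.025, 0.022, 0, 0, 0, -0.047, 0.07, -0.026, 0.02, 0, 0, 0, -0.047])

```text
clock: 36.22
position: [0.5304, 0.2074, 0.1867]
ee_rot: [-0.001, 0.876, 0.483, 0.012]
contact_force: [-0.8, -0.5, 0.4]
width: 0.0697
```

```bash
python3 - <<'E'
from h import *
st()
plan([((.6885,-.026,.15),-11.5,9)],.070)
E
```

```text
at [0.5304 0.2074 0.1867] yang -32.2 w 0.0697 t 36.22 F [-0.8  -0.46  0.37] M [-0.01 -0.   -0.01] q [0.24 0.28 1.61 0.01 1.23 0.8 ] tilt [0.0201 0.0143]
at [0.5304 0.2074 0.1867] yang -32.2 w 0.0697 t 36.22 F [-0.8 -0.5  0.4]
0.07, -0.0127, 0.0287, 0.0041, 0.001, -0.002, -0.04, 
0.07, -0.0138, 0.0281, 0.004, 0.001, -0.002, -0.04, 
0.07, -0.0149, 0.0276, 0.004, 0.001, -0.002, -0.04, 
0.07, -0.016, 0.0269, 0.004, 0.001, -0.002, -0.04, 
0.07, -0.017, 0.0263, 0.004, 0.001, -0.002, -0.04, 
0.07, -0.0181, 0.0256, 0.004, 0.001, -0.002, -0.04, 
0.07, -0.0191, 0.0248, 0.004, 0.001, -0.002, -0.04, 
0.07, -0.0201, 0.0241, 0.004, 0.001, -0.002, -0.04, 
--
0.07, -0.021, 0.0232, 0.0041, 0.001, -0.002, -0.04, 
rows 9
```

Call:
apply_moves(moves=[0.07, -0.014, 0.029, 0.002, 0.001, -0.002, -0.04, 0.07, -0.015, 0.029, 0.003, 0.001, -0.002, -0.04, 0.07, -0.016, 0.028, 0.004, 0.001, -0.002, -0.04, 0.07, -0.017, 0.027, 0.004, 0.001, -0.002, -0.04, 0.07, -0.018, 0.027, 0.004, 0.001, -0.002, -0.04, 0.07, -0.019, 0.026, 0.004, 0.001, -0.002, -0.04, 0.07, -0.02, 0.024, 0.004, 0.001, -0.002, -0.04, 0.07, -0.018, 0.016, 0.004, 0.001, -0.002, -0.04])

```text
clock: 36.88
position: [0.6686, -0.0165, 0.1641]
ee_rot: [0.005, 0.783, 0.622, 0.008]
contact_force: [-0.2, -0.7, -0.1]
width: 0.07
```

```bash
python3 - <<'E'
from h import *
st(); tins(save('top','t21'))
plan([((.6885,-.026,.10),-11.5,5)],.070)
E
```

```text
at [ 0.6686 -0.0165  0.1641] yang -13.0 w 0.0700 t 36.88 F [-0.2  -0.72 -0.12] M [-0.04 -0.01  0.04] q [-0.13  0.44  1.41  0.    1.27  0.09] tilt [0.0198 0.0021]
px [338. 163.] xy 0.6826 -0.0531 ztop 0.0471  0.053x0.035 ang -11.1 n150
px [152. 210.] xy 0.5265 0.4314 ztop 0.1275  0.091x0.055 ang 40.5 n676
px [458. 229.] xy 0.4989 -0.3827 ztop 0.0687  0.090x0.027 ang 72.9 n232
px [199. 274.] xy 0.3626 0.2998 ztop 0.1277  0.090x0.054 ang 38.3 n725
px [569. 296.] xy 0.3192 -0.6877 ztop 0.1176  0.049x0.043 ang 90.0 n300
px [ 83. 321.] xy 0.2192 0.6314 ztop 0.0853  0.099x0.098 ang -73.3 n769
at [ 0.6705 -0.0212  0.163 ] yang -13.1 w 0.0700 t 36.93 F [ 2.4 -2.1 -0.4]
0.07, -0.0002, 0.0035, 0.0127, 0.004, -0, -0.005, 
0.07, -0.0002, 0.0035, 0.0127, 0.004, -0, -0.005, 
0.07, -0.0002, 0.0036, 0.0126, 0.004, -0, -0.005, 
0.07, -0.0002, 0.0036, 0.0126, 0.004, -0, -0.005, 
0.07, -0.0002, 0.0037, 0.0126, 0.004, -0, -0.005, 
rows 5
```

View pics/t21.png

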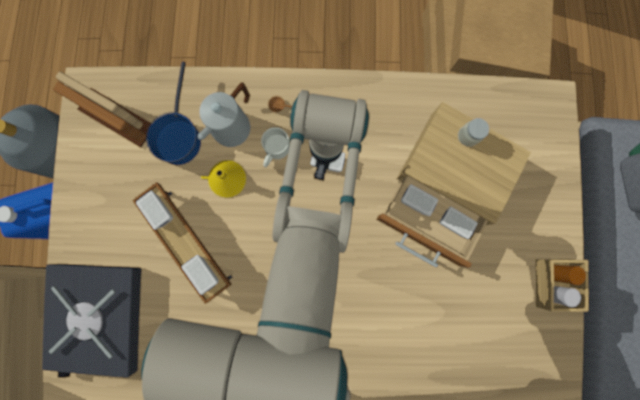

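Call:
apply_moves(moves=[0.07, 0, 0.005, 0.008, 0.006, 0, -0.01, 0.07, 0, 0.005, 0.012, 0.006, 0, -0.008, 0.07, 0, 0.004, 0.013, 0.004, 0, -0.006, 0.07, 0, 0.003, 0.013, 0.003, 0, -0.003, 0.07, 0, 0.001, 0.01, 0.002, 0, 0, 0.07, 0, 0, 0.005, 0, 0, 0, 0.07, 0, 0, 0, 0, 0, 0, 0.07, 0, 0, 0, 0, 0, 0])

```text
clock: 37.6
position: [0.6894, -0.023, 0.0939]
ee_rot: [-0.003, 0.774, 0.633, -0.0]
contact_force: [0.4, -0.3, -1.1]
width: 0.0698
```

```bash
python3 - <<'E'
from h import *
st(); save('wrist','w21')
plan([((.6885,-.026,.02),-11.5,6)],.070)
E
```

```text
at [ 0.6894 -0.023   0.0939] yang -11.4 w 0.0698 t 37.60 F [ 0.41 -0.26 -1.09] M [ 0.01 -0.02 -0.04] q [-0.14  0.54  1.43  0.    1.18  0.06] tilt [-0.0049  0.0047]
at [ 0.6892 -0.0229  0.094 ] yang -11.4 w 0.0700 t 37.65 F [-0.5  0.5 -0.4]
0.07, -0.0006, 0.0001, 0.0123, -0.001, -0.001, 0, 
0.07, -0.0006, 0, 0.0123, -0.001, -0.001, 0, 
0.07, -0.0006, 0, 0.0123, -0.001, -0.001, 0, 
0.07, -0.0005, 0, 0.0123, -0.001, -0.001, 0, 
0.07, -0.0005, 0, 0.0123, -0.001, -0.001, 0, 
0.07, -0.0005, -0, 0.0123, -0.001, -0.001, 0, 
rows 6
```

View pics/w21.png

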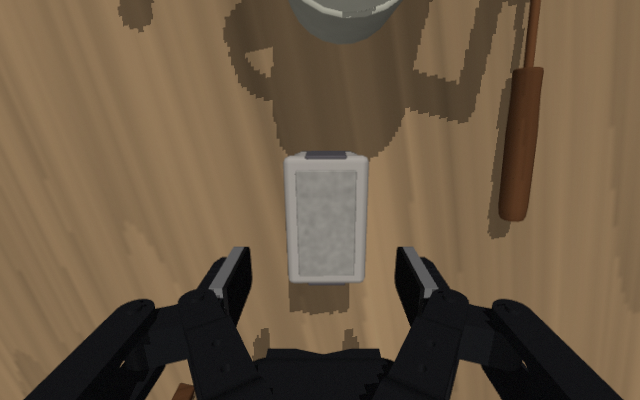

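Well aligned; descend and grasp.

Call:
apply_moves(moves=[0.07, -0.001, 0, 0.016, 0, 0, 0, 0.07, -0.001, 0, 0.02, 0, 0, 0, 0.07, -0.001, 0, 0.018, 0, 0, 0, 0.07, 0, 0, 0.012, 0, 0, 0, 0.07, 0, 0, 0.006, 0, 0, 0, 0.07, 0, 0, 0.003, 0, 0, 0, 0, 0, 0, 0, 0, 0, 0, 0, 0, 0, 0, 0, 0, 0], newtons=50)

```text
clock: 38.32
position: [0.6928, -0.0241, 0.0249]
ee_rot: [0.002, 0.773, 0.634, 0.005]
contact_force: [-0.5, -0.2, -0.3]
width: 0.053
```

```bash
python3 - <<'E'
from h import *
st()
E
```

```text
at [ 0.6928 -0.0241  0.0249] yang -11.2 w 0.0530 t 38.32 F [-0.47 -0.19 -0.28] M [-0.05  0.03  0.04] q [-0.14  0.6   1.51  0.    1.02  0.06] tilt [0.0095 0.003 ]
```

Call:
apply_moves(moves=[0, 0, 0, 0, 0, 0, 0, 0, 0, 0, -0.015, 0, 0, 0, 0, 0, 0, -0.025, 0, 0, 0, 0, 0, 0, -0.03, 0, 0, 0, 0, 0, 0, -0.03, 0, 0, 0, 0, 0, 0, -0.015, 0, 0, 0, 0, 0, 0, -0.003, 0, 0, 0, 0, 0, 0, 0, 0, 0, 0])

```text
clock: 38.98
position: [0.6921, -0.0242, 0.1516]
ee_rot: [0.003, 0.773, 0.635, 0.006]
contact_force: [-0.3, -0.5, -0.8]
width: 0.0528
```

```bash
python3 - <<'E'
from h import *
st(); save('wrist','w22');st(); d=save('top','t22'); st(); d=save('top','t22'); st(); tins(d)
P=cloud(d).reshape(-1,3); X=(P[:,:2]-DO)@EX; Y=(P[:,:2]-DO)@EY;Z=P[:,2]
m=(Z>.098)&(Z<.109)&(X<.085)&(X>-.1)&(abs(Y)<.12); print('panel X',np.round(np.percentile(X[m],[2,50,98]),4),m.sum())
im=d['image'][150:290,360:520]; cv2.imwrite('pics/t22c.png',cv2.resize(im,None,fx=4,fy=4,interpolation=cv2.INTER_CUBIC)[...,::-1])
E
```

```text
at [ 0.6921 -0.0242  0.1516] yang -11.2 w 0.0528 t 38.98 F [-0.32 -0.45 -0.76] M [-0.08  0.02  0.01] q [-0.14  0.49  1.36  0.    1.27  0.06] tilt [0.0133 0.0025]
at [ 0.692  -0.0242  0.1512] yang -11.2 w 0.0529 t 39.03 F [ 0.57  0.18 -0.88] M [0.02 0.01 0.03] q [-0.14  0.49  1.36  0.    1.27  0.06] tilt [0.013  0.0026]
at [ 0.6912 -0.0241  0.1498] yang -11.2 w 0.0532 t 39.08 F [ 0.26  0.46 -1.49] M [-0.02  0.05  0.03] q [-0.14  0.49  1.37  0.    1.27  0.06] tilt [0.0104 0.0029]
at [ 0.6906 -0.024   0.1487] yang -11.2 w 0.0527 t 39.13 F [-0.06  0.08 -1.24] M [-0.01 -0.02 -0.01] q [-0.14  0.49  1.37  0.    1.27  0.06] tilt [0.0082 0.0033]
px [153. 210.] xy 0.5261 0.4310 ztop 0.1277  0.090x0.055 ang 39.0 n680
px [422. 207.] xy 0.5547 -0.2833 ztop 0.0691  0.070x0.029 ang 74.5 n208
px [459. 224.] xy 0.5148 -0.3910 ztop 0.0697  0.092x0.051 ang 62.0 n551
px [199. 274.] xy 0.3633 0.2993 ztop 0.1277  0.091x0.054 ang 38.0 n734
px [571. 297.] xy 0.3192 -0.6892 ztop 0.1183  0.047x0.043 ang -89.7 n259
px [ 83. 320.] xy 0.2195 0.6298 ztop 0.0853  0.099x0.097 ang -69.8 n784
panel X [-0.0446 -0.0371 -0.0288] 507
```

View pics/t22c.png

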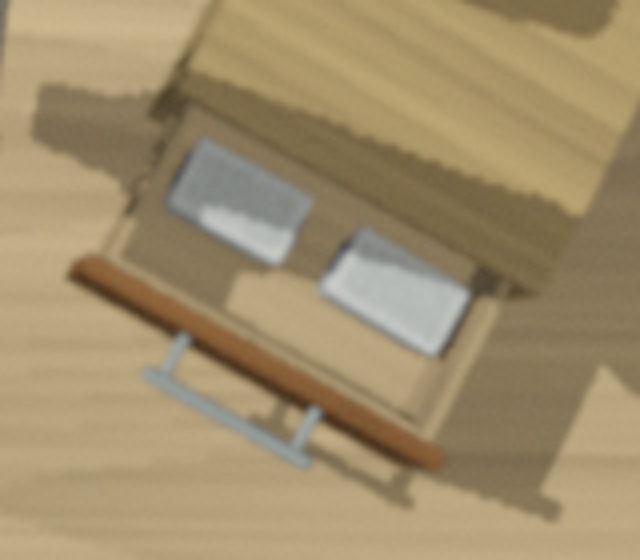

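Light again (about −1.2 N), so the third empty goes into the middle of the ledge.

```bash
python3 - <<'E'
from h import *
plan([((.56,.13,.185),-27,8),(lg(.0055,.18),-51.4,9)],0)
E
```

```text
at [ 0.6906 -0.024   0.1487] yang -11.2 w 0.0527 t 39.13 F [-0.1  0.1 -1.2]
0, 0.0157, -0.0197, -0.0046, 0.001, -0.001, 0.034, 
0, 0.015, -0.0203, -0.0046, 0.001, -0.001, 0.034, 
0, 0.0143, -0.0208, -0.0046, 0.001, -0.001, 0.034, 
0, 0.0136, -0.0213, -0.0046, 0.001, -0.001, 0.034, 
0, 0.0129, -0.0217, -0.0046, 0.001, -0.001, 0.034, 
0, 0.0121, -0.0222, -0.0046, 0.001, -0.001, 0.034, 
0, 0.0113, -0.0226, -0.0046, 0.001, -0.001, 0.034, 
0, 0.0105, -0.0229, -0.0045, 0.001, -0.001, 0.034, 
--
0, 0.0177, -0.0231, 0.0006, -0, 0, 0.047, 
0, 0.0166, -0.0239, 0.0006, -0, 0, 0.047, 
0, 0.0155, -0.0246, 0.0006, -0, 0, 0.047, 
0, 0.0143, -0.0253, 0.0006, -0, 0, 0.047, 
0, 0.0131, -0.026, 0.0006, -0, 0, 0.047, 
0, 0.0118, -0.0266, 0.0006, -0, 0, 0.047, 
0, 0.0106, -0.0271, 0.0006, -0, 0, 0.047, 
0, 0.0093, -0.0276, 0.0006, -0, 0, 0.047, 
--
0, 0.008, -0.028, 0.0006, -0, 0, 0.047, 
rows 17
```

Call:
apply_moves(moves=[0, 0.01, -0.014, -0.01, 0.001, -0.001, 0.03, 0, 0.016, -0.021, -0.008, 0.001, -0.001, 0.036, 0, 0.016, -0.023, -0.006, 0.001, -0.001, 0.036, 0, 0.016, -0.024, -0.005, 0.001, -0.001, 0.036, 0, 0.016, -0.024, -0.005, 0.001, -0.001, 0.036, 0, 0.015, -0.025, -0.004, 0.001, -0.001, 0.036, 0, 0.014, -0.025, -0.003, 0.001, -0.001, 0.036, 0, 0.014, -0.025, -0.002, 0.001, -0.001, 0.036])

```text
clock: 39.8
position: [0.5482, 0.1453, 0.1759]
ee_rot: [-0.006, 0.86, 0.51, -0.014]
contact_force: [0.1, 0.9, -1.3]
width: 0.0532
```

```bash
python3 - <<'E'
from h import *
st()
plan([(lg(.0055,.185),-51.4,8)],0)
E
```

```text
at [0.5482 0.1453 0.1759] yang -28.7 w 0.0532 t 39.80 F [ 0.13  0.93 -1.27] M [ 0.06 -0.05 -0.  ] q [ 0.14  0.32  1.59 -0.    1.27  0.64] tilt [-0.0298 -0.0044]
at [0.5482 0.1453 0.1759] yang -28.7 w 0.0532 t 39.80 F [ 0.1  0.9 -1.3]
0, 0.0182, -0.0243, -0.0009, -0.003, 0.003, 0.049, 
0, 0.017, -0.0252, -0.0009, -0.003, 0.003, 0.049, 
0, 0.0157, -0.026, -0.0009, -0.003, 0.003, 0.049, 
0, 0.0144, -0.0268, -0.0009, -0.003, 0.003, 0.049, 
0, 0.0131, -0.0274, -0.001, -0.003, 0.003, 0.049, 
0, 0.0117, -0.028, -0.001, -0.003, 0.003, 0.049, 
0, 0.0103, -0.0286, -0.001, -0.003, 0.003, 0.049, 
0, 0.0089, -0.0291, -0.0011, -0.003, 0.003, 0.049, 
--
rows 8
```

Call:
apply_moves(moves=[0, 0.018, -0.025, -0.004, -0.003, 0.004, 0.051, 0, 0.017, -0.026, -0.004, -0.003, 0.004, 0.051, 0, 0.016, -0.026, -0.003, -0.003, 0.004, 0.051, 0, 0.015, -0.026, -0.003, -0.003, 0.004, 0.051, 0, 0.013, -0.026, -0.002, -0.003, 0.004, 0.051, 0, 0.011, -0.024, -0.002, -0.003, 0.004, 0.045, 0, 0.008, -0.02, 0, -0.003, 0.004, 0.035, 0, 0.004, -0.01, 0, -0.002, 0.003, 0.015])

```text
clock: 40.47
position: [0.4507, 0.347, 0.1822]
ee_rot: [-0.002, 0.939, 0.344, -0.009]
contact_force: [-0.4, -0.4, -0.9]
width: 0.0531
```

```bash
python3 - <<'E'
from h import *
st()
plan([(lg(.0055,.17),-51.4,6)],0)
E
```

```text
at [0.4507 0.347  0.1822] yang -49.8 w 0.0531 t 40.47 F [-0.36 -0.38 -0.92] M [ 0.   -0.07  0.  ] q [0.53 0.31 1.59 0.01 1.27 1.4 ] tilt [-0.0186 -0.003 ]
at [0.4507 0.347  0.1822] yang -49.8 w 0.0531 t 40.47 F [-0.4 -0.4 -0.9]
0, 0.0017, -0.0028, 0.002, -0.002, 0.003, 0.005, 
0, 0.0017, -0.0028, 0.002, -0.002, 0.003, 0.005, 
0, 0.0017, -0.0028, 0.002, -0.002, 0.003, 0.005, 
0, 0.0017, -0.0028, 0.002, -0.002, 0.003, 0.005, 
0, 0.0016, -0.0028, 0.002, -0.002, 0.003, 0.005, 
0, 0.0016, -0.0029, 0.002, -0.002, 0.003, 0.005, 
rows 6
```

Call:
apply_moves(moves=[0, 0.002, -0.003, 0.001, -0.004, 0.006, 0.008, 0, 0.002, -0.003, 0.001, -0.003, 0.005, 0.006, 0, 0.002, -0.003, 0.001, -0.003, 0.004, 0.005, 0, 0.001, -0.002, 0.001, -0.001, 0.002, 0.003, 0, 0.001, -0.001, 0, 0, 0, 0, 0, 0, 0, 0, 0, 0, 0, 0, 0, 0, 0, 0, 0, 0, 0, 0, 0, 0, 0, 0, 0])

```text
clock: 41.13
position: [0.4466, 0.36, 0.1713]
ee_rot: [0.003, 0.943, 0.333, -0.004]
contact_force: [0.2, -0.0, -0.8]
width: 0.0532
```

```bash
python3 - <<'E'
from h import *
st(); save('wrist','w23'); st(); ledgefit(load('w23'))
plan([(lg(.0055,.13),-51.4,6)],0)
E
```

```text
at [0.4466 0.36   0.1713] yang -51.1 w 0.0532 t 41.13 F [ 0.23 -0.02 -0.84] M [-0.02  0.06  0.03] q [ 0.56  0.32  1.6  -0.    1.24  1.45] tilt [-0.0064 -0.008 ]
at [0.4466 0.36   0.1714] yang -51.1 w 0.0533 t 41.18 F [-0.34 -0.22 -2.15] M [-0.01 -0.06 -0.02] q [ 0.56  0.32  1.6  -0.    1.24  1.45] tilt [-0.0063 -0.008 ]
s 0.023 pos [0.0343 0.0374 0.0413] neg [-0.0413 -0.0379 -0.0335] z 0.0932
s 0.038 pos [0.0337 0.0371 0.0415] neg [-0.0413 -0.037  -0.0336] z 0.0932
s 0.053 pos [0.0336 0.0368 0.0414] neg [-0.0415 -0.0371 -0.0336] z 0.0933
s 0.068 pos [0.0336 0.037  0.0413] neg [-0.0414 -0.0371 -0.0337] z 0.0933
s 0.083 pos [0.0336 0.0371 0.0414] neg [-0.0414 -0.0371 -0.0337] z 0.0932
s 0.099 pos [0.0337 0.0372 0.0415] neg [-0.0417 -0.0372 -0.0338] z 0.0932
s 0.114 pos [0.0338 0.0372 0.0415] neg [-0.0417 -0.0374 -0.0339] z 0.0933
s 0.129 pos [0.0337 0.0374 0.0418] neg [-0.0418 -0.0374 -0.0341] z 0.0931
S range 0.015449224459793428 0.13628512121415032
face z 0.07957322543585946
at [0.4466 0.36   0.1714] yang -51.1 w 0.0533 t 41.18 F [-0.3 -0.2 -2.1]
0, 0.0009, -0.0008, 0.0069, 0, 0.002, 0.001, 
0, 0.0009, -0.0008, 0.0069, 0, 0.002, 0.001, 
0, 0.0008, -0.0008, 0.0069, 0, 0.002, 0.001, 
0, 0.0008, -0.0008, 0.0069, 0, 0.002, 0.001, 
0, 0.0008, -0.0008, 0.0069, 0, 0.002, 0.001, 
0, 0.0008, -0.0008, 0.0069, 0, 0.002, 0.001, 
rows 6
```

View pics/w23.png

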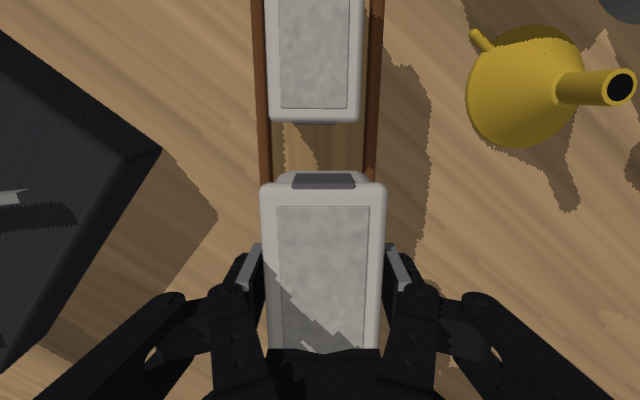

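```bash
python3 - <<'E'
from h import *
d=load('w23'); a=np.radians(LA); e=np.array([np.cos(a),np.sin(a)]); n=np.array([-e[1],e[0]])
for u,v in [(265,190),(384,190),(323,190),(323,300)]:
    p=pt(d,u,v); print(p.round(4),(p[:2]-LC)@e,(p[:2]-LC)@n)
s=manip.get_state()['position'][:2]-LC; print('tcp',s@e,s@n)
p=pt(d,315,115); print('other tin end',(p[:2]-LC)@e)
E
```

```text
[0.4642 0.4044 0.1929] 0.042155971997856 0.019222814152756926
[0.4939 0.3668 0.1913] 0.04190633867099239 -0.028767016138544235
[0.4785 0.3862 0.1921] 0.04203021742852969 -0.004003056517021764
[0.4394 0.3546 0.1948] -0.008279833826054041 -0.004253993465314209
tcp 0.0007471925310979594 -0.0045836248702479975
other tin end 0.06760164133755124
```

Call:
apply_moves(moves=[0, 0.001, -0.002, 0.006, 0, 0.003, 0.002, 0, 0.001, -0.001, 0.009, 0, 0.002, 0.002, 0, 0.001, -0.001, 0.009, 0, 0.002, 0, 0, 0, -0.001, 0.009, 0, 0, 0, 0, 0, 0, 0.008, 0, 0, 0, 0, 0, 0, 0.004, 0, 0, 0, 0, 0, 0, 0.002, 0, 0, 0, 0, 0, 0, 0, 0, 0, 0])

```text
clock: 41.85
position: [0.4453, 0.3649, 0.1183]
ee_rot: [0.002, 0.944, 0.33, -0.002]
contact_force: [-0.6, -0.2, -0.3]
width: 0.053
```

```bash
python3 - <<'E'
from h import *
st()
a=np.radians(LA); e=np.array([np.cos(a),np.sin(a)]); n=np.array([-e[1],e[0]])
s=manip.get_state()['position'][:2]-LC; print('tcp',s@e,s@n)
E
```

```text
at [0.4453 0.3649 0.1183] yang -51.4 w 0.0530 t 41.85 F [-0.62 -0.22 -0.31] M [ 0.02 -0.01  0.04] q [ 0.57  0.36  1.67 -0.    1.11  1.47] tilt [-0.002  -0.0045]
tcp 0.0028256364212017053 9.944816949774585e-05
```

Call:
apply_moves(moves=[0, 0, 0, 0.004, 0, 0, 0, 0, 0, 0, 0.004, 0, 0, 0, 0, 0, 0, 0.002, 0, 0, 0, 0, 0, 0, 0.002, 0, 0, 0, 0, 0, 0, 0.001, 0, 0, 0, 0, 0, 0, 0, 0, 0, 0, 0, 0, 0, 0, 0, 0, 0, 0, 0, 0, 0, 0, 0, 0])

```text
clock: 42.52
position: [0.4463, 0.3655, 0.105]
ee_rot: [0.001, 0.944, 0.33, -0.0]
contact_force: [-0.2, 0.1, -0.8]
width: 0.0531
```

```bash
python3 - <<'E'
from h import *
st()
E
```

```text
at [0.4463 0.3655 0.105 ] yang -51.4 w 0.0531 t 42.52 F [-0.2   0.1  -0.75] M [ 0.02 -0.01 -0.02] q [ 0.57  0.38  1.69 -0.    1.08  1.47] tilt [ 0.0004 -0.003 ]
```

Call:
apply_moves(moves=[0, 0, 0, 0.001, 0, 0, 0, 0, 0, 0, 0.001, 0, 0, 0, 0.06, 0, 0, 0, 0, 0, 0, 0.064, 0, 0, 0, 0, 0, 0, 0.064, 0, 0, 0, 0, 0, 0, 0.064, 0, 0, -0.01, 0, 0, 0, 0.064, 0, 0, -0.025, 0, 0, 0, 0.064, 0, 0, -0.03, 0, 0, 0])

```text
clock: 43.18
position: [0.4432, 0.3636, 0.1665]
ee_rot: [0.003, 0.944, 0.33, -0.006]
contact_force: [0.3, -0.2, -0.1]
width: 0.0639
```

```bash
python3 - <<'E'
from h import *
st(); save('wrist','w24'); 
d=load('t22'); print('handle', end=' ')
P=cloud(d).reshape(-1,3); X=(P[:,:2]-DO)@EX; Y=(P[:,:2]-DO)@EY;Z=P[:,2]
m=(Z>.07)&(Z<.088)&(X<-.06)&(X>-.12)&(abs(Y)<.07); print(np.round(np.percentile(X[m],[5,50,95]),4),np.percentile(Y[m],[1,99]))
plan([(lg(.003,.2),-51,2),((.40,.05,.2),-28,12),((.38,-.16,.2),-28,6)],.03)
E
```

```text
at [0.4432 0.3636 0.1665] yang -51.4 w 0.0639 t 43.18 F [ 0.26 -0.23 -0.15] M [ 0.02 -0.   -0.03] q [ 0.57  0.32  1.6  -0.    1.23  1.47] tilt [-0.0092 -0.0092]
handle [-0.0839 -0.0782 -0.0645] [-0.06201133  0.06331727]
at [0.4465 0.3659 0.1735] yang -51.4 w 0.0639 t 43.23 F [2.  1.7 3.9]
0.03, -0.0007, 0.0001, -0.0132, 0.001, 0, -0.004, 
0.03, -0.0007, 0, -0.0132, 0.001, 0, -0.004, 
0.03, -0.0195, 0.018, 0, 0, 0, -0.033, 
0.03, -0.0201, 0.0173, 0, 0, 0, -0.033, 
0.03, -0.0206, 0.0167, 0, 0, 0, -0.033, 
0.03, -0.0212, 0.016, 0, 0, 0, -0.033, 
0.03, -0.0217, 0.0153, 0, 0, 0, -0.033, 
0.03, -0.0222, 0.0145, 0, 0, 0, -0.033, 
--
0.03, -0.0227, 0.0138, 0, 0, 0, -0.033, 
0.03, -0.0231, 0.013, 0, 0, 0, -0.033, 
0.03, -0.0235, 0.0122, 0, 0, 0, -0.033, 
0.03, -0.0239, 0.0114, 0, 0, 0, -0.033, 
0.03, -0.0243, 0.0106, 0, 0, 0, -0.033, 
0.03, -0.0246, 0.0098, 0, 0, 0, -0.033, 
0.03, -0.0325, 0.0135, -0, -0, 0, 0, 
0.03, -0.0325, 0.0135, -0, -0, 0, -0, 
--
0.03, -0.0325, 0.0135, -0, -0, 0, -0, 
0.03, -0.0325, 0.0135, -0, -0, 0, 0, 
0.03, -0.0325, 0.0135, -0, -0, 0, 0, 
0.03, -0.0325, 0.0135, -0, -0, 0, -0, 
rows 20
```

View pics/w24.png

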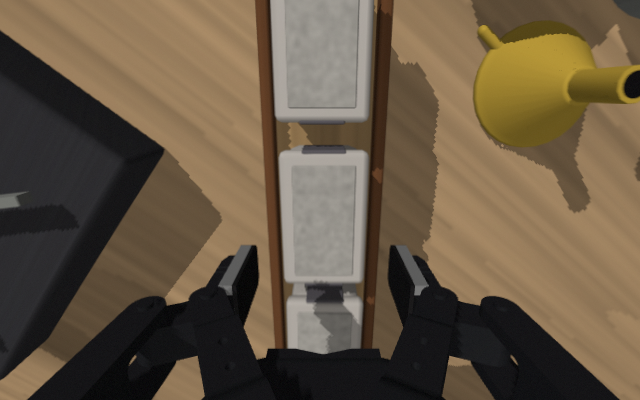

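```bash
python3 - <<'E'
from h import *
plan([((.40,.0,.19),-36,11),((.428,-.271,.15),-28,9)],.03)
E
```

```text
at [0.4465 0.3659 0.1735] yang -51.4 w 0.0639 t 43.23 F [2.  1.7 3.9]
0.03, -0.0241, 0.0234, -0.0014, 0, 0, -0.024, 
0.03, -0.0246, 0.0228, -0.0014, 0, 0, -0.024, 
0.03, -0.0252, 0.0222, -0.0014, 0, 0, -0.024, 
0.03, -0.0257, 0.0215, -0.0014, 0, 0, -0.024, 
0.03, -0.0262, 0.0209, -0.0014, 0, 0, -0.024, 
0.03, -0.0267, 0.0203, -0.0015, 0, 0, -0.024, 
0.03, -0.0272, 0.0196, -0.0015, 0, 0, -0.024, 
0.03, -0.0277, 0.0189, -0.0015, 0, 0, -0.024, 
--
0.03, -0.0281, 0.0182, -0.0015, 0, 0, -0.024, 
0.03, -0.0286, 0.0175, -0.0015, 0, 0, -0.024, 
0.03, -0.029, 0.0168, -0.0015, 0, 0, -0.024, 
0.03, -0.0225, 0.0202, 0.0044, -0, 0, -0.016, 
0.03, -0.0228, 0.0199, 0.0044, -0, 0, -0.016, 
0.03, -0.0231, 0.0195, 0.0044, -0, 0, -0.016, 
0.03, -0.0234, 0.0191, 0.0044, -0, 0, -0.016, 
0.03, -0.0237, 0.0188, 0.0044, -0, 0, -0.016, 
--
0.03, -0.024, 0.0184, 0.0044, -0, 0, -0.016, 
0.03, -0.0243, 0.018, 0.0044, -0, 0, -0.016, 
0.03, -0.0246, 0.0177, 0.0044, -0, 0, -0.016, 
0.03, -0.0249, 0.0173, 0.0044, -0, 0, -0.016, 
rows 20
```

Call:
apply_moves(moves=[0.03, -0.015, 0.015, -0.012, 0, 0, -0.02, 0.03, -0.0245, 0.023, -0.004, 0, 0, -0.024, 0.03, -0.025, 0.022, -0.001, 0, 0, -0.024, 0.03, -0.026, 0.0215, -0.001, 0, 0, -0.024, 0.03, -0.026, 0.021, -0.001, 0, 0, -0.024, 0.03, -0.027, 0.02, -0.001, 0, 0, -0.024, 0.03, -0.027, 0.0195, -0.001, 0, 0, -0.024, 0.03, -0.028, 0.019, -0.001, 0, 0, -0.024])

```text
clock: 43.9
position: [0.4197, 0.1116, 0.2047]
ee_rot: [0.001, 0.904, 0.427, 0.013]
contact_force: [1.3, 0.1, 0.5]
width: 0.0302
```

Call:
apply_moves(moves=[0.03, -0.028, 0.018, 0, 0, 0, -0.024, 0.03, -0.0285, 0.0175, 0, 0, 0, -0.024, 0.03, -0.029, 0.017, 0, 0, 0, -0.024, 0.03, -0.023, 0.02, 0, 0, 0, -0.016, 0.03, -0.023, 0.02, 0, 0, 0, -0.016, 0.03, -0.023, 0.0195, 0, 0, 0, -0.016, 0.03, -0.0235, 0.019, 0, 0, 0, -0.016, 0.03, -0.0235, 0.019, 0, 0, 0, -0.016])

```text
clock: 44.57
position: [0.4243, -0.1514, 0.2105]
ee_rot: [0.007, 0.867, 0.498, 0.018]
contact_force: [0.9, 0.8, -0.8]
width: 0.0302
```

```bash
python3 - <<'E'
from h import *
st()
plan([((.428,-.271,.15),-28,8)],.028)
E
```

```text
at [ 0.4243 -0.1514  0.2105] yang -30.3 w 0.0302 t 44.57 F [ 0.87  0.83 -0.79] M [0.05 0.01 0.07] q [-0.52  0.08  1.81  0.02  1.22  0.  ] tilt [0.0377 0.005 ]
at [ 0.4243 -0.1514  0.2105] yang -30.3 w 0.0302 t 44.57 F [ 0.9  0.8 -0.8]
0.028, -0.0129, 0.0077, 0.0075, 0.004, -0.003, -0.005, 
0.028, -0.0129, 0.0077, 0.0075, 0.004, -0.003, -0.005, 
0.028, -0.0129, 0.0076, 0.0075, 0.004, -0.003, -0.005, 
0.028, -0.0129, 0.0076, 0.0075, 0.004, -0.003, -0.005, 
0.028, -0.0129, 0.0076, 0.0075, 0.004, -0.003, -0.005, 
0.028, -0.0129, 0.0075, 0.0075, 0.004, -0.003, -0.005, 
0.028, -0.013, 0.0075, 0.0075, 0.004, -0.003, -0.005, 
0.028, -0.013, 0.0075, 0.0076, 0.004, -0.003, -0.005, 
--
rows 8
```

Call:
apply_moves(moves=[0.028, -0.016, 0.0095, 0.006, 0.006, -0.005, -0.006, 0.028, -0.016, 0.0095, 0.009, 0.006, -0.005, -0.006, 0.028, -0.016, 0.0095, 0.009, 0.005, -0.004, -0.006, 0.028, -0.016, 0.009, 0.009, 0.005, -0.004, -0.006, 0.028, -0.014, 0.008, 0.009, 0.003, -0.003, -0.005, 0.028, -0.01, 0.006, 0.006, 0.002, -0.002, -0.003, 0.028, -0.004, 0.003, 0.003, 0, 0, 0, 0.028, 0, 0, 0, 0, 0, 0])

```text
clock: 45.23
position: [0.4308, -0.2737, 0.1639]
ee_rot: [0.009, 0.861, 0.509, 0.003]
contact_force: [-0.1, -0.7, 0.2]
width: 0.0278
```

```bash
python3 - <<'E'
from h import *
st(); d=save('wrist','w25'); st()
im=d['image']; P=cloud(d)
m=(P[...,2]>.074)&(P[...,2]<.09); X=(P[...,:2]-DO)@EX; Y=(P[...,:2]-DO)@EY
k=m&(X<-.055)&(X>-.12)&(abs(Y)<.07)&(P[...,2]>.078); print('bar X',np.round(np.percentile(X[k],[5,50,95]),4),'Y',np.round(np.percentile(Y[k],[1,99]),4),k.sum())
p=manip.get_state()['position'][:2]-DO; print('tcp',p@EX,p@EY)
E
```

```text
at [ 0.4308 -0.2737  0.1639] yang -28.8 w 0.0278 t 45.23 F [-0.13 -0.66  0.18] M [ 0.02  0.02 -0.01] q [-0.7   0.22  1.76 -0.    1.14 -0.2 ] tilt [ 0.0134 -0.0123]
at [ 0.4308 -0.2732  0.1642] yang -28.8 w 0.0282 t 45.28 F [ 0.36 -0.22  0.43] M [-0.01 -0.03 -0.03] q [-0.7   0.22  1.76 -0.    1.14 -0.2 ] tilt [ 0.0136 -0.0122]
bar X [-0.0832 -0.0777 -0.0604] Y [-0.0592  0.0647] 2639
tcp -0.0755490557548358 -0.00041669800132918363
```

View pics/w25.png

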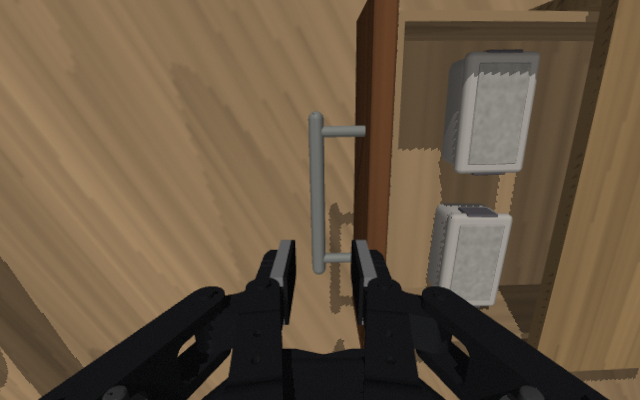

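Call:
apply_moves(moves=[0.028, 0, -0.002, 0.014, 0.005, 0, 0.004, 0.028, 0, -0.001, 0.02, 0.005, 0, 0.004, 0.028, 0, -0.001, 0.022, 0.004, 0, 0.003, 0.028, 0, 0, 0.02, 0.002, 0, 0, 0.028, 0, 0, 0.014, 0, 0, 0, 0.028, 0, 0, 0.008, 0, 0, 0, 0.028, 0, 0, 0.003, 0, 0, 0, 0.028, 0, 0, 0, 0, 0, 0])

```text
clock: 45.95
position: [0.4316, -0.267, 0.0664]
ee_rot: [0.006, 0.863, 0.506, 0.002]
contact_force: [-0.4, -0.9, 0.6]
width: 0.0283
```

```bash
python3 - <<'E'
from h import *
st(); p=manip.get_state()['position'][:2]-DO; print('tcp',p@EX,p@EY)
E
```

```text
at [ 0.4316 -0.267   0.0664] yang -29.2 w 0.0283 t 45.95 F [-0.35 -0.89  0.59] M [-0.04 -0.03  0.  ] q [-0.69  0.32  1.9  -0.    0.91 -0.18] tilt [ 0.0091 -0.0077]
tcp -0.07778869290086522 0.005461896178121975
```

Down 8 mm more, close on the bar, and start to push.

Call:
apply_moves(moves=[0.028, 0, -0.001, 0.004, 0.003, 0, 0.006, 0.028, 0, 0, 0.003, 0.003, 0, 0.006, 0.028, 0, 0, 0.001, 0, 0, 0.003, 0, 0, 0, 0, 0, 0, 0, 0, 0, 0, 0, 0, 0, 0, 0, 0, 0, 0, 0, 0, 0, 0, 0, 0.005, 0, 0, 0, 0, 0, 0, 0.008, 0, 0, 0, 0], newtons=60)

```text
clock: 46.62
position: [0.4417, -0.2718, 0.0611]
ee_rot: [0.003, 0.866, 0.5, 0.0]
contact_force: [-0.5, 2.0, -0.2]
width: 0.0085
```

```bash
python3 - <<'E'
from h import *
st(); p=manip.get_state()['position'][:2]-DO; print('tcp',p@EX,p@EY)
e=np.array([.5377,-.3235])-DO; print('shut',e@EX,e@EY)
E
```

```text
at [ 0.4417 -0.2718  0.0611] yang -30.0 w 0.0085 t 46.62 F [-0.52  1.98 -0.17] M [0.29 0.04 0.33] q [-0.68  0.35  1.88 -0.    0.91 -0.16] tilt [ 0.0039 -0.0051]
tcp -0.06657311260137735 0.005964691999861348
shut 0.04245239999999998 0.005359919999999999
```

Call:
apply_moves(moves=[0, 0, 0.009, 0, 0, 0, -0.006, 0, 0, 0.011, 0, 0, 0, -0.006, 0, 0, 0.012, 0, 0, 0, -0.006, 0, 0, 0.012, 0, 0, 0, -0.006, 0, 0, 0.012, 0, 0, 0, -0.005, 0, 0, 0.011, 0, 0, 0, -0.004, 0, 0, 0.009, 0, 0, 0, 0, 0, 0, 0.007, 0, 0, 0, 0])

```text
clock: 47.28
position: [0.5251, -0.3161, 0.0611]
ee_rot: [0.003, 0.858, 0.513, 0.003]
contact_force: [-1.0, 1.1, 1.4]
width: 0.0087
```

```bash
python3 - <<'E'
from h import *
st(); p=manip.get_state()['position'][:2]-DO; print('tcp',p@EX,p@EY)
E
```

```text
at [ 0.5251 -0.3161  0.0611] yang -28.3 w 0.0087 t 47.28 F [-0.98  1.06  1.43] M [ 0.17  0.16 -0.09] q [-0.66  0.46  1.67  0.    1.   -0.17] tilt [ 0.008  -0.0026]
tcp 0.027874748211434278 0.005999258053775725
```

Call:
apply_moves(moves=[0, 0, 0.004, 0, 0, 0, 0, 0, 0, 0.004, 0, 0, 0, 0, 0, 0, 0.003, 0, 0, 0, 0, 0, 0, 0.003, 0, 0, 0, 0, 0, 0, 0.003, 0, 0, 0, 0, 0, 0, 0.003, 0, 0, 0, 0, 0, 0, 0.003, 0, 0, 0, 0, 0, 0, 0.003, 0, 0, 0, 0])

```text
clock: 47.95
position: [0.5377, -0.3228, 0.0611]
ee_rot: [-0.01, 0.858, 0.513, -0.005]
contact_force: [-5.6, 2.7, 4.2]
width: 0.0085
```

```bash
python3 - <<'E'
from h import *
st(); p=manip.get_state()['position'][:2]-DO; print('tcp',p@EX,p@EY)
E
```

```text
at [ 0.5377 -0.3228  0.0611] yang -28.3 w 0.0085 t 47.95 F [-5.63  2.71  4.2 ] M [ 0.37  0.67 -0.11] q [-0.65  0.5   1.61 -0.    1.06 -0.16] tilt [-0.019   0.0123]
tcp 0.0421427003358673 0.0060289724661211274
```

Call:
apply_moves(moves=[0, 0, 0.004, 0, -0.005, 0, 0, 0, 0, 0.004, 0, -0.005, 0, 0, 0, 0, 0.004, 0, 0, 0, 0, 0, 0, 0.004, 0, 0, 0, 0, 0, 0, 0.003, 0, 0, 0, 0, 0, 0, 0.003, 0, 0, 0, 0, 0, 0, 0.003, 0, 0, 0, 0, 0, 0, 0.003, 0, 0, 0, 0])

```text
clock: 48.62
position: [0.5371, -0.3224, 0.0611]
ee_rot: [-0.03, 0.858, 0.513, -0.017]
contact_force: [-5.4, 4.5, 5.0]
width: 0.0086
```

```bash
python3 - <<'E'
from h import *
st(); p=manip.get_state()['position'][:2]-DO; print('tcp',p@EX,p@EY)
E
```

```text
at [ 0.5371 -0.3224  0.0611] yang -28.2 w 0.0086 t 48.62 F [-5.38  4.51  4.96] M [ 0.42  0.58 -0.19] q [-0.65  0.52  1.57 -0.01  1.13 -0.15] tilt [-0.0599  0.0345]
tcp 0.04146814871533092 0.006038469273121661
```

Call:
apply_moves(moves=[0.01, 0, -0.001, 0, 0, 0, 0, 0.026, 0, 0, 0, 0, 0, 0, 0.026, 0, 0, 0, -0.01, 0, 0, 0.026, 0, 0, -0.01, -0.01, 0, 0, 0.026, 0, -0.001, -0.02, -0.01, 0, 0, 0.026, 0, -0.001, -0.03, -0.01, 0, 0, 0.026, 0, 0, -0.03, -0.01, 0, 0, 0.026, 0, 0, -0.03, -0.01, 0, 0])

```text
clock: 49.28
position: [0.5337, -0.3219, 0.1803]
ee_rot: [-0.009, 0.858, 0.514, -0.004]
contact_force: [1.8, -1.4, 0.5]
width: 0.026
```

```bash
python3 - <<'E'
from h import *
st(); d=save('wrist','w26'); X,Y=[(cloud(d)[...,:2]-DO)@v for v in (EX,EY)]; Z=cloud(d)[...,2]
k=(Z>.078)&(Z<.088)&(X<.06)&(X>.0)&(abs(Y)<.07); print('bar X',np.round(np.percentile(X[k],[5,50,95]),4))
m=(Z>.097)&(Z<.107)&(X>.06)&(X<.11)&(abs(Y)<.12); print('panel',np.round(np.percentile(X[m],[1,50,99]),4))
E
```

```text
at [ 0.5337 -0.3219  0.1803] yang -28.2 w 0.0260 t 49.28 F [ 1.82 -1.41  0.54] M [-0.01 -0.02 -0.04] q [-0.65  0.39  1.46 -0.    1.31 -0.16] tilt [-0.0167  0.0108]
bar X [0.037  0.0425 0.0541]
panel [0.0769 0.0848 0.0924]
```

View pics/w26.png

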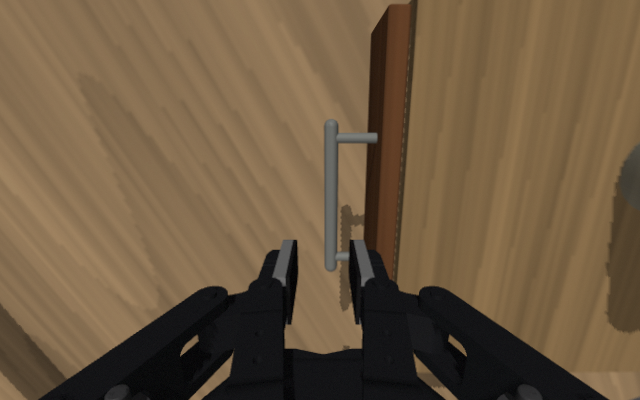

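```bash
python3 - <<'E'
from h import *
for f in ['w1','w26']:
    d=load(f); P=cloud(d); X,Y=[(P[...,:2]-DO)@v for v in (EX,EY)]; Z=P[...,2]
    m=(Z>.097)&(Z<.107)&(X>.05)&(X<.12)&(Y>-.05)&(Y<.1); k=(Z>.111)&(Z<.119)&(X<.2)&(X>.07)&(Y>-.05)&(Y<.1)
    print(f,'panel',np.round(np.percentile(X[m],[2,50,98]),4),'cab',np.round(np.percentile(X[k],[0,1,5]),4))
# top compare
save('top','t27')
for f in ['top0','t27']:
    d=load(f); P=cloud(d); X,Y=[(P[...,:2]-DO)@v for v in (EX,EY)]; Z=P[...,2]
    m=(Z>.097)&(Z<.107)&(X>.05)&(X<.105)&(Y>.05)&(Y<.13); k=(Z>.07)&(Z<.09)&(X<.07)&(X>0)&(Y>0.02)&(Y<.07)
    print(f,'panel',np.round(np.percentile(X[m],[2,50,98]),4),m.sum(),'bar',np.round(np.percentile(X[k],[10,50,90]),4),k.sum())
tins(load('t27'))
E
```

```text
w1 panel [0.0761 0.0838 0.0923] cab [0.0916 0.0923 0.0967]
w26 panel [0.077  0.0847 0.0922] cab [0.0916 0.0924 0.0966]
top0 panel [0.0741 0.0821 0.0914] 177 bar [0.0348 0.0407 0.0615] 91
t27 panel [0.0753 0.0833 0.0914] 179 bar [0.0356 0.0412 0.0609] 88
px [153. 210.] xy 0.5265 0.4317 ztop 0.1276  0.091x0.054 ang 39.3 n668
px [176. 242.] xy 0.4439 0.3637 ztop 0.1277  0.091x0.054 ang 37.8 n692
px [199. 274.] xy 0.3629 0.2996 ztop 0.1277  0.090x0.054 ang 37.7 n712
px [569. 296.] xy 0.3191 -0.6882 ztop 0.1176  0.050x0.044 ang 86.7 n298
px [ 83. 321.] xy 0.2197 0.6293 ztop 0.0852  0.098x0.096 ang -6.5 n740
```

View pics/t27.png

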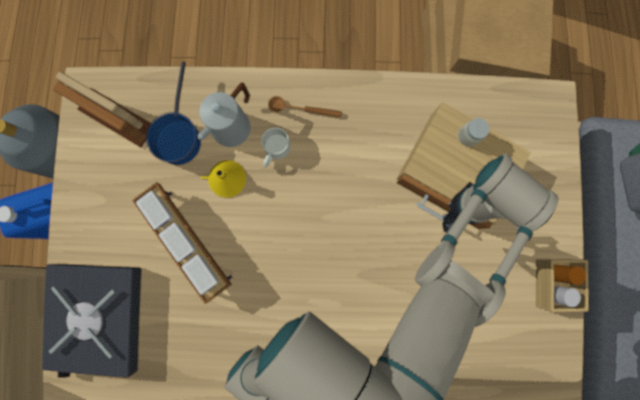

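Call:
apply_moves(moves=[0.026, 0, -0.01, -0.01, 0, 0, 0, 0.026, 0, -0.02, -0.01, 0, 0, 0, 0.026, 0, -0.025, -0.01, 0, 0, 0, 0.026, 0, -0.025, 0, 0, 0, 0, 0.026, 0, -0.015, 0, 0, 0, 0, 0.026, 0, -0.005, 0, 0, 0, 0, 0.026, 0, 0, 0, 0, 0, 0, 0.026, 0, 0, 0, 0, 0, 0])

```text
clock: 50.05
position: [0.4493, -0.2792, 0.2212]
ee_rot: [0.006, 0.858, 0.513, 0.001]
contact_force: [0.3, -0.8, -0.3]
width: 0.0255
```

```bash
python3 - <<'E'
from h import *
st(); a=load('top0'); b=save('top','t28'); save('scene','s28')
for nm,(x0,x1,y0,y1) in {'funnel':(205,248,155,200),'mug':(258,292,122,168)}.items():
    print(nm,np.abs(a['image'][y0:y1,x0:x1].astype(int)-b['image'][y0:y1,x0:x1]).mean())
P=cloud(b)
y=b['image'].astype(int)
for d in (a,b):
    P=cloud(d);y=d['image'].astype(int);m=(y[...,0]-y[...,2]>90)&(P[...,1]>.15)&(P[...,1]<.33)&(P[...,0]>.55)&(P[...,0]<.75)&(y[...,1]>110); print('funnel',P[m].mean(0).round(4))
    m=(P[...,2]>.055)&(P[...,2]<.085)&(P[...,0]>.68)&(P[...,0]<.8)&(P[...,1]<.19)&(P[...,1]>.05); print('mug',P[m].mean(0).round(4))
tins(b)
for d in (a,b):
    P=cloud(d); X,Y=[(P[...,:2]-DO)@v for v in (EX,EY)]; Z=P[...,2]
    m=(Z>.097)&(Z<.107)&(X>.05)&(X<.105)&(abs(Y)<.13); print('panel',np.round(np.percentile(X[m],[2,50,98]),4),m.sum())
E
```

```text
at [ 0.4493 -0.2792  0.2212] yang -28.2 w 0.0255 t 50.05 F [ 0.29 -0.83 -0.33] M [ 0.04  0.01 -0.05] q [-0.69  0.21  1.63 -0.    1.3  -0.19] tilt [ 0.008  -0.0097]
funnel 2.4036175710594314
mug 2.0057544757033248
funnel [0.6229 0.2597 0.0329]
mug [0.7255 0.1249 0.0672]
funnel [0.6238 0.2588 0.0328]
mug [0.7249 0.125  0.0675]
px [152. 210.] xy 0.5260 0.4310 ztop 0.1278  0.090x0.054 ang 37.5 n658
px [176. 242.] xy 0.4440 0.3641 ztop 0.1277  0.090x0.054 ang 37.6 n692
px [199. 274.] xy 0.3629 0.2994 ztop 0.1277  0.090x0.055 ang 37.9 n707
px [ 83. 320.] xy 0.2207 0.6294 ztop 0.0854  0.097x0.097 ang 70.5 n734
panel [0.0744 0.0823 0.0915] 566
panel [0.0751 0.0829 0.0913] 438
```

View pics/s28.png

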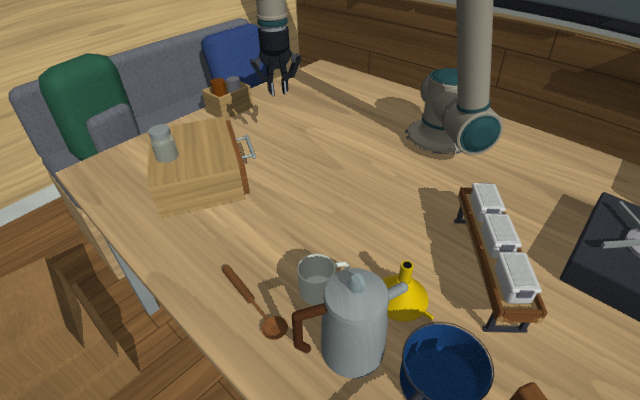

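The scene view shows three tins upright between the ledge lips (485–520, 200–280) and the drawer shut (front at 240,155). The funnel (407,295) and mug (318,278) haven't moved. Handing in.

```bash
python3 - <<'E'
from rig import workorder
print(workorder.sign_off())
E
```

```text
the job is handed in; nothing more can be done
None
```

The job is done and handed in: all five tins are stowed, the drawer is shut, and it took about 50 s of the 208 s allowed.

- **Tins:** I lifted each one to weigh it. Two were packed (about 4.8 N and 4.7 N) and are in the larder drawer. Three were empty (about 1.2–1.6 N) and stand lengthwise between the ledge lips. One force reading on the first empty tin was noisy (+1.1 N), but its other readings were clearly light.
- **Last checks:**
  - The three ledge tins have level tops at 0.128 m.
  - The drawer front is within 1 mm of where it started, and it pushed back with about 6–7 N at its stop.
  - Both packed tins looked upright just before I shut the drawer; I could not see them afterwards.
  - The funnel and mug measure within 1 mm of where they stood.
- **What went wrong along the way:**
  - On the first drawer placement the finger linkage rested on the drawer front, at about 28–30 N (under the 40 N limit). I backed off and placed the tin further in.
  - I slid the two packed tins toward the back to leave room for a third, which also moved the drawer about 4 cm inward. No third was needed.
  - One tin was knocked aside during the run. I found it again in the picture before gripping it.

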